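# Sort a mixed tower of canteen bowls onto their piles

### The job

The clean crockery has come back as one mixed tower, upside down: a tea cup on a sauce dish on a rice bowl on a noodle bowl. Take it down from the top, one piece at a time, and set each piece, still upside down, squarely over the pile of its own kind so that it nests fully. Set them down rather than dropping them, and do not shove the piles about or disturb the sauce bottle and the chopstick holder.

Things in the scene. Friction and masses are not known exactly. Their poses are not given: they have to be found in the camera images.
- tea_cup: White tea cup with a blue rim line, upside down. Smallest, top of the tower: rim on the sauce dish's flat back, 99 mm above the counter. Rim 80 mm across, 48 mm high: a 32 mm body narrowing up to a 50 mm shoulder, then the foot to grip from above, an upright cylinder 32 mm across, 16 mm high. Wall 3 mm, 28 mm deep inside, 100 g. Origin: centre of the rim's underside; z up to the foot.
- sauce_dish: White sauce dish with a blue rim line, upside down. Shallow, third in the tower: inside rests on the rice bowl's foot, rim 81 mm above the counter. Rim 106 mm across, 30 mm high: a 18 mm body narrowing up to a 84 mm shoulder, then the foot to grip from above, an upright cylinder 44 mm across, 12 mm high. Wall 4 mm, 13 mm deep inside, 120 g. Origin: centre of the rim's underside; z up to the foot.
- rice_bowl: White rice bowl with a blue rim line, upside down. Round-bellied, second in the tower: inside rests on the noodle bowl's foot, rim 36 mm above the counter. Rim 126 mm across, 58 mm high: a 43 mm body narrowing up to a 62 mm shoulder, then the foot to grip from above, an upright cylinder 48 mm across, 15 mm high. Wall 4 mm, 38 mm deep inside, 190 g. Origin: centre of the rim's underside; z up to the foot.
- noodle_bowl: White noodle bowl with a blue rim line, upside down. Largest, a wide cone; bottom of the tower (147 mm high in all), rim on the counter. Rim 170 mm across, 74 mm high: a 56 mm body narrowing up to a 72 mm shoulder, then the foot to grip from above, an upright cylinder 52 mm across, 18 mm high. Wall 4 mm, 51 mm deep inside, 340 g. Origin: centre of the rim's underside; z up to the foot.
- tea_cup_pile: Pile of 2 tea cups like the loose one (rim 80 mm), nested upside down in 20 mm steps, one loose body 68 mm high, foot uppermost. Origin: centre of its underside on the counter, z up. The loose tea cup nests over it: inside on the top foot, rim 40 mm and foot top 88 mm above the counter, about 4 mm play sideways.
- sauce_dish_pile: Pile of 3 sauce dishes like the loose one (rim 106 mm), nested upside down in 17 mm steps, one loose body 64 mm high, foot uppermost. Origin: centre of its underside on the counter, z up. The loose sauce dish nests over it: inside on the top foot, rim 51 mm and foot top 81 mm above the counter, about 4 mm play sideways.
- rice_bowl_pile: Pile of 3 rice bowls like the loose one (rim 126 mm), nested upside down in 20 mm steps, one loose body 98 mm high, foot uppermost. Origin: centre of its underside on the counter, z up. The loose rice bowl nests over it: inside on the top foot, rim 60 mm and foot top 118 mm above the counter, about 4 mm play sideways.
- noodle_bowl_pile: Pile of 2 noodle bowls like the loose one (rim 170 mm), nested upside down in 23 mm steps, one loose body 97 mm high, foot uppermost. Origin: centre of its underside on the counter, z up. The loose noodle bowl nests over it: inside on the top foot, rim 46 mm and foot top 120 mm above the counter, about 4 mm play sideways.
- soy_bottle: Bystander: amber sauce bottle with a red cap, 60 mm across, 160 mm high, standing towards the far right corner. Origin: centre of its underside, z up. Leave it alone.
- chopstick_holder: Bystander: round steel holder, 80 mm across and 120 mm high, with wooden chopsticks up to about 225 mm, standing towards the far left corner. Origin: centre of its underside, z up. Leave it alone.

How it is judged:
By the outcome, as a careful person would: the job done as asked, in the order asked, and still so for the second after the job is handed in, with the robot touching nothing.
It also fails if it takes over 120 s, if anything falls off the work surface, if the arm or the gripper's body presses on something with over 40 N, if the wrist force passes 120 N, or if a joint passes its speed limit or range.

### The arm

A 7-joint arm with a two-finger parallel gripper is mounted at the origin on the work surface. World frame = base frame: x ahead of the robot, y to its left, z up, the work surface at z = 0. Lengths are in mm, angles in rad, forces in N, time in s.
With the tool pointing down it reaches from about 400 to 850 mm from the base axis. Payload 4.5 kg.
Tool frame: the origin (TCP) lies midway between the tips of the shut fingers; the grasp point (between the pads) lies 19 mm behind it (pinch_z is the distance from the TCP to the grasp point, in mm); z points along the fingers, x is the direction in which the jaws open and shut, and the axes are right-handed (so a half turn about z gives the same grasp; the last joint's range is limited). The gripper opens to 85 mm and grips with 20 to 120 N. Pads are 22 mm wide; open, the fingers measure 114 mm over their backs; the gripper's body (76 mm by 85 mm) begins 54 mm behind the grasp point. The pads swing forward as they close: fully open they stand 13 mm farther back than shut.
Start: joints at [1.16, 0.689, -0.195, 1.565, 0.157, 0.902, -0.215], TCP at [268.954, -564.197, 231.317] pointing down, gripper open.
Joint ranges: [-3.01, 3.01], [-0.46, 2.08], [-1.47, 1.51], [0.13, 2.56], [-1, 4.14], [0.04, 2.09], [-2.66, 2.66]. Speed limits (rad/s): [2.57, 2.57, 3.14, 3.14, 3.14, 3.14, 3.14].

### API

Orientations are given as a unit quaternion [x, y, z, w].
In Python, from rig import * gives the robot as it stands. The module is installed in compiled form; this text tells all that it offers.
- The arm moves only by the tool servo_tool, never from a script. Its argument "targets" is a list of rows, each an object of numbers: "gripper": the closure, from 0 (fully open) to 1 (shut); "tx", "ty", "tz": the shift along the tool's x, y, z in m; "turn": the turn about the tool's z in degrees. In form: [{"gripper": .., "tx": .., "ty": .., "tz": .., "turn": ..}, ...]. A call has 1 to 12 rows; each row shifts and turns the pose as measured when the row begins, along the tool's axes as they then stand; what a row does not reach is not made up. A row lasts 1/12 s, in which the tool goes at most 41.7 mm and 7.16 degrees, less where a joint would pass 70% of its speed; a pose out of reach is approached as far as the arm can. A call is refused whole if a number of a shift passes 0.0417 or a number of a turn 7.16, either way. A call with a gripper value outside its range is refused whole. The fingers move at their own pace and stop on an object; "grip_force" is the grip in N (left out, the last holds). Time passes only in rows, so rows that do not move let the fingers close. It gives the time, the measured TCP pose, the force and the opening at its end, in the units of the state.
- sense(): the state, without advancing time (a new reading comes with each control period).
- camera(name): name is "side" or "top" or "wrist"; returns (picture, depth): 420x560x3 uint8, blue, green, red; 420x560 float32, mm along the optical axis (not along the pixel's ray), 0 where there is no reading.
- camera_model(name): a dict with "mtx" (3x3 intrinsics, pixels), "distortion" ([k1, k2, p1, p2, k3] as OpenCV has them; the pictures are not rectified), "pose" (4x4, takes a point from camera to world coordinates); the wrist camera has in their place "T_tool_cam" (4x4, takes a point from camera to tool coordinates, whose origin is the TCP and whose axes are the tool frame's). Camera axes: x right, y up, looking along -z (the intrinsics and any distortion apply to the point x, -y, -z); pixel columns grow to the right and rows downward; lengths in mm; the calibration is good to about 2 mm. A picture is of the moment at which its call begins: read the wrist's pose just before it. camera_model takes no time and is no camera call.
- close_job(): hands the job in, once; it reports no verdict.
The state is a dict: "t": time; "joint_positions": joint angles; "joint_velocities": joint speeds; "joint_torque": joint torques, N m; "position": TCP position; "tool_rot": TCP orientation; "wrist_force": force on the tool from outside, world axes, zero at the start; "ft_torque": the same for the moment, N m; "gripper_width": finger opening in mm.
Only numpy, scipy, OpenCV 4.12 (cv2) and the standard library are available. Lean on these libraries where they do the work, as an engineer would, in place of code of your own. Each camera call takes 0.05 s, during which the arm holds its last target.

## Working session

There is one attempt and no reset: what is moved stays moved. The work goes in short steps, Python scripts to look and compute and a tool call to move; the robot and the scene stay as the last step left them, time stands still between calls to the robot, and variables do not carry over. Pictures are saved under pics/ and viewed, and the job is handed in when it is done.

Besides the shell and the picture viewer there is one more tool, called after ">>>" by a JSON object that holds its "op" and its "data", one argument or row to a line. servo_tool: Moves the arm, as the interface text tells. Its arguments: {"type":"object","properties":{"targets":{"type":"array","items":{"type":"object","properties":{"gripper":{"type":"number"},"tx":{"type":"number"},"ty":{"type":"number"},"tz":{"type":"number"},"turn":{"type":"number"}}}},"grip_force":{"type":"number"}},"required":["targets"]}

```bash
mkdir -p pics
cat > h.py <<'E'
from rig import *
import numpy as np, cv2
from scipy.spatial.transform import Rotation as R
E
python3 - <<'E'
from h import *
s=sense(); print({k:np.round(v,3) for k,v in s.items()})
for n in ("side","top"):
    im,d=camera(n); cv2.imwrite(f"pics/{n}0.png",im); np.save(f"{n}0.npy",d)
    m=camera_model(n); print(n,np.round(m["mtx"],1).tolist(),np.round(m["distortion"],4),np.round(m["pose"],3).tolist())
m=camera_model("wrist");print({k:np.round(v,3).tolist() for k,v in m.items()})
E
```

```text
{'t': np.float64(0.0), 'joint_positions': array([ 1.16 ,  0.69 , -0.195,  1.566,  0.157,  0.902, -0.215]), 'joint_velocities': array([ 0.   , -0.001,  0.001,  0.   , -0.   ,  0.001,  0.001]), 'joint_torque': array([-0.0000e+00, -5.3960e+01, -1.2660e+00, -1.5854e+01,  9.0000e-03,
        1.0000e-02,  0.0000e+00]), 'position': array([ 268.576, -563.616,  230.45 ]), 'tool_rot': array([ 0.846, -0.534, -0.001, -0.   ]), 'wrist_force': array([-0.477,  0.517,  0.125]), 'ft_torque': array([0.011, 0.002, 0.023]), 'gripper_width': np.float64(85.811)}
side [[396.7, 0.0, 284.9], [0.0, 396.7, 208.6], [0.0, 0.0, 1.0]] [-0.0582  0.      0.      0.      0.    ] [[0.997, 0.062, -0.048, 516.787], [-0.078, 0.72, -0.689, -767.244], [-0.008, 0.691, 0.723, 887.154], [0.0, 0.0, 0.0, 1.0]]
top [[533.5, 0.0, 281.5], [0.0, 533.5, 216.1], [0.0, 0.0, 1.0]] [-0.2126  0.      0.      0.      0.    ] [[0.033, 0.977, -0.213, 288.275], [-0.999, 0.031, -0.013, -4.111], [-0.006, 0.213, 0.977, 1410.926], [0.0, 0.0, 0.0, 1.0]]
{'mtx': [[300.903, 0.0, 276.67], [0.0, 300.903, 209.805], [0.0, 0.0, 1.0]], 'distortion': [-0.066, 0.0, 0.0, 0.0, 0.0], 'T_tool_cam': [[1.0, -0.001, 0.001, -0.499], [-0.0, -0.945, -0.327, -84.909], [0.001, 0.327, -0.945, -143.03], [0.0, 0.0, 0.0, 1.0]]}
```

View pics/top0.png

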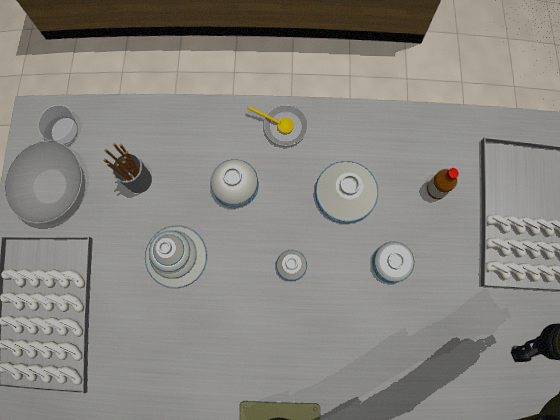

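View pics/side0.png

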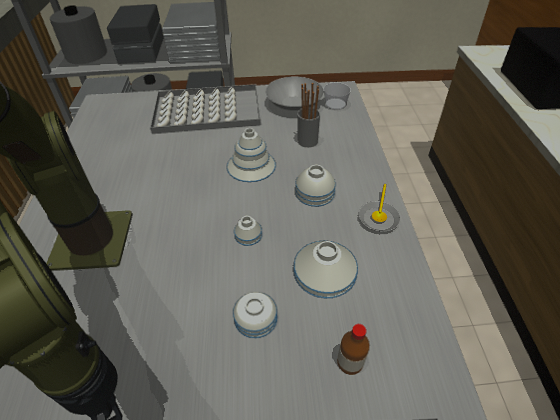

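The top view shows the tower at about (166,248), the rice pile at (234,180), the noodle pile at (347,190), the tea pile at (291,264) and the sauce pile at (393,261). The bottle is at (445,185) and the holder at (130,170). Next I'll measure with depth.

```bash
cat >> h.py <<'E'
def cloud(name,d,pose=None):
    m=camera_model(name); K=np.array(m["mtx"]);D=np.array(m["distortion"],float)
    T=np.array(m["pose"]) if pose is None else pose
    v,u=np.mgrid[0:d.shape[0],0:d.shape[1]]
    p=cv2.undistortPoints(np.stack([u,v],-1).reshape(-1,1,2).astype(np.float64),K,D).reshape(-1,2)
    z=d.reshape(-1).astype(float)
    P=np.c_[p[:,0]*z,-p[:,1]*z,-z]
    W=P@T[:3,:3].T+T[:3,3]
    W[z<=0]=np.nan
    return W.reshape(*d.shape,3)
def proj(name,X,pose=None):
    m=camera_model(name); T=np.array(m["pose"]) if pose is None else pose
    c=(np.atleast_2d(X)-T[:3,3])@T[:3,:3]
    q=c*[1,-1,-1]
    return cv2.projectPoints(q.reshape(-1,1,3),np.zeros(3),np.zeros(3),np.array(m["mtx"]),np.array(m["distortion"],float))[0].reshape(-1,2)
E
python3 - <<'E'
from h import *
d=np.load("top0.npy");W=cloud("top",d);S=cloud("side",np.load("side0.npy"))
print("counter z", np.nanmedian(W[300:330,150:250,2]))
for n,(u,v),z in [("tower",(166,248),147),("rice",(233,177),98),("noodle",(349,184),97),("tea",(292,264),68),("sauce",(395,261),64),("soy",(453,173),160),("hold",(130,170),120)]:
    c=W[v,u]; print(n,"pix",np.round(c,1))
    for nm,Q in (("top",W),("side",S)):
        q=Q.reshape(-1,3); m=(np.hypot(q[:,0]-c[0],q[:,1]-c[1])<95)&(q[:,2]>5)
        q=q[m]
        zt=np.percentile(q[:,2],99)
        # foot pts
        for lo,hi in ((-4,6),):
            f=q[(q[:,2]>z+lo-4)&(q[:,2]<z+hi+4)]
            if len(f)<5: print(nm,"few",zt);continue
            (cx,cy),r=cv2.minEnclosingCircle(f[:,:2].astype(np.float32))
            print("  ",nm,len(q),len(f),"ztop %.1f zmed %.1f"%(zt,np.median(f[:,2])),"mean",np.round(f[:,:2].mean(0),1),"mec",np.round((cx,cy,r),1))
        (cx,cy),r=cv2.minEnclosingCircle(q[:,:2].astype(np.float32)); print("   all",np.round((cx,cy,r),1))
E
```

```text
counter z 0.43654948666630844
tower pix [477.5 292.6 134.6]
   top 2890 68 ztop 146.9 zmed 146.5 mean [478.8 293.3] mec [479.3 294.9  15.9]
   all [477.3 292.5  94.9]
   side 1658 48 ztop 146.1 zmed 144.7 mean [478.3 290.7] mec [475.2 291.9  17.3]
   all [468.7 286.5  88.8]
rice pix [677.4 142.8  83.2]
   top 1960 104 ztop 100.7 zmed 97.5 mean [676.2 144.9] mec [670.6 146.5  30.8]
   all [677.3 142.6  94.5]
   side 1269 91 ztop 99.0 zmed 95.7 mean [674.6 140. ] mec [674.7 141.3  24.6]
   all [681.2 134.1  82.5]
noodle pix [ 670.1 -159.4   75.8]
   top 3066 110 ztop 98.4 zmed 96.5 mean [ 664.1 -158.3] mec [ 664.5 -160.5   26.5]
   all [ 670.5 -159.    94.6]
   side 2803 139 ztop 97.4 zmed 95.8 mean [ 662.7 -163. ] mec [ 664.3 -162.    26.3]
   all [ 663.6 -161.6   86.1]
tea pix [459.6 -17.2  51.6]
   top 921 55 ztop 70.1 zmed 67.3 mean [460.6 -15.8] mec [461.  -15.2  15.1]
   all [459.4 -17.1  94.9]
   side 606 67 ztop 70.1 zmed 66.5 mean [459.4 -20.1] mec [459.5 -19.5  16.3]
   all [458.7 -15.8  85.9]
sauce pix [ 474.4 -282.9   54.3]
   top 1512 169 ztop 65.9 zmed 59.1 mean [ 476.6 -281. ] mec [ 474.8 -281.    43.6]
   all [ 474.9 -282.7   94.4]
   side 1545 127 ztop 64.8 zmed 62.2 mean [ 474.2 -289.5] mec [ 467.3 -288.4   36.5]
   all [ 475.  -288.9   75.6]
soy pix [ 684.3 -412.3  160.6]
   top 875 98 ztop 163.6 zmed 159.9 mean [ 684.1 -411.7] mec [ 684.5 -412.6   15.5]
   all [ 685.7 -412.4   94.8]
   side 1183 166 ztop 162.1 zmed 159.8 mean [ 684.1 -417.3] mec [ 684.4 -415.6   14.5]
   all [ 652.  -415.8   70.7]
hold pix [666.1 394.4 161.7]
   top 1461 184 ztop 224.2 zmed 120.1 mean [681.5 414.7] mec [685.9 418.4  41.1]
   all [666.  394.4  94.9]
   side 1080 148 ztop 222.0 zmed 118.4 mean [682.4 403. ] mec [685.4 414.4  42.8]
   all [664.9 398.2  78.7]
```

>>> {"op": "servo_tool", "data": {
  "targets": [
    {"gripper": 0,"turn": -7.1,"tz": -0.005},
    {"gripper": 0,"turn": -7.1,"tz": -0.005},
    {"gripper": 0,"turn": -7.1,"tz": -0.005},
    {"gripper": 0,"turn": -7.1,"tz": -0.005},
    {"gripper": 0,"turn": -7.1,"tz": -0.005},
    {"gripper": 0,"turn": -7.1,"tz": -0.005},
    {"gripper": 0,"turn": -7.1},
    {"gripper": 0,"turn": -7.1},
    {"gripper": 0,"turn": -7.1},
    {"gripper": 0,"turn": 0}
  ],
  "grip_force": 40
}}

```text
invalid input
```

>>> {"op": "servo_tool", "data": {
  "targets": [
    {"gripper": 0,"tx": 0,"ty": 0,"tz": -0.005,"turn": -7.1},
    {"gripper": 0,"tx": 0,"ty": 0,"tz": -0.005,"turn": -7.1},
    {"gripper": 0,"tx": 0,"ty": 0,"tz": -0.005,"turn": -7.1},
    {"gripper": 0,"tx": 0,"ty": 0,"tz": -0.005,"turn": -7.1},
    {"gripper": 0,"tx": 0,"ty": 0,"tz": -0.005,"turn": -7.1},
    {"gripper": 0,"tx": 0,"ty": 0,"tz": -0.005,"turn": -7.1},
    {"gripper": 0,"tx": 0,"ty": 0,"tz": -0.005,"turn": -7.1},
    {"gripper": 0,"tx": 0,"ty": 0,"tz": -0.005,"turn": -7.1},
    {"gripper": 0,"tx": 0,"ty": 0,"tz": -0.005,"turn": -7.1}
  ],
  "grip_force": 40
}}

```text
t: 0.85
position: [266.0, -560.1, 271.4]
tool_rot: [1.0, 0.002, -0.005, -0.006]
wrist_force: [-0.4, 0.3, 0.4]
gripper_width: 85.5
```

```bash
cat >> h.py <<'E'
def st():
    s=sense(); p=np.array(s["position"]); r=R.from_quat(s["tool_rot"]).as_matrix()
    az=np.degrees(np.arctan2(r[1,0],r[0,0]))
    print("t %.2f p %s az %.2f tilt %.2f F %s w %.1f"%(s["t"],np.round(p,1),az,np.degrees(np.arccos(-r[2,2])),np.round(s["wrist_force"],1),s["gripper_width"]))
    return p,r
def go(X):
    p,r=st(); print("delta tool mm",np.round(r.T@(np.array(X,float)-p),1))
E
python3 -c "
from h import *
st();st();print(np.round(sense()['joint_positions'],2))"
```

```text
t 0.85 p [ 266.  -560.1  271.4] az 0.23 tilt 0.89 F [-0.4  0.3  0.4] w 85.5
t 0.85 p [ 266.  -560.1  271.4] az 0.23 tilt 0.89 F [-0.4  0.3  0.4] w 85.5
[ 1.34  0.68 -0.53  1.51  0.37  1.07  0.73]
```

>>> {"op": "servo_tool", "data": {
  "targets": [
    {"gripper": 0,"tx": 0.022,"ty": -0.032,"tz": 0,"turn": 0},
    {"gripper": 0,"tx": 0.022,"ty": -0.032,"tz": 0,"turn": 0},
    {"gripper": 0,"tx": 0.022,"ty": -0.032,"tz": 0,"turn": 0},
    {"gripper": 0,"tx": 0.022,"ty": -0.032,"tz": 0,"turn": 0},
    {"gripper": 0,"tx": 0.022,"ty": -0.032,"tz": 0,"turn": 0},
    {"gripper": 0,"tx": 0.022,"ty": -0.032,"tz": 0,"turn": 0},
    {"gripper": 0,"tx": 0.022,"ty": -0.032,"tz": 0,"turn": 0},
    {"gripper": 0,"tx": 0.022,"ty": -0.032,"tz": 0,"turn": 0},
    {"gripper": 0,"tx": 0,"ty": 0,"tz": 0,"turn": 0}
  ]
}}

```text
t: 1.6
position: [442.8, -296.7, 268.2]
tool_rot: [1.0, -0.001, -0.006, -0.007]
wrist_force: [0.1, 0.2, -0.1]
gripper_width: 85.7
```

```bash
python3 -c "
from h import *
st();print(np.round(sense()['joint_positions'],2))"
```

```text
t 1.60 p [ 442.8 -296.7  268.2] az -0.17 tilt 1.09 F [ 0.1  0.2 -0.1] w 85.7
[ 0.84  0.57 -0.53  1.77  0.34  0.92  0.16]
```

```bash
cat >> h.py <<'E'
def wrist(tag):
    p,r=st(); T=np.eye(4);T[:3,:3]=r;T[:3,3]=p
    P=T@np.array(camera_model("wrist")["T_tool_cam"])
    im,d=camera("wrist"); cv2.imwrite(f"pics/{tag}.png",im); np.savez(tag+".npz",d=d,P=P,im=im)
    return im,d,P
# profile pts r,z of outer surface (rim z=0): rimR, shoulderR, body h, footR, height, 
SH=dict(tea=(40,25,32,16,48,0),sauce=(53,42,18,22,30,0),rice=(63,31,43,24,58,0),noodle=(85,36,56,26,74,0))
def footfit(W,c,ztop,fr,tol=4):
    q=W.reshape(-1,3); m=(np.hypot(q[:,0]-c[0],q[:,1]-c[1])<fr+12)&(abs(q[:,2]-ztop)<tol)
    q=q[m]
    (cx,cy),rr=cv2.minEnclosingCircle(q[:,:2].astype(np.float32))
    print("   foot n",len(q),"z %.1f"%np.median(q[:,2]),"mec",np.round((cx,cy,rr),1),"mean",np.round(q[:,:2].mean(0),1))
E
python3 - <<'E'
from h import *
im,d,P=wrist("w1"); W=cloud("wrist",d,P)
footfit(W,(475,-284),64,22)
print(proj("wrist",[[475,-284,64]],P)); print(np.round(P,3))
E
```

```text
t 1.60 p [ 442.8 -296.7  268.2] az -0.17 tilt 1.09 F [ 0.1  0.2 -0.1] w 85.7
   foot n 368 z 63.9 mec [ 473.9 -284.7   21.6] mean [ 474.3 -284.2]
[[306.29498056 173.85991018]]
[[ 1.00000e+00 -2.00000e-03  1.40000e-02  4.45258e+02]
 [-3.00000e-03  9.50000e-01  3.12000e-01 -2.13828e+02]
 [-1.40000e-02 -3.12000e-01  9.50000e-01  4.12439e+02]
 [ 0.00000e+00  0.00000e+00  0.00000e+00  1.00000e+00]]
```

View pics/w1.png

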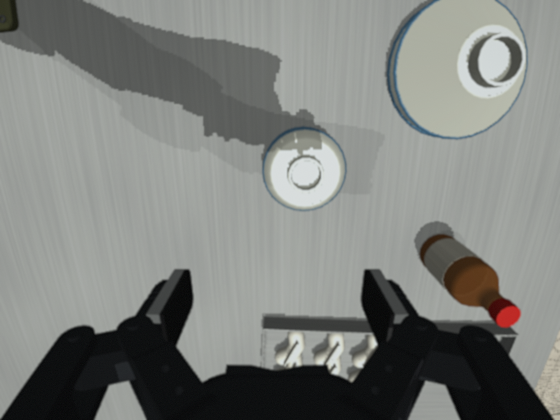

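The sauce pile's foot is at pixel (306,173), which the wrist depth puts at (474,-284.5). The noodle pile is at upper right. Next I'll look at the tea pile on the way.

>>> {"op": "servo_tool", "data": {
  "targets": [
    {"gripper": 0,"tx": 0.004,"ty": -0.036,"tz": 0,"turn": 0},
    {"gripper": 0,"tx": 0.004,"ty": -0.036,"tz": 0,"turn": 0},
    {"gripper": 0,"tx": 0.004,"ty": -0.036,"tz": 0,"turn": 0},
    {"gripper": 0,"tx": 0.004,"ty": -0.036,"tz": 0,"turn": 0},
    {"gripper": 0,"tx": 0.004,"ty": -0.036,"tz": 0,"turn": 0},
    {"gripper": 0,"tx": 0.004,"ty": -0.036,"tz": 0,"turn": 0},
    {"gripper": 0,"tx": 0.004,"ty": -0.036,"tz": 0,"turn": 0},
    {"gripper": 0,"tx": 0.004,"ty": -0.036,"tz": 0,"turn": 0},
    {"gripper": 0,"tx": 0,"ty": 0,"tz": 0,"turn": 0},
    {"gripper": 0,"tx": 0,"ty": 0,"tz": 0,"turn": 0}
  ]
}}

```text
t: 2.48
position: [474.1, -15.7, 265.4]
tool_rot: [1.0, -0.014, -0.011, -0.002]
wrist_force: [-0.7, 0.2, 0.0]
gripper_width: 85.5
```

Run:
```python
from h import *
im,d,P=wrist("w2"); W=cloud("wrist",d,P)
footfit(W,(460,-17),68,16)
footfit(W,(665,-161),97,26)
z=np.load("w1.npz"); footfit(cloud("wrist",z["d"],z["P"]),(665,-161),97,26)
```

```text
t 2.48 p [474.1 -15.7 265.4] az -1.59 tilt 1.32 F [-0.7  0.2  0. ] w 85.5
   foot n 261 z 67.9 mec [459.4 -16.5  15.6] mean [460.  -15.9]
   foot n 449 z 96.6 mec [ 664.2 -160.    26.3] mean [ 663.2 -159.4]
   foot n 793 z 96.6 mec [ 663.7 -160.3   26.1] mean [ 662.8 -160.1]
```

>>> {"op": "servo_tool", "data": {
  "targets": [
    {"gripper": 0,"tx": 0.001,"ty": -0.026,"tz": -0.001,"turn": 0},
    {"gripper": 0,"tx": 0.001,"ty": -0.026,"tz": -0.001,"turn": 0},
    {"gripper": 0,"tx": 0.001,"ty": -0.026,"tz": -0.001,"turn": 0},
    {"gripper": 0,"tx": 0.001,"ty": -0.026,"tz": -0.001,"turn": 0},
    {"gripper": 0,"tx": 0.001,"ty": -0.026,"tz": -0.001,"turn": 0},
    {"gripper": 0,"tx": 0.001,"ty": -0.026,"tz": -0.001,"turn": 0},
    {"gripper": 0,"tx": 0.001,"ty": -0.026,"tz": -0.001,"turn": 0},
    {"gripper": 0,"tx": 0.001,"ty": -0.026,"tz": -0.001,"turn": 0},
    {"gripper": 0,"tx": 0.001,"ty": -0.026,"tz": -0.001,"turn": 0},
    {"gripper": 0,"tx": 0.001,"ty": -0.026,"tz": -0.001,"turn": 0},
    {"gripper": 0,"tx": 0.001,"ty": -0.026,"tz": -0.001,"turn": 0},
    {"gripper": 0,"tx": 0,"ty": -0.006,"tz": 0,"turn": 0}
  ]
}}

```text
t: 3.53
position: [507.3, 255.5, 271.0]
tool_rot: [0.999, -0.04, -0.014, 0.005]
wrist_force: [-0.9, 0.6, -0.0]
gripper_width: 85.2
```

Run:
```python
from h import *
im,d,P=wrist("w3"); W=cloud("wrist",d,P)
footfit(W,(477.5,292.5),147,16)
footfit(W,(676,142),98,24)
# rims of tower pieces
for nm,z,rr in (("cup",101,40),("dish",83,53),("rice",38,63),("noodle",3,85)):
    q=W.reshape(-1,3); m=(np.hypot(q[:,0]-477,q[:,1]-292)<rr+8)&(np.hypot(q[:,0]-477,q[:,1]-292)>rr-14)&(abs(q[:,2]-z)<5)&(q[:,2]>1.5)
    q=q[m]
    if len(q)>5:
        (cx,cy),r0=cv2.minEnclosingCircle(q[:,:2].astype(np.float32)); print(nm,len(q),np.round((cx,cy,r0),1))
        A=np.c_[2*q[:,:2],np.ones(len(q))]
go((477.5,292.5,180)); print(np.round(sense()['joint_positions'],2))
```

```text
t 3.53 p [507.3 255.5 271. ] az -4.60 tilt 1.76 F [-0.9  0.6 -0. ] w 85.2
   foot n 433 z 147.2 mec [477.4 293.9  15.4] mean [477.6 294.3]
   foot n 426 z 97.5 mec [675.4 143.3  24. ] mean [675.5 143.8]
cup 1579 [476.3 294.5  45.6]
dish 799 [476.3 294.9  53.3]
rice 452 [474.8 296.4  63.1]
noodle 1888 [477.  291.9  92.9]
t 3.58 p [507.4 254.1 270.7] az -4.64 tilt 1.81 F [0.7 0.9 0.2] w 85.3
delta tool mm [-30.3 -37.   91.1]
[-0.26  0.61 -0.48  1.65  0.31  0.99 -0.93]
```

View pics/w3.png

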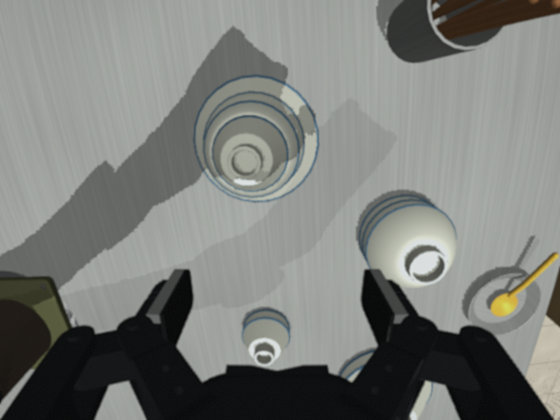

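>>> {"op": "servo_tool", "data": {
  "targets": [
    {"gripper": 0,"tx": -0.007,"ty": -0.009,"tz": 0.005,"turn": -1},
    {"gripper": 0,"tx": -0.007,"ty": -0.009,"tz": 0.01,"turn": -1},
    {"gripper": 0,"tx": -0.007,"ty": -0.009,"tz": 0.01,"turn": -1},
    {"gripper": 0,"tx": -0.007,"ty": -0.009,"tz": 0.01,"turn": -1},
    {"gripper": 0.1,"tx": -0.003,"ty": -0.003,"tz": 0.01,"turn": -0.5},
    {"gripper": 0.2,"tx": 0,"ty": 0,"tz": 0.01,"turn": 0},
    {"gripper": 0.2,"tx": 0,"ty": 0,"tz": 0.01,"turn": 0},
    {"gripper": 0.2,"tx": 0,"ty": 0,"tz": 0,"turn": 0},
    {"gripper": 0.2,"tx": 0,"ty": 0,"tz": 0,"turn": 0}
  ]
}}

```text
t: 4.33
position: [472.4, 280.6, 196.6]
tool_rot: [1.0, -0.003, -0.019, 0.012]
wrist_force: [-0.4, -0.3, 0.6]
gripper_width: 68.4
```

Run:
```python
from h import *
im,d,P=wrist("w4"); W=cloud("wrist",d,P)
footfit(W,(477.5,294),147,16)
p,r=st(); print(np.round(r,4)); go((477.4,293.9,135))
```

```text
t 4.33 p [472.4 280.6 196.6] az -0.41 tilt 2.57 F [-0.4 -0.3  0.6] w 68.4
   foot n 776 z 147.0 mec [477.3 294.2  15.6] mean [477.4 294.8]
t 4.38 p [472.4 280.2 196.6] az -0.43 tilt 2.60 F [ 0.3 -0.8 -0.5] w 68.3
[[ 0.9993 -0.0066 -0.0379]
 [-0.0075 -0.9997 -0.0248]
 [-0.0377  0.025  -0.999 ]]
t 4.38 p [472.4 280.2 196.6] az -0.43 tilt 2.60 F [ 0.3 -0.8 -0.5] w 68.3
delta tool mm [  7.2 -15.2  61. ]
```

View pics/w4.png

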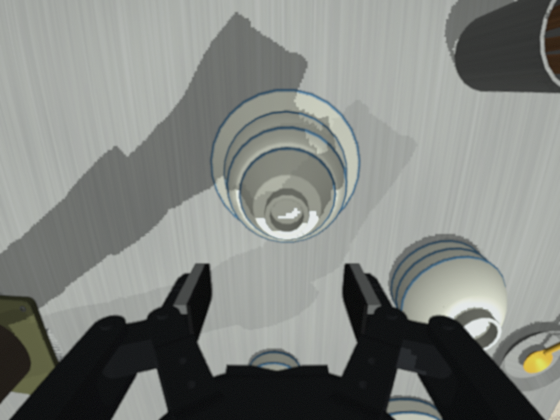

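```bash
cat >> h.py <<'E'
def tl(tag=""):
    s=sense(); p=np.array(s["position"]); r=R.from_quat(s["tool_rot"]).as_matrix()
    a=np.arctan2(p[1],p[0]); z=r[:2,2]*1000
    print(tag,"t %.2f p %s az %.2f  tiltx %.1f tilty %.1f mrad; outward %.1f lateral %.1f"%(s["t"],np.round(p,1),np.degrees(np.arctan2(r[1,0],r[0,0])),z[0],z[1],z@[np.cos(a),np.sin(a)],z@[-np.sin(a),np.cos(a)]), "F",np.round(s["wrist_force"],1),"w %.1f"%s["gripper_width"],"q",np.round(s["joint_positions"],3))
E
python3 -c "
from h import *
tl()"
```

```text
t 4.38 p [472.4 280.2 196.6] az -0.43  tiltx -37.9 tilty -24.8 mrad; outward -45.2 lateral -2.0 F [ 0.3 -0.8 -0.5] w 68.3 q [-0.346  0.684 -0.461  1.781  0.387  0.816 -1.006]
```

>>> {"op": "servo_tool", "data": {
  "targets": [
    {"gripper": 0.2,"tx": 0,"ty": 0,"tz": -0.03,"turn": 0},
    {"gripper": 0.2,"tx": 0,"ty": 0,"tz": -0.03,"turn": 0},
    {"gripper": 0.2,"tx": 0,"ty": 0,"tz": -0.03,"turn": 0}
  ]
}}

```text
t: 4.63
position: [472.6, 277.6, 283.5]
tool_rot: [1.0, -0.004, -0.025, 0.017]
wrist_force: [0.1, 0.3, -0.1]
gripper_width: 68.2
```

```bash
python3 -c "
from h import *
tl()"
```

```text
t 4.63 p [472.6 277.6 283.5] az -0.49  tiltx -50.6 tilty -34.6 mrad; outward -61.1 lateral -4.2 F [ 0.1  0.3 -0.1] w 68.2 q [-0.313  0.586 -0.509  1.664  0.307  1.036 -0.932]
```

>>> {"op": "servo_tool", "data": {
  "targets": [
    {"gripper": 0.2,"tx": 0,"ty": 0,"tz": 0,"turn": 0},
    {"gripper": 0.2,"tx": 0,"ty": 0,"tz": 0,"turn": 0},
    {"gripper": 0.2,"tx": 0,"ty": 0,"tz": 0,"turn": 0},
    {"gripper": 0.2,"tx": 0,"ty": 0,"tz": 0,"turn": 0}
  ]
}}

```text
t: 4.97
position: [476.2, 279.1, 291.1]
tool_rot: [1.0, -0.005, -0.019, 0.013]
wrist_force: [-0.4, -1.4, -0.3]
gripper_width: 68.5
```

```bash
python3 -c "
from h import *
tl()"
```

```text
t 4.97 p [476.2 279.1 291.1] az -0.62  tiltx -37.7 tilty -26.3 mrad; outward -45.8 lateral -3.6 F [-0.4 -1.4 -0.3] w 68.5 q [-0.31   0.576 -0.51   1.657  0.306  1.037 -0.93 ]
```

>>> {"op": "servo_tool", "data": {
  "targets": [
    {"gripper": 0.2,"tx": 0,"ty": 0,"tz": 0,"turn": 0},
    {"gripper": 0.2,"tx": 0,"ty": 0,"tz": 0,"turn": 0},
    {"gripper": 0.2,"tx": 0,"ty": 0,"tz": 0,"turn": 0},
    {"gripper": 0.2,"tx": 0,"ty": 0,"tz": 0,"turn": 0}
  ]
}}

```text
t: 5.3
position: [474.8, 277.6, 288.4]
tool_rot: [1.0, -0.005, -0.021, 0.015]
wrist_force: [-0.0, -0.0, 1.0]
gripper_width: 68.3
```

```bash
python3 -c "
from h import *
tl()"
```

```text
t 5.30 p [474.8 277.6 288.4] az -0.62  tiltx -42.3 tilty -29.9 mrad; outward -51.6 lateral -4.4 F [-0. -0.  1.] w 68.3 q [-0.31   0.579 -0.509  1.661  0.306  1.036 -0.931]
```

>>> {"op": "servo_tool", "data": {
  "targets": [
    {"gripper": 0.2,"tx": 0,"ty": 0,"tz": 0.03,"turn": 0}
  ]
}}

```text
t: 5.38
position: [476.4, 279.5, 262.2]
tool_rot: [1.0, -0.005, -0.017, 0.012]
wrist_force: [1.5, 1.1, 0.1]
gripper_width: 68.4
```

```bash
python3 -c "
from h import *
tl()"
```

```text
t 5.38 p [476.4 279.5 262.2] az -0.63  tiltx -33.9 tilty -23.3 mrad; outward -41.0 lateral -2.9 F [1.5 1.1 0.1] w 68.4 q [-0.317  0.605 -0.499  1.7    0.33   0.964 -0.953]
```

>>> {"op": "servo_tool", "data": {
  "targets": [
    {"gripper": 0.2,"tx": 0,"ty": 0,"tz": 0,"turn": 0},
    {"gripper": 0.2,"tx": 0,"ty": 0,"tz": 0,"turn": 0},
    {"gripper": 0.2,"tx": 0,"ty": 0,"tz": 0,"turn": 0}
  ]
}}

```text
t: 5.63
position: [473.7, 277.0, 258.0]
tool_rot: [1.0, -0.005, -0.021, 0.015]
wrist_force: [0.2, -0.1, -0.2]
gripper_width: 68.2
```

```bash
python3 -c "
from h import *
tl()"
```

```text
t 5.63 p [473.7 277.  258. ] az -0.61  tiltx -43.0 tilty -30.0 mrad; outward -52.3 lateral -4.2 F [ 0.2 -0.1 -0.2] w 68.2 q [-0.318  0.61  -0.497  1.706  0.33   0.965 -0.953]
```

>>> {"op": "servo_tool", "data": {
  "targets": [
    {"gripper": 0.2,"tx": 0,"ty": 0,"tz": -0.04,"turn": 0}
  ]
}}

```text
t: 5.72
position: [472.2, 274.9, 293.0]
tool_rot: [0.999, -0.005, -0.027, 0.019]
wrist_force: [-0.0, -0.1, -0.5]
gripper_width: 68.3
```

```bash
python3 -c "
from h import *
tl()"
```

```text
t 5.72 p [472.2 274.9 293. ] az -0.60  tiltx -54.4 tilty -38.6 mrad; outward -66.4 lateral -5.9 F [-0.  -0.1 -0.5] w 68.3 q [-0.308  0.576 -0.511  1.651  0.299  1.063 -0.923]
```

>>> {"op": "servo_tool", "data": {
  "targets": [
    {"gripper": 0.2,"tx": 0,"ty": 0,"tz": 0,"turn": 0}
  ]
}}

```text
t: 5.8
position: [475.3, 278.5, 299.8]
tool_rot: [1.0, -0.005, -0.022, 0.015]
wrist_force: [0.5, 1.4, 1.3]
gripper_width: 68.6
```

```bash
python3 -c "
from h import *
tl()"
```

```text
t 5.80 p [475.3 278.5 299.8] az -0.57  tiltx -44.6 tilty -30.1 mrad; outward -53.7 lateral -3.5 F [0.5 1.4 1.3] w 68.6 q [-0.307  0.57  -0.515  1.64   0.298  1.068 -0.922]
```

>>> {"op": "servo_tool", "data": {
  "targets": [
    {"gripper": 0.2,"tx": 0,"ty": 0,"tz": 0.04,"turn": 0}
  ]
}}

```text
t: 5.88
position: [478.2, 281.6, 267.0]
tool_rot: [1.0, -0.005, -0.015, 0.01]
wrist_force: [1.2, 0.2, -1.6]
gripper_width: 68.2
```

```bash
python3 -c "
from h import *
tl()"
```

```text
t 5.88 p [478.2 281.6 267. ] az -0.62  tiltx -30.4 tilty -19.6 mrad; outward -36.1 lateral -1.5 F [ 1.2  0.2 -1.6] w 68.2 q [-0.316  0.601 -0.502  1.691  0.328  0.972 -0.951]
```

>>> {"op": "servo_tool", "data": {
  "targets": [
    {"gripper": 0.2,"tx": 0,"ty": 0,"tz": 0,"turn": 0}
  ]
}}

```text
t: 5.97
position: [476.1, 279.3, 263.8]
tool_rot: [1.0, -0.005, -0.018, 0.012]
wrist_force: [-0.1, -0.9, -1.2]
gripper_width: 68.3
```

```bash
python3 -c "
from h import *
tl()"
```

```text
t 5.97 p [476.1 279.3 263.8] az -0.62  tiltx -36.2 tilty -24.5 mrad; outward -43.6 lateral -2.7 F [-0.1 -0.9 -1.2] w 68.3 q [-0.317  0.604 -0.499  1.697  0.328  0.971 -0.951]
```

>>> {"op": "servo_tool", "data": {
  "targets": [
    {"gripper": 0.2,"tx": 0,"ty": 0,"tz": 0,"turn": 0}
  ]
}}

```text
t: 6.05
position: [476.9, 280.4, 265.6]
tool_rot: [1.0, -0.005, -0.017, 0.011]
wrist_force: [-0.6, 1.1, -0.2]
gripper_width: 68.1
```

```bash
python3 -c "
from h import *
tl()"
```

```text
t 6.05 p [476.9 280.4 265.6] az -0.60  tiltx -34.2 tilty -22.6 mrad; outward -40.9 lateral -2.2 F [-0.6  1.1 -0.2] w 68.1 q [-0.317  0.603 -0.5    1.693  0.327  0.973 -0.95 ]
```

>>> {"op": "servo_tool", "data": {
  "targets": [
    {"gripper": 0.2,"tx": 0,"ty": 0,"tz": -0.04,"turn": 0},
    {"gripper": 0.2,"tx": 0,"ty": 0,"tz": 0,"turn": 0},
    {"gripper": 0.2,"tx": 0,"ty": 0,"tz": 0.04,"turn": 0},
    {"gripper": 0.2,"tx": 0,"ty": 0,"tz": 0,"turn": 0},
    {"gripper": 0.2,"tx": 0,"ty": 0,"tz": -0.04,"turn": 0},
    {"gripper": 0.2,"tx": 0,"ty": 0,"tz": 0,"turn": 0},
    {"gripper": 0.2,"tx": 0,"ty": 0,"tz": 0.04,"turn": 0},
    {"gripper": 0.2,"tx": 0,"ty": 0,"tz": 0,"turn": 0},
    {"gripper": 0.2,"tx": 0,"ty": 0,"tz": 0,"turn": 0}
  ]
}}

```text
t: 6.8
position: [483.4, 287.4, 287.0]
tool_rot: [1.0, -0.005, -0.008, 0.004]
wrist_force: [0.0, 0.4, 1.1]
gripper_width: 68.1
```

```bash
python3 -c "
from h import *
tl()"
```

```text
t 6.80 p [483.4 287.4 287. ] az -0.58  tiltx -15.3 tilty -7.3 mrad; outward -16.9 lateral 1.5 F [0.  0.4 1.1] w 68.1 q [-0.314  0.581 -0.51   1.66   0.317  1.001 -0.941]
```

Up/down pumping restores the tilt, by about 12 mrad per cycle. One or two more cycles should do it.

>>> {"op": "servo_tool", "data": {
  "targets": [
    {"gripper": 0.2,"tx": 0,"ty": 0,"tz": -0.03,"turn": 0},
    {"gripper": 0.2,"tx": 0,"ty": 0,"tz": 0,"turn": 0},
    {"gripper": 0.2,"tx": 0,"ty": 0,"tz": 0.04,"turn": 0},
    {"gripper": 0.2,"tx": 0,"ty": 0,"tz": 0,"turn": 0},
    {"gripper": 0.2,"tx": 0,"ty": 0,"tz": -0.03,"turn": 0},
    {"gripper": 0.2,"tx": 0,"ty": 0,"tz": 0,"turn": 0},
    {"gripper": 0.2,"tx": 0,"ty": 0,"tz": 0.04,"turn": 0},
    {"gripper": 0.2,"tx": 0,"ty": 0,"tz": 0,"turn": 0},
    {"gripper": 0.2,"tx": 0,"ty": 0,"tz": 0,"turn": 0}
  ]
}}

```text
t: 7.55
position: [490.4, 294.9, 292.3]
tool_rot: [1.0, -0.005, 0.003, -0.005]
wrist_force: [1.3, 0.5, 0.5]
gripper_width: 68.2
```

```bash
python3 -c "
from h import *
tl(); go((477.4,294,190))"
```

```text
t 7.55 p [490.4 294.9 292.3] az -0.58  tiltx 6.2 tilty 9.4 mrad; outward 10.1 lateral 4.9 F [1.3 0.5 0.5] w 68.2 q [-0.316  0.576 -0.511  1.65   0.322  0.989 -0.944]
t 7.55 p [490.4 294.9 292.3] az -0.58 tilt 0.65 F [1.3 0.5 0.5] w 68.2
delta tool mm [-13.6   2.  102.2]
```

>>> {"op": "servo_tool", "data": {
  "targets": [
    {"gripper": 0.2,"tx": -0.004,"ty": 0,"tz": 0.028,"turn": 0},
    {"gripper": 0.2,"tx": -0.004,"ty": 0,"tz": 0.028,"turn": 0},
    {"gripper": 0.2,"tx": -0.003,"ty": 0,"tz": 0.028,"turn": 0},
    {"gripper": 0.2,"tx": -0.002,"ty": 0.0,"tz": 0.02,"turn": 0},
    {"gripper": 0.2,"tx": 0,"ty": 0,"tz": 0,"turn": 0}
  ]
}}

```text
t: 7.97
position: [485.6, 301.8, 199.1]
tool_rot: [1.0, -0.006, 0.012, -0.01]
wrist_force: [0.6, 0.2, -0.2]
gripper_width: 68.5
```

Run:
```python
from h import *
tl(); im,d,P=wrist("w5"); W=cloud("wrist",d,P)
footfit(W,(477.5,294),147,16); go((477.4,294,135))
```

```text
t 7.97 p [485.6 301.8 199.1] az -0.74  tiltx 23.2 tilty 20.1 mrad; outward 30.3 lateral 4.8 F [ 0.6  0.2 -0.2] w 68.5 q [-0.368  0.675 -0.451  1.786  0.415  0.743 -1.047]
t 7.97 p [485.6 301.8 199.1] az -0.74 tilt 1.76 F [ 0.6  0.2 -0.2] w 68.5
   foot n 724 z 146.9 mec [477.4 294.1  15.6] mean [477.3 294.6]
t 8.02 p [486.7 302.7 201. ] az -0.76 tilt 1.96 F [0.7 0.6 1.1] w 68.5
delta tool mm [-10.9  10.3  65.6]
```

View pics/w5.png

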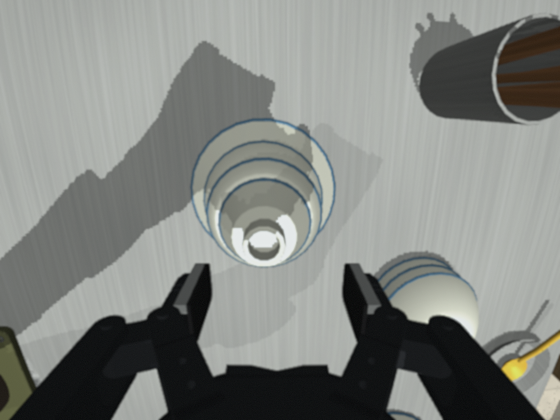

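>>> {"op": "servo_tool", "data": {
  "targets": [
    {"gripper": 0.25,"tx": -0.001,"ty": 0.001,"tz": 0.005,"turn": 0},
    {"gripper": 0.25,"tx": -0.001,"ty": 0.001,"tz": 0.005,"turn": 0},
    {"gripper": 0.25,"tx": -0.001,"ty": 0.001,"tz": 0.005,"turn": 0},
    {"gripper": 0.25,"tx": -0.001,"ty": 0.001,"tz": 0.005,"turn": 0},
    {"gripper": 0.25,"tx": -0.001,"ty": 0.001,"tz": 0.005,"turn": 0},
    {"gripper": 0.25,"tx": 0,"ty": 0,"tz": 0.005,"turn": 0},
    {"gripper": 0.25,"tx": 0,"ty": 0,"tz": 0.005,"turn": 0},
    {"gripper": 0.25,"tx": 0,"ty": 0,"tz": 0.005,"turn": 0},
    {"gripper": 0.25,"tx": 0,"ty": 0,"tz": 0.003,"turn": 0}
  ]
}}

```text
t: 8.77
position: [488.5, 302.0, 163.4]
tool_rot: [1.0, -0.008, 0.019, -0.015]
wrist_force: [0.3, -1.1, -0.1]
gripper_width: 63.6
```

Run:
```python
from h import *
tl(); go((477.4,294,135))
```

```text
t 8.77 p [488.5 302.  163.4] az -0.92  tiltx 39.1 tilty 30.4 mrad; outward 49.2 lateral 5.3 F [ 0.3 -1.1 -0.1] w 63.6 q [-0.389  0.718 -0.411  1.831  0.462  0.637 -1.09 ]
t 8.77 p [488.5 302.  163.4] az -0.92 tilt 2.84 F [ 0.3 -1.1 -0.1] w 63.6
delta tool mm [-12.1   9.1  27.7]
```

>>> {"op": "servo_tool", "data": {
  "targets": [
    {"gripper": 0.25,"tx": -0.002,"ty": 0.001,"tz": 0,"turn": 0},
    {"gripper": 0.25,"tx": -0.002,"ty": 0.001,"tz": 0,"turn": 0}
  ]
}}

```text
t: 8.93
position: [484.1, 299.9, 161.9]
tool_rot: [1.0, -0.008, 0.019, -0.015]
wrist_force: [-1.1, 0.9, -0.1]
gripper_width: 64.2
```

```bash
python3 -c "
from h import *
tl()"
```

```text
t 8.93 p [484.1 299.9 161.9] az -0.92  tiltx 37.8 tilty 29.7 mrad; outward 47.7 lateral 5.3 F [-1.1  0.9 -0.1] w 64.2 q [-0.391  0.715 -0.409  1.845  0.464  0.626 -1.096]
```

>>> {"op": "servo_tool", "data": {
  "targets": [
    {"gripper": 0.25,"tx": -0.002,"ty": 0.001,"tz": 0,"turn": 0},
    {"gripper": 0.25,"tx": -0.002,"ty": 0.001,"tz": 0,"turn": 0}
  ]
}}

```text
t: 9.1
position: [479.6, 297.8, 161.6]
tool_rot: [1.0, -0.008, 0.019, -0.015]
wrist_force: [-0.1, 0.1, 0.1]
gripper_width: 64.1
```

```bash
python3 -c "
from h import *
tl(); im,d,P=wrist('w6'); tl()"
```

```text
t 9.10 p [479.6 297.8 161.6] az -0.91  tiltx 37.5 tilty 29.6 mrad; outward 47.5 lateral 5.3 F [-0.1  0.1  0.1] w 64.1 q [-0.393  0.71  -0.407  1.86   0.466  0.616 -1.101]
t 9.10 p [479.6 297.8 161.6] az -0.91 tilt 2.74 F [-0.1  0.1  0.1] w 64.1
 t 9.15 p [479.  297.5 161.6] az -0.90  tiltx 37.0 tilty 29.1 mrad; outward 46.8 lateral 5.2 F [-0.8 -0.6 -0.6] w 64.3 q [-0.393  0.71  -0.407  1.861  0.466  0.616 -1.102]
```

>>> {"op": "servo_tool", "data": {
  "targets": [
    {"gripper": 0.25,"tx": 0,"ty": 0,"tz": -0.005,"turn": 0},
    {"gripper": 0.25,"tx": 0,"ty": 0,"tz": -0.005,"turn": 0},
    {"gripper": 0.25,"tx": 0,"ty": 0,"tz": -0.005,"turn": 0},
    {"gripper": 0.25,"tx": 0,"ty": 0,"tz": -0.005,"turn": 0},
    {"gripper": 0.25,"tx": 0,"ty": 0,"tz": -0.005,"turn": 0},
    {"gripper": 0.25,"tx": 0,"ty": 0,"tz": -0.005,"turn": 0}
  ]
}}

```text
t: 9.65
position: [477.7, 296.6, 195.0]
tool_rot: [1.0, -0.007, 0.019, -0.015]
wrist_force: [-0.3, -0.1, -0.4]
gripper_width: 63.9
```

```bash
python3 -c "
from h import *
tl()"
```

```text
t 9.65 p [477.7 296.6 195. ] az -0.88  tiltx 37.6 tilty 29.4 mrad; outward 47.5 lateral 5.1 F [-0.3 -0.1 -0.4] w 63.9 q [-0.371  0.662 -0.441  1.836  0.43   0.689 -1.069]
```

>>> {"op": "servo_tool", "data": {
  "targets": [
    {"gripper": 0.25,"tx": 0,"ty": 0,"tz": 0,"turn": 0},
    {"gripper": 0.25,"tx": 0,"ty": 0,"tz": 0,"turn": 0}
  ]
}}

```text
t: 9.82
position: [478.6, 297.2, 196.9]
tool_rot: [1.0, -0.008, 0.02, -0.016]
wrist_force: [1.0, 0.6, 0.5]
gripper_width: 64.1
```

```bash
python3 -c "
from h import *
tl()"
```

```text
t 9.82 p [478.6 297.2 196.9] az -0.90  tiltx 40.2 tilty 31.3 mrad; outward 50.7 lateral 5.4 F [1.  0.6 0.5] w 64.1 q [-0.37   0.659 -0.442  1.834  0.429  0.69  -1.069]
```

>>> {"op": "servo_tool", "data": {
  "targets": [
    {"gripper": 0.25,"tx": 0,"ty": 0,"tz": 0,"turn": 0},
    {"gripper": 0.25,"tx": 0,"ty": 0,"tz": 0,"turn": 0},
    {"gripper": 0.25,"tx": 0,"ty": 0,"tz": 0,"turn": 0}
  ]
}}

```text
t: 10.07
position: [478.6, 297.1, 196.8]
tool_rot: [1.0, -0.008, 0.02, -0.016]
wrist_force: [0.5, 0.8, -0.5]
gripper_width: 64.1
```

```bash
python3 -c "
from h import *
tl()"
```

```text
t 10.07 p [478.6 297.1 196.8] az -0.91  tiltx 40.1 tilty 31.1 mrad; outward 50.5 lateral 5.3 F [ 0.5  0.8 -0.5] w 64.1 q [-0.37   0.659 -0.442  1.834  0.429  0.69  -1.069]
```

>>> {"op": "servo_tool", "data": {
  "targets": [
    {"gripper": 0.25,"tx": 0,"ty": 0,"tz": 0,"turn": 0},
    {"gripper": 0.25,"tx": 0,"ty": 0,"tz": 0,"turn": 0},
    {"gripper": 0.25,"tx": 0,"ty": 0,"tz": 0,"turn": 0}
  ]
}}

```text
t: 10.32
position: [478.2, 296.8, 196.1]
tool_rot: [1.0, -0.008, 0.019, -0.015]
wrist_force: [0.1, -0.4, 0.6]
gripper_width: 64.0
```

```bash
python3 -c "
from h import *
tl(); print(np.round(sense()['joint_torque'],1))"
```

```text
t 10.32 p [478.2 296.8 196.1] az -0.90  tiltx 38.9 tilty 30.3 mrad; outward 49.1 lateral 5.3 F [ 0.1 -0.4  0.6] w 64.0 q [-0.37   0.66  -0.442  1.835  0.429  0.69  -1.069]
[  0.  -48.5  -4.1 -12.9   0.1  -0.2   0. ]
```

>>> {"op": "servo_tool", "data": {
  "targets": [
    {"gripper": 0.25,"tx": 0.015,"ty": 0.025,"tz": 0,"turn": 0},
    {"gripper": 0.25,"tx": 0.015,"ty": 0.025,"tz": 0,"turn": 0},
    {"gripper": 0.25,"tx": 0.015,"ty": 0.025,"tz": 0,"turn": 0},
    {"gripper": 0.25,"tx": 0.015,"ty": 0.025,"tz": 0,"turn": 0},
    {"gripper": 0.25,"tx": 0,"ty": 0,"tz": 0,"turn": 0}
  ]
}}

```text
t: 10.73
position: [537.8, 196.1, 194.4]
tool_rot: [1.0, -0.003, 0.019, -0.016]
wrist_force: [-0.4, -1.2, 0.2]
gripper_width: 64.3
```

```bash
python3 -c "
from h import *
tl()"
```

```text
t 10.73 p [537.8 196.1 194.4] az -0.41  tiltx 37.8 tilty 32.8 mrad; outward 46.7 lateral 17.9 F [-0.4 -1.2  0.2] w 64.3 q [-0.141  0.68  -0.473  1.805  0.438  0.711 -0.852]
```

>>> {"op": "servo_tool", "data": {
  "targets": [
    {"gripper": 0.25,"tx": -0.015,"ty": -0.025,"tz": 0,"turn": 0},
    {"gripper": 0.25,"tx": -0.015,"ty": -0.025,"tz": 0,"turn": 0},
    {"gripper": 0.25,"tx": -0.015,"ty": -0.025,"tz": 0,"turn": 0},
    {"gripper": 0.25,"tx": -0.015,"ty": -0.025,"tz": 0,"turn": 0},
    {"gripper": 0.25,"tx": 0,"ty": 0,"tz": 0,"turn": 0}
  ]
}}

```text
t: 11.15
position: [481.2, 293.7, 193.6]
tool_rot: [1.0, -0.012, 0.019, -0.015]
wrist_force: [-0.5, 1.3, 0.7]
gripper_width: 63.9
```

```bash
python3 -c "
from h import *
tl()"
```

```text
t 11.15 p [481.2 293.7 193.6] az -1.41  tiltx 38.6 tilty 29.8 mrad; outward 48.5 lateral 5.3 F [-0.5  1.3  0.7] w 63.9 q [-0.365  0.665 -0.439  1.834  0.431  0.687 -1.071]
```

>>> {"op": "servo_tool", "data": {
  "targets": [
    {"gripper": 0.25,"tx": -0.025,"ty": 0.015,"tz": 0,"turn": 0},
    {"gripper": 0.25,"tx": -0.025,"ty": 0.015,"tz": 0,"turn": 0},
    {"gripper": 0.25,"tx": -0.025,"ty": 0.015,"tz": 0,"turn": 0},
    {"gripper": 0.25,"tx": 0,"ty": 0,"tz": 0,"turn": 0}
  ]
}}

```text
t: 11.48
position: [401.1, 253.1, 188.5]
tool_rot: [1.0, -0.009, 0.019, -0.017]
wrist_force: [0.1, -1.0, -0.6]
gripper_width: 64.1
```

```bash
python3 -c "
from h import *
tl()"
```

```text
t 11.48 p [401.1 253.1 188.5] az -1.07  tiltx 38.2 tilty 33.2 mrad; outward 50.0 lateral 7.7 F [ 0.1 -1.  -0.6] w 64.1 q [-0.391  0.573 -0.412  2.094  0.465  0.508 -1.162]
```

>>> {"op": "servo_tool", "data": {
  "targets": [
    {"gripper": 0.25,"tx": 0.025,"ty": -0.015,"tz": 0,"turn": 0},
    {"gripper": 0.25,"tx": 0.025,"ty": -0.015,"tz": 0,"turn": 0},
    {"gripper": 0.25,"tx": 0.025,"ty": -0.015,"tz": 0,"turn": 0},
    {"gripper": 0.25,"tx": 0,"ty": 0,"tz": 0,"turn": 0}
  ]
}}

```text
t: 11.82
position: [474.7, 295.3, 192.6]
tool_rot: [1.0, -0.007, 0.017, -0.014]
wrist_force: [1.2, 0.9, 0.0]
gripper_width: 63.8
```

```bash
python3 -c "
from h import *
tl()"
```

```text
t 11.82 p [474.7 295.3 192.6] az -0.79  tiltx 33.8 tilty 27.3 mrad; outward 43.1 lateral 5.3 F [1.2 0.9 0. ] w 63.8 q [-0.371  0.664 -0.442  1.843  0.433  0.685 -1.073]
```

>>> {"op": "servo_tool", "data": {
  "targets": [
    {"gripper": 0.25,"tx": 0.0,"ty": 0,"tz": 0,"turn": 0},
    {"gripper": 0.25,"tx": 0,"ty": 0,"tz": 0,"turn": 0},
    {"gripper": 0.25,"tx": 0,"ty": 0,"tz": 0,"turn": 0},
    {"gripper": 0.25,"tx": 0,"ty": 0,"tz": 0,"turn": 0},
    {"gripper": 0.25,"tx": 0,"ty": 0,"tz": 0,"turn": 0},
    {"gripper": 0.25,"tx": 0,"ty": 0,"tz": 0,"turn": 0},
    {"gripper": 0.25,"tx": 0,"ty": 0,"tz": 0,"turn": 0},
    {"gripper": 0.25,"tx": 0,"ty": 0,"tz": 0,"turn": 0},
    {"gripper": 0.25,"tx": 0,"ty": 0,"tz": 0,"turn": 0}
  ]
}}

```text
t: 12.57
position: [471.8, 293.3, 191.9]
tool_rot: [1.0, -0.006, 0.015, -0.012]
wrist_force: [-0.2, 0.4, 0.1]
gripper_width: 64.3
```

```bash
python3 -c "
from h import *
tl()"
```

```text
t 12.57 p [471.8 293.3 191.9] az -0.73  tiltx 30.5 tilty 24.1 mrad; outward 38.6 lateral 4.4 F [-0.2  0.4  0.1] w 64.3 q [-0.371  0.662 -0.442  1.85   0.433  0.685 -1.074]
```

>>> {"op": "servo_tool", "data": {
  "targets": [
    {"gripper": 0.25,"tx": 0.0,"ty": 0,"tz": -0.04,"turn": 0},
    {"gripper": 0.25,"tx": 0,"ty": 0,"tz": 0.035,"turn": 0},
    {"gripper": 0.25,"tx": 0.0,"ty": 0,"tz": -0.04,"turn": 0},
    {"gripper": 0.25,"tx": 0,"ty": 0,"tz": 0.035,"turn": 0},
    {"gripper": 0.25,"tx": 0,"ty": 0,"tz": 0,"turn": 0},
    {"gripper": 0.25,"tx": 0,"ty": 0,"tz": 0,"turn": 0}
  ]
}}

```text
t: 13.07
position: [468.1, 291.8, 189.5]
tool_rot: [1.0, -0.007, -0.001, -0.006]
wrist_force: [-0.3, 0.5, 0.9]
gripper_width: 64.0
```

```bash
python3 -c "
from h import *
tl()"
```

```text
t 13.07 p [468.1 291.8 189.5] az -0.76  tiltx -1.2 tilty 12.9 mrad; outward 5.9 lateral 11.6 F [-0.3  0.5  0.9] w 64.0 q [-0.36   0.676 -0.458  1.831  0.415  0.723 -1.057]
```

>>> {"op": "servo_tool", "data": {
  "targets": [
    {"gripper": 0.25,"tx": 0.0,"ty": 0,"tz": -0.03,"turn": 0},
    {"gripper": 0.25,"tx": 0.003,"ty": 0,"tz": 0.03,"turn": 0},
    {"gripper": 0.25,"tx": 0.003,"ty": -0.001,"tz": 0,"turn": 0},
    {"gripper": 0.25,"tx": 0.002,"ty": -0.001,"tz": 0,"turn": 0}
  ]
}}

```text
t: 13.4
position: [477.6, 294.5, 196.7]
tool_rot: [1.0, -0.006, 0.003, -0.008]
wrist_force: [0.5, 0.4, 0.1]
gripper_width: 64.0
```

```bash
python3 -c "
from h import *
tl();go((477.4,294,134))"
```

```text
t 13.40 p [477.6 294.5 196.7] az -0.73  tiltx 7.0 tilty 16.0 mrad; outward 14.4 lateral 10.0 F [0.5 0.4 0.1] w 64.0 q [-0.354  0.674 -0.463  1.804  0.412  0.744 -1.045]
t 13.40 p [477.6 294.5 196.7] az -0.73 tilt 1.00 F [0.5 0.4 0.1] w 64.0
delta tool mm [-0.6  1.5 62.6]
```

>>> {"op": "servo_tool", "data": {
  "targets": [
    {"gripper": 0.25,"tx": 0.0,"ty": 0,"tz": 0.02,"turn": 0},
    {"gripper": 0.25,"tx": 0,"ty": 0,"tz": 0.02,"turn": 0},
    {"gripper": 0.25,"tx": 0,"ty": 0.0,"tz": 0.008,"turn": 0},
    {"gripper": 0.25,"tx": 0,"ty": 0,"tz": 0,"turn": 0}
  ]
}}

```text
t: 13.73
position: [482.4, 298.3, 157.0]
tool_rot: [1.0, -0.007, 0.01, -0.012]
wrist_force: [-0.3, 0.8, 0.6]
gripper_width: 63.8
```

```bash
python3 -c "
from h import *
tl();go((477.4,294,134))"
```

```text
t 13.73 p [482.4 298.3 157. ] az -0.77  tiltx 20.9 tilty 23.4 mrad; outward 30.1 lateral 8.9 F [-0.3  0.8  0.6] w 63.8 q [-0.383  0.728 -0.42   1.837  0.463  0.641 -1.089]
t 13.73 p [482.4 298.3 157. ] az -0.77 tilt 1.80 F [-0.3  0.8  0.6] w 63.8
delta tool mm [-5.5  4.9 22.8]
```

>>> {"op": "servo_tool", "data": {
  "targets": [
    {"gripper": 0.25,"tx": -0.002,"ty": 0.002,"tz": -0.04,"turn": 0},
    {"gripper": 0.25,"tx": -0.002,"ty": 0.001,"tz": 0.035,"turn": 0},
    {"gripper": 0.25,"tx": 0.0,"ty": 0.0,"tz": -0.04,"turn": 0},
    {"gripper": 0.25,"tx": 0.0,"ty": 0.0,"tz": 0.035,"turn": 0},
    {"gripper": 0.25,"tx": 0,"ty": 0,"tz": 0,"turn": 0}
  ]
}}

```text
t: 14.15
position: [475.4, 294.8, 158.3]
tool_rot: [1.0, -0.007, -0.002, -0.008]
wrist_force: [-1.0, -1.4, -0.8]
gripper_width: 64.2
```

```bash
python3 -c "
from h import *
tl();go((477.4,294,134))"
```

```text
t 14.15 p [475.4 294.8 158.3] az -0.80  tiltx -3.1 tilty 15.7 mrad; outward 5.6 lateral 14.9 F [-1.  -1.4 -0.8] w 64.2 q [-0.37   0.729 -0.437  1.835  0.448  0.669 -1.078]
t 14.15 p [475.4 294.8 158.3] az -0.80 tilt 0.91 F [-1.  -1.4 -0.8] w 64.2
delta tool mm [ 2.1  1.1 24.3]
```

>>> {"op": "servo_tool", "data": {
  "targets": [
    {"gripper": 0.25,"tx": 0.0,"ty": 0.001,"tz": 0.008,"turn": 0},
    {"gripper": 0.25,"tx": 0,"ty": 0.001,"tz": 0.008,"turn": 0},
    {"gripper": 0.25,"tx": 0,"ty": 0.001,"tz": 0.005,"turn": 0}
  ]
}}

```text
t: 14.4
position: [478.1, 294.6, 142.4]
tool_rot: [1.0, -0.007, 0.003, -0.011]
wrist_force: [-1.2, -0.5, -0.5]
gripper_width: 63.9
```

Run:
```python
from h import *
tl();go((477.4,294,134))
im,d,P=wrist("w7"); W=cloud("wrist",d,P)
footfit(W,(477.5,294),147,16);
```

```text
t 14.40 p [478.1 294.6 142.4] az -0.79  tiltx 6.0 tilty 21.7 mrad; outward 16.5 lateral 15.3 F [-1.2 -0.5 -0.5] w 63.9 q [-0.379  0.749 -0.417  1.851  0.471  0.62  -1.095]
t 14.40 p [478.1 294.6 142.4] az -0.79 tilt 1.29 F [-1.2 -0.5 -0.5] w 63.9
delta tool mm [-0.8  0.8  8.4]
t 14.40 p [478.1 294.6 142.4] az -0.79 tilt 1.29 F [-1.2 -0.5 -0.5] w 63.9
   foot n 1359 z 147.0 mec [477.2 293.9  15.8] mean [477.4 294.7]
```

View pics/w7.png

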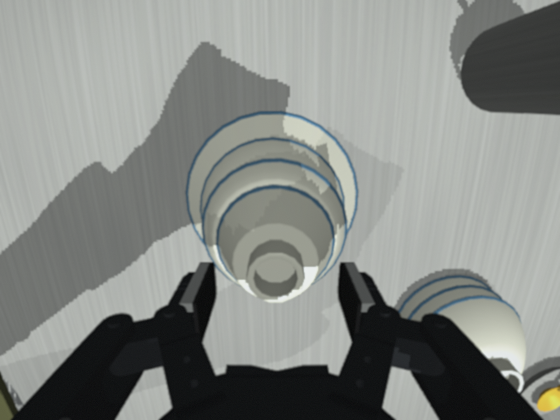

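>>> {"op": "servo_tool", "data": {
  "targets": [
    {"gripper": 0.3,"tx": 0.0,"ty": 0.0,"tz": 0.005,"turn": 0},
    {"gripper": 0.4,"tx": 0,"ty": 0.0,"tz": 0.001,"turn": 0}
  ],
  "grip_force": 30
}}

```text
t: 14.62
position: [478.6, 294.1, 138.1]
tool_rot: [1.0, -0.007, 0.005, -0.011]
wrist_force: [0.7, 0.6, -0.6]
gripper_width: 51.4
```

Run:
```python
from h import *
tl();go((477.2,294,134))
```

```text
t 14.62 p [478.6 294.1 138.1] az -0.81  tiltx 9.3 tilty 21.7 mrad; outward 19.3 lateral 13.6 F [ 0.7  0.6 -0.6] w 51.4 q [-0.383  0.754 -0.41   1.857  0.479  0.606 -1.101]
t 14.62 p [478.6 294.1 138.1] az -0.81 tilt 1.36 F [ 0.7  0.6 -0.6] w 51.4
delta tool mm [-1.5  0.2  4.1]
```

>>> {"op": "servo_tool", "data": {
  "targets": [
    {"gripper": 0.45,"tx": -0.0015,"ty": 0.0,"tz": 0.003,"turn": 0},
    {"gripper": 0.6,"tx": 0,"ty": 0.0,"tz": 0,"turn": 0},
    {"gripper": 0.8,"tx": 0,"ty": 0.0,"tz": 0,"turn": 0},
    {"gripper": 0.8,"tx": 0,"ty": 0.0,"tz": 0,"turn": 0},
    {"gripper": 0.8,"tx": 0,"ty": 0.0,"tz": 0,"turn": 0}
  ],
  "grip_force": 30
}}

```text
t: 15.03
position: [477.5, 294.6, 137.1]
tool_rot: [1.0, -0.007, 0.006, -0.012]
wrist_force: [-0.0, -0.5, -0.7]
gripper_width: 30.5
```

Run:
```python
from h import *
tl()
im,d,P=wrist("w8")
```

```text
t 15.03 p [477.5 294.6 137.1] az -0.78  tiltx 12.8 tilty 23.1 mrad; outward 23.0 lateral 12.9 F [-0.  -0.5 -0.7] w 30.5 q [-0.388  0.754 -0.406  1.863  0.483  0.596 -1.108]
t 15.03 p [477.5 294.6 137.1] az -0.78 tilt 1.51 F [-0.  -0.5 -0.7] w 30.5
```

View pics/w8.png

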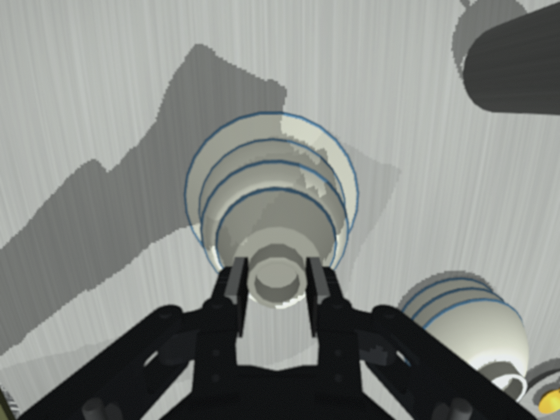

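>>> {"op": "servo_tool", "data": {
  "targets": [
    {"gripper": 0.8,"tx": 0,"ty": 0.0,"tz": -0.008,"turn": 0},
    {"gripper": 0.8,"tx": 0,"ty": 0.0,"tz": -0.02,"turn": 0},
    {"gripper": 0.8,"tx": 0,"ty": 0.0,"tz": -0.02,"turn": 0},
    {"gripper": 0.8,"tx": 0,"ty": 0.0,"tz": -0.02,"turn": 0}
  ],
  "grip_force": 40
}}

```text
t: 15.42
position: [473.7, 290.8, 203.8]
tool_rot: [1.0, -0.006, 0.002, -0.008]
wrist_force: [0.2, 0.1, -0.6]
gripper_width: 29.7
```

Run:
```python
from h import *
tl()
im,d,P=wrist("w9")
tl()
```

```text
t 15.42 p [473.7 290.8 203.8] az -0.71  tiltx 3.2 tilty 16.4 mrad; outward 11.3 lateral 12.3 F [ 0.2  0.1 -0.6] w 29.7 q [-0.342  0.661 -0.476  1.809  0.406  0.756 -1.04 ]
t 15.42 p [473.7 290.8 203.8] az -0.71 tilt 0.96 F [ 0.2  0.1 -0.6] w 29.7
 t 15.47 p [475.6 292.4 207.8] az -0.74  tiltx 9.1 tilty 20.6 mrad; outward 18.6 lateral 12.8 F [1.1 0.6 2. ] w 29.7 q [-0.341  0.655 -0.478  1.805  0.405  0.759 -1.039]
```

View pics/w9.png

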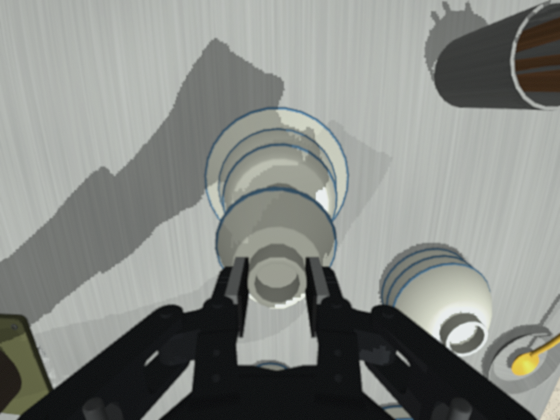

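>>> {"op": "servo_tool", "data": {
  "targets": [
    {"gripper": 0.8,"tx": -0.001,"ty": 0.025,"tz": 0,"turn": 0},
    {"gripper": 0.8,"tx": -0.001,"ty": 0.028,"tz": 0,"turn": 0},
    {"gripper": 0.8,"tx": -0.001,"ty": 0.028,"tz": 0,"turn": 0},
    {"gripper": 0.8,"tx": -0.001,"ty": 0.028,"tz": 0,"turn": 0},
    {"gripper": 0.8,"tx": -0.001,"ty": 0.028,"tz": 0,"turn": 0},
    {"gripper": 0.8,"tx": -0.001,"ty": 0.028,"tz": 0,"turn": 0},
    {"gripper": 0.8,"tx": -0.001,"ty": 0.028,"tz": 0,"turn": 0},
    {"gripper": 0.8,"tx": -0.001,"ty": 0.028,"tz": 0,"turn": 0},
    {"gripper": 0.8,"tx": -0.001,"ty": 0.028,"tz": 0,"turn": 0},
    {"gripper": 0.8,"tx": -0.001,"ty": 0.028,"tz": 0,"turn": 0},
    {"gripper": 0.8,"tx": 0,"ty": 0.015,"tz": 0,"turn": 0}
  ],
  "grip_force": 40
}}

```text
t: 16.38
position: [464.2, -2.8, 205.0]
tool_rot: [1.0, -0.001, 0.01, -0.017]
wrist_force: [-0.6, -0.7, -1.4]
gripper_width: 29.7
```

Run:
```python
from h import *
tl()
go((459.7,-15.8,150))
```

```text
t 16.38 p [464.2  -2.8 205. ] az -0.14  tiltx 20.4 tilty 33.1 mrad; outward 20.2 lateral 33.2 F [-0.6 -0.7 -1.4] w 29.7 q [ 0.281  0.561 -0.54   2.072  0.453  0.597 -0.567]
t 16.38 p [464.2  -2.8 205. ] az -0.14 tilt 2.23 F [-0.6 -0.7 -1.4] w 29.7
delta tool mm [-5.6 14.8 54.4]
```

>>> {"op": "servo_tool", "data": {
  "targets": [
    {"gripper": 0.8,"tx": -0.001,"ty": 0.03,"tz": 0,"turn": 0},
    {"gripper": 0.8,"tx": -0.001,"ty": -0.025,"tz": 0,"turn": 0},
    {"gripper": 0.8,"tx": -0.001,"ty": 0.03,"tz": 0,"turn": 0},
    {"gripper": 0.8,"tx": -0.001,"ty": -0.025,"tz": 0,"turn": 0},
    {"gripper": 0.8,"tx": 0,"ty": 0,"tz": 0,"turn": 0}
  ],
  "grip_force": 40
}}

```text
t: 16.8
position: [461.9, -23.4, 206.1]
tool_rot: [1.0, -0.016, 0.012, -0.014]
wrist_force: [0.8, 2.1, -0.7]
gripper_width: 29.8
```

Run:
```python
from h import *
tl()
go((459.7,-15.8,150))
```

```text
t 16.80 p [461.9 -23.4 206.1] az -1.86  tiltx 24.8 tilty 28.5 mrad; outward 23.3 lateral 29.7 F [ 0.8  2.1 -0.7] w 29.8 q [ 0.32   0.555 -0.534  2.078  0.454  0.592 -0.556]
t 16.80 p [461.9 -23.4 206.1] az -1.86 tilt 2.16 F [ 0.8  2.1 -0.7] w 29.8
delta tool mm [-3.8 -5.8 56.2]
```

```bash
cat >> h.py <<'E'
def place(pg,qtilt,foot,pile,rimz_tower,rimz_pile,up=0):
    """pg grasp TCP; qtilt=(tiltx,tilty mrad,az deg) at grasp; prints delta for nesting"""
    tx,ty,az=qtilt
    z=np.array([tx/1000,ty/1000,0]); z[2]=-np.sqrt(1-z@z)
    x=np.array([np.cos(np.radians(az)),np.sin(np.radians(az)),0]); x-=z*(x@z); x/=np.linalg.norm(x)
    Rg=np.c_[x,np.cross(z,x),z]
    off=Rg.T@(np.array(foot,float)-np.array(pg,float))
    p,r=st()
    cur=p+r@off
    ax=r@Rg.T@[0,0,1.]
    goal=np.array([pile[0],pile[1],foot[2]+rimz_pile-rimz_tower+up])
    print("object foot now",np.round(cur,1),"obj tilt mrad",np.round(ax[:2]*1000,1),"world delta",np.round(goal-cur,1),"tool delta",np.round(r.T@(goal-cur),1))
TEA=((477.5,294.6,137.1),(12.8,23.1,-0.78),(477.3,294.0,147))
E
python3 - <<'E'
from h import *
place(*TEA,(459.5,-16.4),99,40)
E
```

```text
t 16.80 p [461.9 -23.4 206.1] az -1.86 tilt 2.16 F [ 0.8  2.1 -0.7] w 29.8
object foot now [461.6 -24.  216. ] obj tilt mrad [-11.6  -5.6] world delta [  -2.1    7.6 -128. ] tool delta [ -5.4  -3.8 128. ]
```

>>> {"op": "servo_tool", "data": {
  "targets": [
    {"gripper": 0.8,"tx": -0.001,"ty": -0.001,"tz": -0.04,"turn": 0},
    {"gripper": 0.8,"tx": 0,"ty": -0.001,"tz": 0.035,"turn": 0},
    {"gripper": 0.8,"tx": 0,"ty": -0.001,"tz": -0.04,"turn": 0},
    {"gripper": 0.8,"tx": 0,"ty": -0.001,"tz": 0.035,"turn": 0},
    {"gripper": 0.8,"tx": 0,"ty": 0,"tz": 0,"turn": 0}
  ],
  "grip_force": 40
}}

```text
t: 17.22
position: [458.0, -22.8, 207.3]
tool_rot: [1.0, -0.02, -0.0, -0.018]
wrist_force: [-2.4, -1.4, -2.5]
gripper_width: 30.2
```

Run:
```python
from h import *
tl()
place(*TEA,(459.5,-16.4),99,40)
```

```text
t 17.22 p [458.  -22.8 207.3] az -2.28  tiltx -0.1 tilty 36.2 mrad; outward -1.9 lateral 36.1 F [-2.4 -1.4 -2.5] w 30.2 q [ 0.336  0.561 -0.554  2.064  0.433  0.626 -0.543]
t 17.22 p [458.  -22.8 207.3] az -2.28 tilt 2.07 F [-2.4 -1.4 -2.5] w 30.2
object foot now [457.9 -23.5 217.2] obj tilt mrad [ 13.5 -13.4] world delta [   1.6    7.1 -129.2] tool delta [  1.5  -2.5 129.4]
```

>>> {"op": "servo_tool", "data": {
  "targets": [
    {"gripper": 0.8,"tx": 0,"ty": -0.001,"tz": 0.017,"turn": 0},
    {"gripper": 0.8,"tx": 0,"ty": -0.001,"tz": 0.018,"turn": 0},
    {"gripper": 0.8,"tx": 0,"ty": -0.001,"tz": 0.018,"turn": 0},
    {"gripper": 0.8,"tx": 0,"ty": 0,"tz": 0.018,"turn": 0},
    {"gripper": 0.8,"tx": 0,"ty": 0,"tz": 0.008,"turn": 0},
    {"gripper": 0.8,"tx": 0,"ty": 0,"tz": 0,"turn": 0}
  ],
  "grip_force": 40
}}

```text
t: 17.72
position: [463.5, -16.3, 132.2]
tool_rot: [1.0, -0.019, 0.006, -0.018]
wrist_force: [-0.3, -0.6, -0.7]
gripper_width: 29.6
```

Run:
```python
from h import *
tl()
place(*TEA,(459.5,-16.4),99,40)
im,d,P=wrist("w10")
```

```text
t 17.72 p [463.5 -16.3 132.2] az -2.19  tiltx 13.0 tilty 35.1 mrad; outward 11.8 lateral 35.5 F [-0.3 -0.6 -0.7] w 29.6 q [ 0.216  0.682 -0.405  2.138  0.577  0.406 -0.679]
t 17.72 p [463.5 -16.3 132.2] az -2.19 tilt 2.15 F [-0.3 -0.6 -0.7] w 29.6
object foot now [463.2 -17.  142.1] obj tilt mrad [  0.3 -12.3] world delta [ -3.7   0.6 -54.1] tool delta [-4.4  1.5 54.1]
t 17.72 p [463.5 -16.3 132.2] az -2.19 tilt 2.15 F [-0.3 -0.6 -0.7] w 29.6
```

View pics/w10.png

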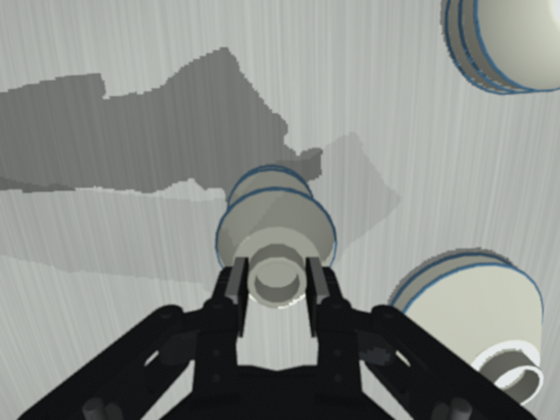

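>>> {"op": "servo_tool", "data": {
  "targets": [
    {"gripper": 0.8,"tx": -0.002,"ty": 0,"tz": 0.006,"turn": 0},
    {"gripper": 0.8,"tx": -0.002,"ty": 0,"tz": 0.006,"turn": 0},
    {"gripper": 0.8,"tx": -0.001,"ty": 0,"tz": 0.006,"turn": 0},
    {"gripper": 0.8,"tx": 0,"ty": 0,"tz": 0,"turn": 0}
  ],
  "grip_force": 40
}}

```text
t: 18.1
position: [461.4, -15.5, 117.4]
tool_rot: [1.0, -0.019, 0.011, -0.018]
wrist_force: [-0.5, 0.4, -1.0]
gripper_width: 29.9
```

Run:
```python
from h import *
tl()
place(*TEA,(459.5,-16.4),99,40)
```

```text
t 18.10 p [461.4 -15.5 117.4] az -2.23  tiltx 22.2 tilty 35.0 mrad; outward 21.1 lateral 35.7 F [-0.5  0.4 -1. ] w 29.9 q [ 0.181  0.702 -0.354  2.164  0.615  0.339 -0.715]
t 18.10 p [461.4 -15.5 117.4] az -2.23 tilt 2.38 F [-0.5  0.4 -1. ] w 29.9
object foot now [461.1 -16.2 127.3] obj tilt mrad [ -8.9 -12.3] world delta [ -1.6  -0.2 -39.3] tool delta [-2.4  1.7 39.2]
```

>>> {"op": "servo_tool", "data": {
  "targets": [
    {"gripper": 0.8,"tx": -0.002,"ty": 0.001,"tz": 0.01,"turn": 0},
    {"gripper": 0.8,"tx": -0.001,"ty": 0,"tz": 0.01,"turn": 0},
    {"gripper": 0.8,"tx": -0.001,"ty": 0,"tz": 0.006,"turn": 0}
  ],
  "grip_force": 40
}}

```text
t: 18.35
position: [459.5, -15.6, 91.9]
tool_rot: [1.0, -0.02, 0.013, -0.018]
wrist_force: [-0.7, -1.4, -1.1]
gripper_width: 30.1
```

Run:
```python
from h import *
tl()
place(*TEA,(459.5,-16.4),99,40)
```

```text
t 18.35 p [459.5 -15.6  91.9] az -2.28  tiltx 26.9 tilty 35.2 mrad; outward 25.7 lateral 36.1 F [-0.7 -1.4 -1.1] w 30.1 q [ 0.127  0.746 -0.271  2.191  0.665  0.243 -0.759]
t 18.35 p [459.5 -15.6  91.9] az -2.28 tilt 2.54 F [-0.7 -1.4 -1.1] w 30.1
object foot now [459.2 -16.3 101.8] obj tilt mrad [-13.5 -12.5] world delta [  0.3  -0.1 -13.8] tool delta [-0.   0.6 13.8]
```

>>> {"op": "servo_tool", "data": {
  "targets": [
    {"gripper": 0.8,"tx": -0.0005,"ty": 0,"tz": 0.005,"turn": 0},
    {"gripper": 0.8,"tx": -0.0005,"ty": 0,"tz": 0.003,"turn": 0}
  ],
  "grip_force": 40
}}

```text
t: 18.52
position: [458.6, -15.3, 83.1]
tool_rot: [1.0, -0.02, 0.013, -0.018]
wrist_force: [0.4, 0.2, -0.7]
gripper_width: 29.9
```

Run:
```python
from h import *
tl()
place(*TEA,(459.5,-16.4),99,40)
```

```text
t 18.52 p [458.6 -15.3  83.1] az -2.26  tiltx 26.5 tilty 34.9 mrad; outward 25.3 lateral 35.8 F [ 0.4  0.2 -0.7] w 29.9 q [ 0.107  0.762 -0.241  2.199  0.679  0.212 -0.771]
t 18.52 p [458.6 -15.3  83.1] az -2.26 tilt 2.51 F [ 0.4  0.2 -0.7] w 29.9
object foot now [458.2 -16.   93. ] obj tilt mrad [-13.1 -12.2] world delta [ 1.3 -0.4 -5. ] tool delta [1.2 0.6 5. ]
```

>>> {"op": "servo_tool", "data": {
  "targets": [
    {"gripper": 0.8,"tx": 0.001,"ty": 0,"tz": 0.002,"turn": 0},
    {"gripper": 0.8,"tx": 0.0005,"ty": 0,"tz": 0.001,"turn": 0}
  ],
  "grip_force": 40
}}

```text
t: 18.68
position: [460.0, -15.1, 79.7]
tool_rot: [1.0, -0.019, 0.013, -0.018]
wrist_force: [0.7, -0.2, -1.3]
gripper_width: 30.2
```

Run:
```python
from h import *
place(*TEA,(459.5,-16.4),99,40)
```

```text
t 18.68 p [460.  -15.1  79.7] az -2.24 tilt 2.47 F [ 0.7 -0.2 -1.3] w 30.2
object foot now [459.7 -15.8  89.6] obj tilt mrad [-12.5 -11.8] world delta [-0.2 -0.6 -1.6] tool delta [-0.2  0.7  1.6]
```

>>> {"op": "servo_tool", "data": {
  "targets": [
    {"gripper": 0.8,"tx": 0,"ty": 0,"tz": 0.002,"turn": 0}
  ],
  "grip_force": 40
}}

```text
t: 18.77
position: [460.5, -14.9, 77.8]
tool_rot: [1.0, -0.019, 0.013, -0.018]
wrist_force: [-1.9, 2.9, 17.9]
gripper_width: 29.7
```

Run:
```python
from h import *
place(*TEA,(459.5,-16.4),99,40)
im,d,P=wrist("w11")
```

```text
t 18.77 p [460.5 -14.9  77.8] az -2.24 tilt 2.52 F [-1.9  2.9 17.9] w 29.7
object foot now [460.2 -15.6  87.7] obj tilt mrad [-13.3 -12.1] world delta [-0.7 -0.8  0.3] tool delta [-0.6  0.8 -0.3]
t 18.77 p [460.5 -14.9  77.8] az -2.24 tilt 2.52 F [-1.9  2.9 17.9] w 29.7
```

View pics/w11.png

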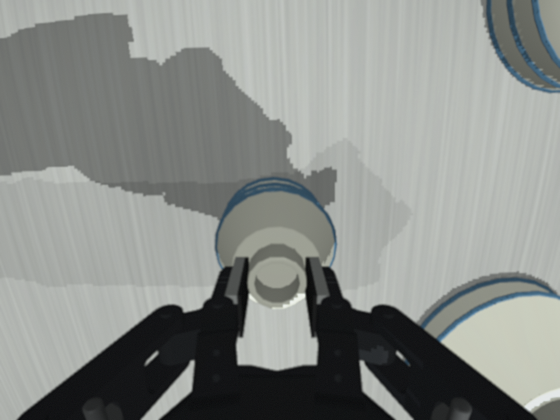

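>>> {"op": "servo_tool", "data": {
  "targets": [
    {"gripper": 0.5,"tx": 0,"ty": 0,"tz": 0,"turn": 0},
    {"gripper": 0.4,"tx": 0,"ty": 0,"tz": 0,"turn": 0},
    {"gripper": 0.3,"tx": 0,"ty": 0,"tz": 0,"turn": 0}
  ],
  "grip_force": 40
}}

```text
t: 19.07
position: [461.4, -14.8, 78.5]
tool_rot: [1.0, -0.019, 0.014, -0.018]
wrist_force: [0.1, 1.1, 1.0]
gripper_width: 59.5
```

Run:
```python
from h import *
tl()
```

```text
t 19.07 p [461.4 -14.8  78.5] az -2.24  tiltx 28.9 tilty 35.0 mrad; outward 27.7 lateral 35.9 F [0.1 1.1 1. ] w 59.5 q [ 0.099  0.772 -0.229  2.196  0.685  0.2   -0.775]
```

Released. Now lift and check.

>>> {"op": "servo_tool", "data": {
  "targets": [
    {"gripper": 0.25,"tx": -0.001,"ty": 0,"tz": -0.01,"turn": 0},
    {"gripper": 0.2,"tx": 0,"ty": 0,"tz": -0.03,"turn": 0},
    {"gripper": 0.2,"tx": 0,"ty": 0,"tz": -0.04,"turn": 0},
    {"gripper": 0.2,"tx": 0,"ty": 0,"tz": -0.04,"turn": 0},
    {"gripper": 0.2,"tx": 0,"ty": 0,"tz": -0.02,"turn": 0}
  ]
}}

```text
t: 19.48
position: [453.4, -18.8, 219.6]
tool_rot: [1.0, -0.018, 0.008, -0.018]
wrist_force: [0.0, 0.0, -0.8]
gripper_width: 68.6
```

Run:
```python
from h import *
tl()
im,d,P=wrist("w12"); W=cloud("wrist",d,P)
footfit(W,(459.5,-16.4),88,16)
tl()
```

```text
t 19.48 p [453.4 -18.8 219.6] az -2.03  tiltx 16.7 tilty 34.8 mrad; outward 15.3 lateral 35.4 F [ 0.   0.  -0.8] w 68.6 q [ 0.352  0.534 -0.588  2.077  0.44   0.632 -0.561]
t 19.48 p [453.4 -18.8 219.6] az -2.03 tilt 2.21 F [ 0.   0.  -0.8] w 68.6
   foot n 385 z 88.0 mec [460.3 -15.3  15.5] mean [460.3 -14.5]
 t 19.53 p [455.1 -18.9 221.7] az -2.06  tiltx 21.6 tilty 34.3 mrad; outward 20.2 lateral 35.2 F [ 0.8 -0.5  2.3] w 68.0 q [ 0.353  0.53  -0.589  2.074  0.439  0.633 -0.56 ]
```

View pics/w12.png

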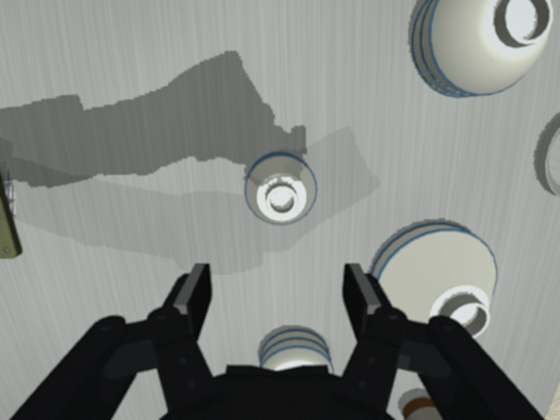

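>>> {"op": "servo_tool", "data": {
  "targets": [
    {"gripper": 0.15,"tx": 0.001,"ty": -0.027,"tz": 0,"turn": -0.4},
    {"gripper": 0.15,"tx": 0.001,"ty": -0.028,"tz": 0,"turn": -0.4},
    {"gripper": 0.15,"tx": 0.001,"ty": -0.028,"tz": 0,"turn": -0.4},
    {"gripper": 0.15,"tx": 0.001,"ty": -0.028,"tz": 0,"turn": -0.4},
    {"gripper": 0.15,"tx": 0.001,"ty": -0.028,"tz": 0,"turn": -0.4},
    {"gripper": 0.15,"tx": 0.001,"ty": -0.028,"tz": 0,"turn": -0.4},
    {"gripper": 0.15,"tx": 0.001,"ty": -0.028,"tz": 0,"turn": -0.4},
    {"gripper": 0.15,"tx": 0.001,"ty": -0.028,"tz": 0,"turn": -0.4},
    {"gripper": 0.15,"tx": 0.001,"ty": -0.028,"tz": 0,"turn": -0.4},
    {"gripper": 0.15,"tx": 0.001,"ty": -0.028,"tz": 0,"turn": -0.4},
    {"gripper": 0.15,"tx": 0,"ty": -0.02,"tz": 0,"turn": 0},
    {"gripper": 0.15,"tx": 0,"ty": 0,"tz": 0,"turn": 0}
  ]
}}

```text
t: 20.53
position: [469.0, 288.4, 234.2]
tool_rot: [1.0, 0.012, 0.015, -0.016]
wrist_force: [0.3, 0.3, 0.4]
gripper_width: 72.8
```

Run:
```python
from h import *
tl()
im,d,P=wrist("w13"); W=cloud("wrist",d,P)
footfit(W,(477.4,294),111,22); go((477.4,294,104))
```

```text
t 20.53 p [469.  288.4 234.2] az 1.29  tiltx 29.0 tilty 32.7 mrad; outward 41.9 lateral 12.7 F [0.3 0.3 0.4] w 72.8 q [-0.297  0.611 -0.545  1.819  0.428  0.785 -1.033]
t 20.53 p [469.  288.4 234.2] az 1.29 tilt 2.51 F [0.3 0.3 0.4] w 72.8
   foot n 593 z 111.0 mec [476.1 295.2  21.6] mean [476.3 296. ]
t 20.58 p [469.1 286.1 233.8] az 1.22 tilt 2.38 F [ 0.3 -0.7  0.6] w 72.0
delta tool mm [  4.6  -3.9 130.2]
```

View pics/w13.png

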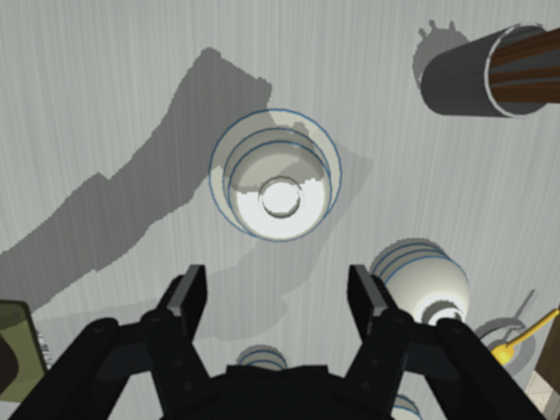

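>>> {"op": "servo_tool", "data": {
  "targets": [
    {"gripper": 0.15,"tx": 0.0,"ty": 0,"tz": -0.04,"turn": 0},
    {"gripper": 0.15,"tx": 0.0,"ty": 0,"tz": 0.036,"turn": 0},
    {"gripper": 0.15,"tx": 0.0,"ty": 0,"tz": -0.04,"turn": 0},
    {"gripper": 0.15,"tx": 0.0,"ty": 0,"tz": 0.036,"turn": 0},
    {"gripper": 0.15,"tx": 0.0,"ty": 0,"tz": -0.04,"turn": 0},
    {"gripper": 0.15,"tx": 0.0,"ty": 0,"tz": 0.036,"turn": 0},
    {"gripper": 0.15,"tx": 0.0,"ty": 0,"tz": -0.04,"turn": 0},
    {"gripper": 0.15,"tx": 0.0,"ty": 0,"tz": 0.036,"turn": 0},
    {"gripper": 0.15,"tx": 0,"ty": 0,"tz": 0,"turn": 0}
  ]
}}

```text
t: 21.33
position: [461.7, 267.7, 231.8]
tool_rot: [0.999, 0.003, -0.036, 0.009]
wrist_force: [-0.3, -1.2, -1.0]
gripper_width: 72.7
```

Run:
```python
from h import *
tl()
go((476.1,295.2,104))
```

```text
t 21.33 p [461.7 267.7 231.8] az 0.36  tiltx -71.8 tilty -18.0 mrad; outward -71.1 lateral 20.4 F [-0.3 -1.2 -1. ] w 72.7 q [-0.26   0.645 -0.566  1.761  0.372  0.917 -0.977]
t 21.33 p [461.7 267.7 231.8] az 0.36 tilt 4.24 F [-0.3 -1.2 -1. ] w 72.7
delta tool mm [ 23.7 -29.6 125.9]
```

>>> {"op": "servo_tool", "data": {
  "targets": [
    {"gripper": 0.15,"tx": 0.0,"ty": -0.003,"tz": -0.035,"turn": 0},
    {"gripper": 0.15,"tx": 0.0,"ty": 0,"tz": 0,"turn": 0},
    {"gripper": 0.15,"tx": 0.0,"ty": -0.003,"tz": 0.04,"turn": 0},
    {"gripper": 0.15,"tx": 0.0,"ty": 0,"tz": 0,"turn": 0},
    {"gripper": 0.15,"tx": 0.0,"ty": -0.003,"tz": -0.035,"turn": 0},
    {"gripper": 0.15,"tx": 0.0,"ty": 0,"tz": 0,"turn": 0},
    {"gripper": 0.15,"tx": 0.0,"ty": -0.003,"tz": 0.04,"turn": 0},
    {"gripper": 0.15,"tx": 0,"ty": 0,"tz": 0,"turn": 0}
  ]
}}

```text
t: 22.0
position: [466.5, 271.6, 233.7]
tool_rot: [1.0, -0.002, -0.029, 0.009]
wrist_force: [-1.1, -0.8, -0.4]
gripper_width: 72.7
```

Run:
```python
from h import *
tl()
go((476.1,295.2,104))
```

```text
t 22.00 p [466.5 271.6 233.7] az -0.28  tiltx -58.0 tilty -18.8 mrad; outward -59.5 lateral 13.0 F [-1.1 -0.8 -0.4] w 72.7 q [-0.271  0.644 -0.558  1.752  0.379  0.917 -0.994]
t 22.00 p [466.5 271.6 233.7] az -0.28 tilt 3.49 F [-1.1 -0.8 -0.4] w 72.7
delta tool mm [ 17.  -26.1 128.5]
```

>>> {"op": "servo_tool", "data": {
  "targets": [
    {"gripper": 0.15,"tx": 0.002,"ty": -0.004,"tz": 0.04,"turn": 0},
    {"gripper": 0.15,"tx": 0.002,"ty": -0.004,"tz": 0,"turn": 0},
    {"gripper": 0.15,"tx": 0.002,"ty": -0.004,"tz": 0.035,"turn": 0},
    {"gripper": 0.15,"tx": 0.002,"ty": -0.004,"tz": 0,"turn": 0}
  ]
}}

```text
t: 22.33
position: [476.4, 285.9, 168.5]
tool_rot: [1.0, -0.004, -0.023, 0.008]
wrist_force: [-1.2, -0.5, 0.3]
gripper_width: 72.7
```

Run:
```python
from h import *
tl()
go((476.1,295.2,104))
```

```text
t 22.33 p [476.4 285.9 168.5] az -0.51  tiltx -45.6 tilty -16.5 mrad; outward -47.6 lateral 9.3 F [-1.2 -0.5  0.3] w 72.7 q [-0.324  0.74  -0.503  1.783  0.452  0.785 -1.064]
t 22.33 p [476.4 285.9 168.5] az -0.51 tilt 2.78 F [-1.2 -0.5  0.3] w 72.7
delta tool mm [  2.5 -10.4  64.3]
```

>>> {"op": "servo_tool", "data": {
  "targets": [
    {"gripper": 0.15,"tx": 0,"ty": -0.001,"tz": -0.01,"turn": 0},
    {"gripper": 0.15,"tx": 0,"ty": -0.001,"tz": -0.01,"turn": 0},
    {"gripper": 0.15,"tx": 0,"ty": -0.001,"tz": -0.01,"turn": 0},
    {"gripper": 0.15,"tx": 0,"ty": -0.001,"tz": -0.01,"turn": 0},
    {"gripper": 0.15,"tx": 0,"ty": 0,"tz": 0,"turn": 0}
  ]
}}

```text
t: 22.75
position: [485.2, 296.3, 230.6]
tool_rot: [1.0, -0.004, -0.015, 0.003]
wrist_force: [-0.2, 0.3, -0.2]
gripper_width: 72.6
```

Run:
```python
from h import *
tl()
```

```text
t 22.75 p [485.2 296.3 230.6] az -0.48  tiltx -29.2 tilty -5.9 mrad; outward -28.0 lateral 10.2 F [-0.2  0.3 -0.2] w 72.6 q [-0.306  0.668 -0.545  1.702  0.398  0.912 -1.019]
```

>>> {"op": "servo_tool", "data": {
  "targets": [
    {"gripper": 0.15,"tx": 0,"ty": -0.001,"tz": 0.01,"turn": 0},
    {"gripper": 0.15,"tx": 0,"ty": -0.001,"tz": 0.01,"turn": 0},
    {"gripper": 0.15,"tx": 0,"ty": -0.001,"tz": 0.01,"turn": 0},
    {"gripper": 0.15,"tx": 0,"ty": -0.001,"tz": 0.01,"turn": 0},
    {"gripper": 0.15,"tx": 0,"ty": 0,"tz": 0,"turn": 0}
  ]
}}

```text
t: 23.17
position: [487.0, 301.7, 194.8]
tool_rot: [1.0, -0.005, -0.01, 0.001]
wrist_force: [0.5, -1.1, -1.1]
gripper_width: 72.9
```

Run:
```python
from h import *
tl()
go((476.1,295.2,104))
```

```text
t 23.17 p [487.  301.7 194.8] az -0.53  tiltx -19.8 tilty -1.1 mrad; outward -17.4 lateral 9.5 F [ 0.5 -1.1 -1.1] w 72.9 q [-0.33   0.712 -0.517  1.737  0.437  0.826 -1.058]
t 23.17 p [487.  301.7 194.8] az -0.53 tilt 1.14 F [ 0.5 -1.1 -1.1] w 72.9
delta tool mm [-9.   6.5 91. ]
```

>>> {"op": "servo_tool", "data": {
  "targets": [
    {"gripper": 0.2,"tx": -0.003,"ty": 0.002,"tz": 0.012,"turn": 0},
    {"gripper": 0.2,"tx": -0.003,"ty": 0.002,"tz": 0.012,"turn": 0},
    {"gripper": 0.2,"tx": -0.003,"ty": 0.002,"tz": 0.012,"turn": 0},
    {"gripper": 0.2,"tx": -0.002,"ty": 0.001,"tz": 0.012,"turn": 0},
    {"gripper": 0.2,"tx": -0.001,"ty": 0.001,"tz": 0.012,"turn": 0},
    {"gripper": 0.2,"tx": 0,"ty": 0,"tz": 0.004,"turn": 0},
    {"gripper": 0.2,"tx": 0,"ty": 0,"tz": 0,"turn": 0}
  ]
}}

```text
t: 23.75
position: [469.1, 291.0, 121.8]
tool_rot: [1.0, -0.004, -0.016, 0.005]
wrist_force: [0.1, -0.1, 0.5]
gripper_width: 68.5
```

Run:
```python
from h import *
tl()
im,d,P=wrist("w14"); W=cloud("wrist",d,P)
footfit(W,(477,295),111,22)
go((476.1,295.2,104))
```

```text
t 23.75 p [469.1 291.  121.8] az -0.42  tiltx -31.2 tilty -8.9 mrad; outward -31.2 lateral 8.9 F [ 0.1 -0.1  0.5] w 68.5 q [-0.368  0.794 -0.453  1.844  0.515  0.653 -1.136]
t 23.75 p [469.1 291.  121.8] az -0.42 tilt 1.86 F [ 0.1 -0.1  0.5] w 68.5
   foot n 1652 z 111.0 mec [476.4 295.1  21.8] mean [476.8 296.1]
t 23.80 p [469.1 291.  122.1] az -0.43 tilt 1.85 F [-0.3  0.2  0.2] w 68.3
delta tool mm [ 7.5 -4.4 17.9]
```

>>> {"op": "servo_tool", "data": {
  "targets": [
    {"gripper": 0.2,"tx": 0.002,"ty": -0.001,"tz": 0.001,"turn": 0},
    {"gripper": 0.2,"tx": 0.002,"ty": -0.001,"tz": 0.001,"turn": 0},
    {"gripper": 0.2,"tx": 0.002,"ty": -0.001,"tz": 0.001,"turn": 0},
    {"gripper": 0.2,"tx": 0.001,"ty": -0.001,"tz": 0.001,"turn": 0}
  ]
}}

```text
t: 24.13
position: [477.9, 296.2, 119.2]
tool_rot: [1.0, -0.004, -0.014, 0.004]
wrist_force: [0.3, 0.3, 0.6]
gripper_width: 68.6
```

Run:
```python
from h import *
tl()
go((476.4,295.2,104))
```

```text
t 24.13 p [477.9 296.2 119.2] az -0.45  tiltx -28.8 tilty -6.9 mrad; outward -28.1 lateral 9.3 F [0.3 0.3 0.6] w 68.6 q [-0.368  0.807 -0.453  1.818  0.515  0.664 -1.129]
t 24.13 p [477.9 296.2 119.2] az -0.45 tilt 1.70 F [0.3 0.3 0.6] w 68.6
delta tool mm [-1.   0.9 15.2]
```

>>> {"op": "servo_tool", "data": {
  "targets": [
    {"gripper": 0.2,"tx": 0,"ty": 0,"tz": -0.01,"turn": 0},
    {"gripper": 0.2,"tx": 0,"ty": 0,"tz": -0.01,"turn": 0},
    {"gripper": 0.2,"tx": 0,"ty": 0,"tz": -0.01,"turn": 0},
    {"gripper": 0.2,"tx": 0,"ty": 0,"tz": 0,"turn": 0},
    {"gripper": 0.2,"tx": 0,"ty": 0,"tz": 0.01,"turn": 0},
    {"gripper": 0.2,"tx": 0,"ty": 0,"tz": 0.01,"turn": 0},
    {"gripper": 0.2,"tx": 0,"ty": 0,"tz": 0.01,"turn": 0},
    {"gripper": 0.2,"tx": 0,"ty": 0,"tz": 0.006,"turn": 0},
    {"gripper": 0.2,"tx": 0,"ty": 0,"tz": 0,"turn": 0}
  ]
}}

```text
t: 24.88
position: [478.9, 297.0, 114.5]
tool_rot: [1.0, -0.004, -0.013, 0.002]
wrist_force: [-0.7, 0.0, 0.4]
gripper_width: 68.1
```

Run:
```python
from h import *
tl()
go((476.4,295.2,104))
```

```text
t 24.88 p [478.9 297.  114.5] az -0.47  tiltx -25.7 tilty -4.7 mrad; outward -24.3 lateral 9.6 F [-0.7  0.   0.4] w 68.1 q [-0.372  0.814 -0.447  1.821  0.522  0.65  -1.135]
t 24.88 p [478.9 297.  114.5] az -0.47 tilt 1.50 F [-0.7  0.   0.4] w 68.1
delta tool mm [-2.2  1.8 10.5]
```

>>> {"op": "servo_tool", "data": {
  "targets": [
    {"gripper": 0.25,"tx": -0.001,"ty": 0.001,"tz": 0.006,"turn": 0},
    {"gripper": 0.3,"tx": -0.001,"ty": 0.001,"tz": 0.003,"turn": 0},
    {"gripper": 0.3,"tx": 0,"ty": 0,"tz": 0.001,"turn": 0}
  ]
}}

```text
t: 25.13
position: [475.3, 294.2, 101.8]
tool_rot: [1.0, -0.004, -0.014, 0.003]
wrist_force: [0.1, -0.4, 0.4]
gripper_width: 59.9
```

Run:
```python
from h import *
tl()
go((476.4,295.2,101))
```

```text
t 25.13 p [475.3 294.2 101.8] az -0.44  tiltx -28.7 tilty -6.7 mrad; outward -27.9 lateral 9.4 F [ 0.1 -0.4  0.4] w 59.9 q [-0.379  0.829 -0.433  1.838  0.536  0.62  -1.148]
t 25.13 p [475.3 294.2 101.8] az -0.44 tilt 1.69 F [ 0.1 -0.4  0.4] w 59.9
delta tool mm [ 1.1 -1.   0.8]
```

>>> {"op": "servo_tool", "data": {
  "targets": [
    {"gripper": 0.35,"tx": 0.001,"ty": -0.001,"tz": 0,"turn": 0},
    {"gripper": 0.45,"tx": 0,"ty": 0,"tz": 0,"turn": 0},
    {"gripper": 0.7,"tx": 0,"ty": 0,"tz": 0,"turn": 0},
    {"gripper": 0.7,"tx": 0,"ty": 0,"tz": 0,"turn": 0}
  ],
  "grip_force": 40
}}

```text
t: 25.47
position: [476.3, 295.1, 101.9]
tool_rot: [1.0, -0.004, -0.014, 0.004]
wrist_force: [-0.3, 0.8, -1.5]
gripper_width: 41.9
```

Run:
```python
from h import *
tl()
im,d,P=wrist("w15"); W=cloud("wrist",d,P)
footfit(W,(476.5,295),111,22)
```

```text
t 25.47 p [476.3 295.1 101.9] az -0.44  tiltx -28.9 tilty -7.2 mrad; outward -28.4 lateral 9.1 F [-0.3  0.8 -1.5] w 41.9 q [-0.379  0.83  -0.434  1.833  0.535  0.624 -1.147]
t 25.47 p [476.3 295.1 101.9] az -0.44 tilt 1.71 F [-0.3  0.8 -1.5] w 41.9
   foot n 2474 z 111.2 mec [476.7 302.6  33. ] mean [477.  297.6]
```

View pics/w15.png

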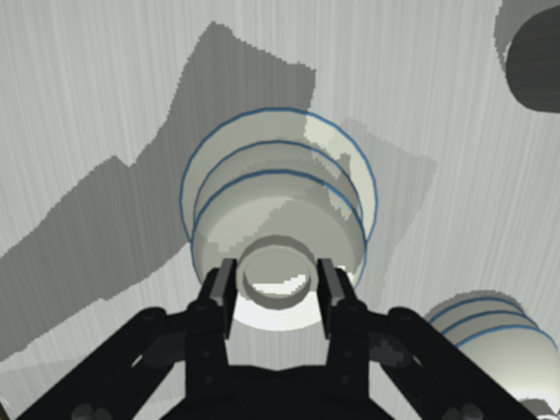

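>>> {"op": "servo_tool", "data": {
  "targets": [
    {"gripper": 0.7,"tx": 0,"ty": 0,"tz": -0.008,"turn": 0},
    {"gripper": 0.7,"tx": 0,"ty": 0,"tz": -0.02,"turn": 0},
    {"gripper": 0.7,"tx": 0,"ty": 0,"tz": -0.025,"turn": 0},
    {"gripper": 0.7,"tx": 0,"ty": 0,"tz": -0.025,"turn": 0},
    {"gripper": 0.7,"tx": 0,"ty": 0,"tz": -0.02,"turn": 0}
  ],
  "grip_force": 50
}}

```text
t: 25.93
position: [476.3, 293.5, 200.5]
tool_rot: [1.0, -0.003, -0.019, 0.007]
wrist_force: [1.4, 0.7, -1.1]
gripper_width: 41.3
```

Run:
```python
from h import *
tl()
im,d,P=wrist("w16"); tl()
```

```text
t 25.93 p [476.3 293.5 200.5] az -0.37  tiltx -38.1 tilty -13.6 mrad; outward -39.5 lateral 8.4 F [ 1.4  0.7 -1.1] w 41.3 q [-0.32   0.699 -0.529  1.75   0.425  0.849 -1.05 ]
t 25.93 p [476.3 293.5 200.5] az -0.37 tilt 2.32 F [ 1.4  0.7 -1.1] w 41.3
 t 25.98 p [478.2 295.3 204.2] az -0.38  tiltx -32.5 tilty -9.4 mrad; outward -32.6 lateral 9.1 F [1.  0.7 0.7] w 41.3 q [-0.32   0.695 -0.531  1.745  0.424  0.851 -1.049]
```

View pics/w16.png

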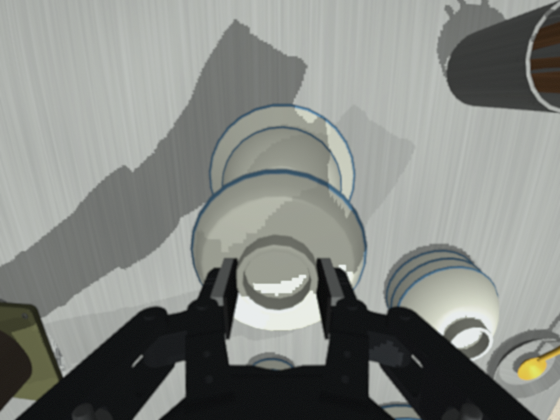

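>>> {"op": "servo_tool", "data": {
  "targets": [
    {"gripper": 0.7,"tx": 0,"ty": 0.02,"tz": 0,"turn": 0},
    {"gripper": 0.7,"tx": 0,"ty": 0.03,"tz": 0,"turn": 0},
    {"gripper": 0.7,"tx": 0,"ty": 0.03,"tz": 0,"turn": 0},
    {"gripper": 0.7,"tx": 0,"ty": 0.03,"tz": 0,"turn": 0},
    {"gripper": 0.7,"tx": 0,"ty": 0.03,"tz": 0,"turn": 0},
    {"gripper": 0.7,"tx": 0,"ty": 0.03,"tz": 0,"turn": 0},
    {"gripper": 0.7,"tx": 0,"ty": 0.03,"tz": 0,"turn": 0},
    {"gripper": 0.7,"tx": 0,"ty": 0.03,"tz": 0,"turn": 0},
    {"gripper": 0.7,"tx": 0,"ty": 0.03,"tz": 0,"turn": 0},
    {"gripper": 0.7,"tx": 0,"ty": 0.03,"tz": 0,"turn": 0},
    {"gripper": 0.7,"tx": 0,"ty": 0.03,"tz": 0,"turn": 0},
    {"gripper": 0.7,"tx": 0,"ty": 0.03,"tz": 0,"turn": 0}
  ],
  "grip_force": 50
}}

```text
t: 26.98
position: [479.6, -56.7, 212.9]
tool_rot: [1.0, 0.005, -0.008, -0.003]
wrist_force: [0.7, 0.2, -2.3]
gripper_width: 41.3
```

```bash
cat >> h.py <<'E'
SAU=((476.3,295.1,101.9),(-28.9,-7.2,-0.44),(476.4,295.1,111))
E
python3 - <<'E'
from h import *
tl()
place(*SAU,(474,-284.6),81,51)
E
```

```text
t 26.98 p [479.6 -56.7 212.9] az 0.59  tiltx -16.6 tilty 6.2 mrad; outward -17.2 lateral 4.2 F [ 0.7  0.2 -2.3] w 41.3 q [ 0.401  0.592 -0.591  1.976  0.473  0.73  -0.466]
t 26.98 p [479.6 -56.7 212.9] az 0.59 tilt 1.01 F [ 0.7  0.2 -2.3] w 41.3
object foot now [479.5 -56.8 222. ] obj tilt mrad [-12.2 -13.9] world delta [  -5.5 -227.8 -141. ] tool delta [ -5.6 228.6 139.7]
```

>>> {"op": "servo_tool", "data": {
  "targets": [
    {"gripper": 0.7,"tx": 0,"ty": 0.03,"tz": 0,"turn": 0},
    {"gripper": 0.7,"tx": 0,"ty": 0.03,"tz": 0,"turn": 0},
    {"gripper": 0.7,"tx": 0,"ty": 0.03,"tz": 0,"turn": 0},
    {"gripper": 0.7,"tx": 0,"ty": 0.03,"tz": 0,"turn": 0},
    {"gripper": 0.7,"tx": 0,"ty": 0.03,"tz": 0,"turn": 0},
    {"gripper": 0.7,"tx": 0,"ty": 0.03,"tz": 0,"turn": 0},
    {"gripper": 0.7,"tx": 0,"ty": 0.02,"tz": 0,"turn": 0},
    {"gripper": 0.7,"tx": 0,"ty": 0.01,"tz": 0,"turn": 0},
    {"gripper": 0.7,"tx": 0,"ty": 0,"tz": 0,"turn": 0}
  ],
  "grip_force": 50
}}

```text
t: 27.73
position: [477.8, -287.4, 214.8]
tool_rot: [1.0, -0.002, -0.007, 0.0]
wrist_force: [-1.2, 0.4, -2.0]
gripper_width: 41.4
```

Run:
```python
from h import *
tl()
place(*SAU,(474,-284.6),81,51)
im,d,P=wrist("w17")
```

```text
t 27.73 p [ 477.8 -287.4  214.8] az -0.18  tiltx -14.0 tilty -0.4 mrad; outward -11.8 lateral -7.5 F [-1.2  0.4 -2. ] w 41.4 q [ 0.809  0.68  -0.603  1.766  0.494  0.866 -0.027]
t 27.73 p [ 477.8 -287.4  214.8] az -0.18 tilt 0.80 F [-1.2  0.4 -2. ] w 41.4
object foot now [ 477.8 -287.4  223.9] obj tilt mrad [-14.9  -6.9] world delta [  -3.8    2.8 -142.9] tool delta [ -1.8  -2.9 143. ]
t 27.73 p [ 477.8 -287.4  214.8] az -0.18 tilt 0.80 F [-1.2  0.4 -2. ] w 41.4
```

View pics/w17.png

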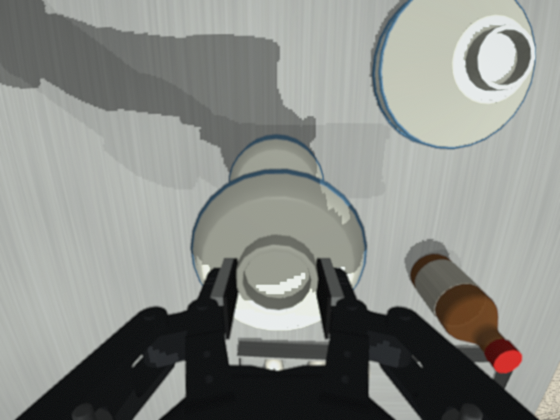

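>>> {"op": "servo_tool", "data": {
  "targets": [
    {"gripper": 0.7,"tx": 0,"ty": 0,"tz": -0.03,"turn": 0},
    {"gripper": 0.7,"tx": 0,"ty": 0,"tz": 0.03,"turn": 0},
    {"gripper": 0.7,"tx": 0,"ty": 0,"tz": -0.03,"turn": 0},
    {"gripper": 0.7,"tx": 0,"ty": 0,"tz": 0.03,"turn": 0},
    {"gripper": 0.7,"tx": 0,"ty": 0,"tz": 0.015,"turn": 0},
    {"gripper": 0.7,"tx": 0,"ty": 0,"tz": 0.015,"turn": 0},
    {"gripper": 0.7,"tx": 0,"ty": 0,"tz": 0.015,"turn": 0},
    {"gripper": 0.7,"tx": 0,"ty": 0,"tz": 0.015,"turn": 0}
  ],
  "grip_force": 50
}}

```text
t: 28.45
position: [481.1, -263.1, 152.7]
tool_rot: [1.0, 0.012, -0.009, -0.011]
wrist_force: [0.3, 0.6, -1.4]
gripper_width: 41.4
```

Run:
```python
from h import *
tl()
place(*SAU,(474,-284.6),81,51)
```

```text
t 28.45 p [ 481.1 -263.1  152.7] az 1.34  tiltx -18.1 tilty 21.5 mrad; outward -26.2 lateral 10.1 F [ 0.3  0.6 -1.4] w 41.4 q [ 0.754  0.76  -0.565  1.837  0.558  0.735 -0.097]
t 28.45 p [ 481.1 -263.1  152.7] az 1.34 tilt 1.61 F [ 0.3  0.6 -1.4] w 41.4
object foot now [ 481.1 -263.4  161.8] obj tilt mrad [-10.6 -29.6] world delta [ -7.1 -21.2 -80.8] tool delta [-6.2 22.8 80.4]
```

>>> {"op": "servo_tool", "data": {
  "targets": [
    {"gripper": 0.7,"tx": -0.001,"ty": 0.004,"tz": 0.008,"turn": 0},
    {"gripper": 0.7,"tx": -0.001,"ty": 0.004,"tz": 0.008,"turn": 0},
    {"gripper": 0.7,"tx": -0.001,"ty": 0.004,"tz": 0.008,"turn": 0},
    {"gripper": 0.7,"tx": -0.001,"ty": 0.004,"tz": 0.008,"turn": 0},
    {"gripper": 0.7,"tx": -0.001,"ty": 0.004,"tz": 0.005,"turn": 0}
  ],
  "grip_force": 50
}}

```text
t: 28.87
position: [477.1, -274.9, 113.0]
tool_rot: [1.0, 0.018, -0.009, -0.013]
wrist_force: [-0.1, 0.3, -1.4]
gripper_width: 41.6
```

Run:
```python
from h import *
tl()
place(*SAU,(474,-284.6),81,51)
```

```text
t 28.87 p [ 477.1 -274.9  113. ] az 2.08  tiltx -18.7 tilty 26.3 mrad; outward -29.3 lateral 13.5 F [-0.1  0.3 -1.4] w 41.6 q [ 0.756  0.821 -0.53   1.853  0.611  0.664 -0.102]
t 28.87 p [ 477.1 -274.9  113. ] az 2.08 tilt 1.85 F [-0.1  0.3 -1.4] w 41.6
object foot now [ 477.1 -275.2  122.1] obj tilt mrad [ -9.9 -34.8] world delta [ -3.1  -9.4 -41.1] tool delta [-2.7 10.4 40.9]
```

>>> {"op": "servo_tool", "data": {
  "targets": [
    {"gripper": 0.7,"tx": -0.001,"ty": 0.004,"tz": 0.003,"turn": 0},
    {"gripper": 0.7,"tx": -0.001,"ty": 0.004,"tz": 0.004,"turn": 0},
    {"gripper": 0.7,"tx": 0,"ty": 0.002,"tz": 0.004,"turn": 0}
  ],
  "grip_force": 50
}}

```text
t: 29.12
position: [475.0, -287.2, 100.9]
tool_rot: [1.0, 0.017, -0.009, -0.013]
wrist_force: [0.1, -0.8, -0.8]
gripper_width: 41.3
```

Run:
```python
from h import *
tl()
place(*SAU,(474,-284.6),81,51)
im,d,P=wrist("w18")
```

```text
t 29.12 p [ 475.  -287.2  100.9] az 1.96  tiltx -18.1 tilty 25.1 mrad; outward -28.5 lateral 12.1 F [ 0.1 -0.8 -0.8] w 41.3 q [ 0.768  0.842 -0.518  1.847  0.627  0.649 -0.094]
t 29.12 p [ 475.  -287.2  100.9] az 1.96 tilt 1.77 F [ 0.1 -0.8 -0.8] w 41.3
object foot now [ 475.  -287.5  110. ] obj tilt mrad [-10.5 -33.5] world delta [ -1.    2.9 -29. ] tool delta [-0.4 -2.2 29.1]
t 29.12 p [ 475.  -287.2  100.9] az 1.96 tilt 1.77 F [ 0.1 -0.8 -0.8] w 41.3
```

View pics/w18.png

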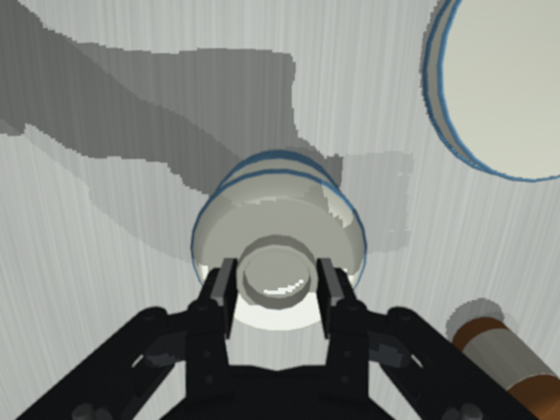

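>>> {"op": "servo_tool", "data": {
  "targets": [
    {"gripper": 0.7,"tx": 0,"ty": -0.0015,"tz": 0.006,"turn": 0},
    {"gripper": 0.7,"tx": 0,"ty": -0.0015,"tz": 0.005,"turn": 0},
    {"gripper": 0.7,"tx": 0,"ty": 0,"tz": 0.003,"turn": 0}
  ],
  "grip_force": 50
}}

```text
t: 29.42
position: [474.9, -284.6, 85.8]
tool_rot: [1.0, 0.016, -0.008, -0.013]
wrist_force: [0.4, -0.6, -0.2]
gripper_width: 41.2
```

Run:
```python
from h import *
place(*SAU,(474,-284.6),81,51)
```

```text
t 29.42 p [ 474.9 -284.6   85.8] az 1.84 tilt 1.71 F [ 0.4 -0.6 -0.2] w 41.2
object foot now [ 474.9 -284.9   94.9] obj tilt mrad [-11.9 -33.2] world delta [ -0.9   0.3 -13.9] tool delta [-0.7  0.1 13.9]
```

>>> {"op": "servo_tool", "data": {
  "targets": [
    {"gripper": 0.7,"tx": -0.0005,"ty": 0,"tz": 0.004,"turn": 0},
    {"gripper": 0.7,"tx": -0.0005,"ty": 0,"tz": 0.003,"turn": 0},
    {"gripper": 0.7,"tx": 0,"ty": 0,"tz": 0.002,"turn": 0}
  ],
  "grip_force": 50
}}

```text
t: 29.67
position: [473.8, -283.4, 75.6]
tool_rot: [1.0, 0.017, -0.008, -0.013]
wrist_force: [0.1, -0.2, -1.8]
gripper_width: 41.5
```

Run:
```python
from h import *
place(*SAU,(474,-284.6),81,51)
```

```text
t 29.67 p [ 473.8 -283.4   75.6] az 1.92 tilt 1.75 F [ 0.1 -0.2 -1.8] w 41.5
object foot now [ 473.8 -283.7   84.7] obj tilt mrad [-11.7 -33.8] world delta [ 0.2 -0.9 -3.7] tool delta [0.2 1.  3.7]
```

>>> {"op": "servo_tool", "data": {
  "targets": [
    {"gripper": 0.7,"tx": 0,"ty": 0.002,"tz": 0.002,"turn": 0}
  ],
  "grip_force": 50
}}

```text
t: 29.75
position: [474.0, -284.7, 73.4]
tool_rot: [1.0, 0.017, -0.008, -0.013]
wrist_force: [0.3, -0.5, -0.7]
gripper_width: 41.3
```

Run:
```python
from h import *
place(*SAU,(474,-284.6),81,51)
```

```text
t 29.75 p [ 474.  -284.7   73.4] az 1.99 tilt 1.78 F [ 0.3 -0.5 -0.7] w 41.3
object foot now [ 474.  -285.    82.5] obj tilt mrad [-11.5 -34.4] world delta [ 0.   0.4 -1.5] tool delta [ 0.1 -0.3  1.5]
```

>>> {"op": "servo_tool", "data": {
  "targets": [
    {"gripper": 0.7,"tx": 0,"ty": 0.001,"tz": 0.0015,"turn": 0}
  ],
  "grip_force": 50
}}

```text
t: 29.83
position: [473.9, -285.4, 71.8]
tool_rot: [1.0, 0.017, -0.008, -0.013]
wrist_force: [-2.3, 3.6, 15.3]
gripper_width: 41.1
```

Run:
```python
from h import *
place(*SAU,(474,-284.6),81,51)
```

```text
t 29.83 p [ 473.9 -285.4   71.8] az 1.98 tilt 1.80 F [-2.3  3.6 15.3] w 41.1
object foot now [ 473.9 -285.7   80.9] obj tilt mrad [-11.3 -34.7] world delta [0.1 1.1 0.1] tool delta [ 0.1 -1.1 -0. ]
```

>>> {"op": "servo_tool", "data": {
  "targets": [
    {"gripper": 0.4,"tx": 0,"ty": 0,"tz": 0,"turn": 0},
    {"gripper": 0.3,"tx": 0,"ty": 0,"tz": 0,"turn": 0},
    {"gripper": 0.2,"tx": 0,"ty": 0,"tz": -0.001,"turn": 0}
  ],
  "grip_force": 40
}}

```text
t: 30.08
position: [474.5, -285.9, 73.1]
tool_rot: [1.0, 0.017, -0.008, -0.013]
wrist_force: [-0.1, 0.5, -0.3]
gripper_width: 68.0
```

Run:
```python
from h import *
tl()
```

```text
t 30.08 p [ 474.5 -285.9   73.1] az 1.97  tiltx -16.2 tilty 25.8 mrad; outward -27.1 lateral 13.7 F [-0.1  0.5 -0.3] w 68.0 q [ 0.747  0.882 -0.482  1.864  0.664  0.588 -0.127]
```

>>> {"op": "servo_tool", "data": {
  "targets": [
    {"gripper": 0.15,"tx": 0,"ty": 0,"tz": -0.01,"turn": 0},
    {"gripper": 0.15,"tx": 0,"ty": 0,"tz": -0.03,"turn": 0},
    {"gripper": 0.15,"tx": 0,"ty": 0,"tz": -0.04,"turn": 0},
    {"gripper": 0.15,"tx": 0,"ty": 0,"tz": -0.04,"turn": 0},
    {"gripper": 0.15,"tx": 0,"ty": 0,"tz": -0.02,"turn": 0}
  ]
}}

```text
t: 30.5
position: [474.1, -288.2, 216.5]
tool_rot: [1.0, 0.018, -0.012, -0.016]
wrist_force: [1.0, -0.4, 0.5]
gripper_width: 72.3
```

Run:
```python
from h import *
tl()
im,d,P=wrist("w19"); W=cloud("wrist",d,P)
footfit(W,(474,-284.6),81,22)
tl()
```

```text
t 30.50 p [ 474.1 -288.2  216.5] az 2.10  tiltx -25.5 tilty 31.1 mrad; outward -38.0 lateral 13.3 F [ 1.  -0.4  0.5] w 72.3 q [ 0.844  0.694 -0.641  1.746  0.479  0.903  0.035]
t 30.50 p [ 474.1 -288.2  216.5] az 2.10 tilt 2.31 F [ 1.  -0.4  0.5] w 72.3
   foot n 549 z 81.0 mec [ 474.  -285.    21.5] mean [ 474.  -284.1]
 t 30.55 p [ 476.  -288.9  219.3] az 2.07  tiltx -20.6 tilty 28.4 mrad; outward -32.3 lateral 13.6 F [ 0.5 -0.8  2.5] w 72.6 q [ 0.845  0.69  -0.643  1.742  0.479  0.905  0.035]
```

View pics/w19.png

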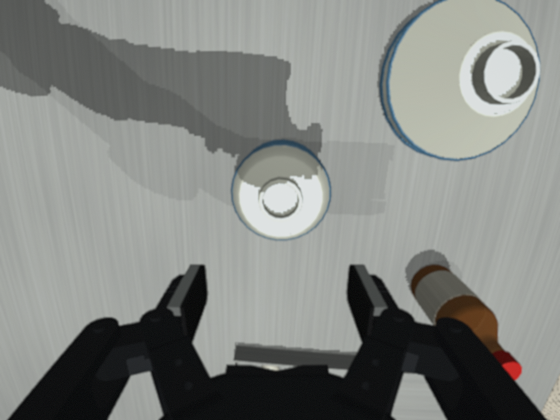

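>>> {"op": "servo_tool", "data": {
  "targets": [
    {"gripper": 0.15,"tx": 0,"ty": -0.033,"tz": 0,"turn": 0},
    {"gripper": 0.15,"tx": 0,"ty": -0.033,"tz": 0,"turn": 0},
    {"gripper": 0.15,"tx": 0,"ty": -0.033,"tz": 0,"turn": 0},
    {"gripper": 0.15,"tx": 0,"ty": -0.033,"tz": 0,"turn": 0},
    {"gripper": 0.15,"tx": 0,"ty": -0.033,"tz": 0,"turn": 0},
    {"gripper": 0.15,"tx": 0,"ty": -0.033,"tz": 0,"turn": 0},
    {"gripper": 0.15,"tx": 0,"ty": -0.033,"tz": 0,"turn": 0},
    {"gripper": 0.15,"tx": 0,"ty": -0.033,"tz": 0,"turn": 0},
    {"gripper": 0.15,"tx": 0,"ty": -0.033,"tz": 0,"turn": 0},
    {"gripper": 0.15,"tx": 0,"ty": -0.033,"tz": 0,"turn": 0},
    {"gripper": 0.15,"tx": 0,"ty": -0.033,"tz": 0,"turn": 0},
    {"gripper": 0.15,"tx": 0,"ty": -0.033,"tz": 0,"turn": 0}
  ]
}}

```text
t: 31.55
position: [467.9, 111.1, 238.5]
tool_rot: [1.0, 0.007, -0.001, -0.008]
wrist_force: [0.5, 0.3, -0.1]
gripper_width: 72.6
```

Run:
```python
from h import *
tl()
go((476.5,295,200))
```

```text
t 31.55 p [467.9 111.1 238.5] az 0.78  tiltx -1.6 tilty 16.4 mrad; outward 2.2 lateral 16.4 F [ 0.5  0.3 -0.1] w 72.6 q [ 0.079  0.545 -0.614  1.968  0.428  0.754 -0.769]
t 31.55 p [467.9 111.1 238.5] az 0.78 tilt 0.95 F [ 0.5  0.3 -0.1] w 72.6
delta tool mm [  11.2 -183.1   41.5]
```

>>> {"op": "servo_tool", "data": {
  "targets": [
    {"gripper": 0.15,"tx": 0.001,"ty": -0.028,"tz": 0.003,"turn": -0.2},
    {"gripper": 0.15,"tx": 0.001,"ty": -0.028,"tz": 0.003,"turn": -0.2},
    {"gripper": 0.15,"tx": 0.001,"ty": -0.028,"tz": 0.003,"turn": -0.2},
    {"gripper": 0.15,"tx": 0.001,"ty": -0.028,"tz": 0.003,"turn": -0.2},
    {"gripper": 0.15,"tx": 0.001,"ty": -0.028,"tz": 0.003,"turn": -0.2},
    {"gripper": 0.15,"tx": 0,"ty": -0.02,"tz": 0.003,"turn": 0},
    {"gripper": 0.15,"tx": 0,"ty": -0.01,"tz": 0,"turn": 0},
    {"gripper": 0.15,"tx": 0,"ty": 0,"tz": 0,"turn": 0}
  ]
}}

```text
t: 32.22
position: [465.1, 300.6, 229.1]
tool_rot: [1.0, 0.023, 0.003, -0.013]
wrist_force: [0.0, 0.3, 0.2]
gripper_width: 72.5
```

Run:
```python
from h import *
tl()
im,d,P=wrist("w20"); W=cloud("wrist",d,P)
footfit(W,(476.5,295),94,24)
go((476.5,295,87))
```

```text
t 32.22 p [465.1 300.6 229.1] az 2.63  tiltx 4.8 tilty 25.9 mrad; outward 18.1 lateral 19.1 F [0.  0.3 0.2] w 72.5 q [-0.298  0.638 -0.581  1.791  0.441  0.822 -1.04 ]
t 32.22 p [465.1 300.6 229.1] az 2.63 tilt 1.51 F [0.  0.3 0.2] w 72.5
   foot n 602 z 94.0 mec [474.2 296.1  23.5] mean [474.3 296.9]
t 32.27 p [465.2 299.  228.9] az 2.56 tilt 1.43 F [0.1 0.2 1. ] w 72.5
delta tool mm [ 10.3   8.  141.8]
```

View pics/w20.png

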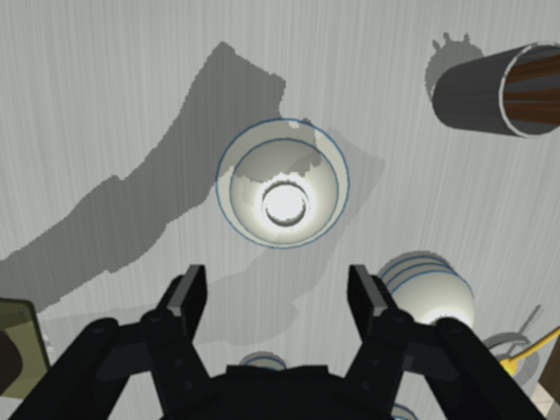

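>>> {"op": "servo_tool", "data": {
  "targets": [
    {"gripper": 0.15,"tx": 0.002,"ty": 0,"tz": -0.035,"turn": 0},
    {"gripper": 0.15,"tx": 0.002,"ty": 0,"tz": 0.035,"turn": 0},
    {"gripper": 0.15,"tx": 0.002,"ty": 0,"tz": -0.035,"turn": 0},
    {"gripper": 0.15,"tx": 0.002,"ty": 0,"tz": 0.035,"turn": 0},
    {"gripper": 0.15,"tx": 0.002,"ty": 0,"tz": 0.02,"turn": 0},
    {"gripper": 0.15,"tx": 0.002,"ty": 0,"tz": 0.02,"turn": 0},
    {"gripper": 0.15,"tx": 0,"ty": 0,"tz": 0.02,"turn": 0},
    {"gripper": 0.15,"tx": 0,"ty": 0,"tz": 0.01,"turn": 0}
  ]
}}

```text
t: 32.93
position: [478.2, 280.4, 154.0]
tool_rot: [1.0, 0.013, -0.008, -0.002]
wrist_force: [-0.3, -0.4, 0.2]
gripper_width: 72.9
```

Run:
```python
from h import *
tl()
go((474.2,296.1,80))
```

```text
t 32.93 p [478.2 280.4 154. ] az 1.48  tiltx -16.4 tilty 2.9 mrad; outward -12.7 lateral 10.8 F [-0.3 -0.4  0.2] w 72.9 q [-0.307  0.749 -0.511  1.833  0.517  0.707 -1.082]
t 32.93 p [478.2 280.4 154. ] az 1.48 tilt 0.96 F [-0.3 -0.4  0.2] w 72.9
delta tool mm [ -2.3 -15.5  74.1]
```

>>> {"op": "servo_tool", "data": {
  "targets": [
    {"gripper": 0.15,"tx": -0.001,"ty": -0.003,"tz": 0.012,"turn": 0},
    {"gripper": 0.15,"tx": -0.001,"ty": -0.003,"tz": 0.012,"turn": 0},
    {"gripper": 0.15,"tx": -0.001,"ty": -0.003,"tz": 0.012,"turn": 0},
    {"gripper": 0.2,"tx": -0.001,"ty": -0.003,"tz": 0.012,"turn": 0},
    {"gripper": 0.2,"tx": 0,"ty": -0.001,"tz": 0.005,"turn": 0},
    {"gripper": 0.2,"tx": 0,"ty": 0,"tz": 0,"turn": 0}
  ]
}}

```text
t: 33.43
position: [475.8, 280.6, 99.0]
tool_rot: [1.0, 0.006, -0.008, 0.004]
wrist_force: [0.6, 0.0, 0.1]
gripper_width: 68.4
```

Run:
```python
from h import *
tl()
im,d,P=wrist("w21"); W=cloud("wrist",d,P)
footfit(W,(474.2,296),94,24,3)
go((474.2,296.1,80))
```

```text
t 33.43 p [475.8 280.6  99. ] az 0.71  tiltx -16.8 tilty -7.4 mrad; outward -18.2 lateral 2.2 F [0.6 0.  0.1] w 68.4 q [-0.357  0.826 -0.44   1.869  0.582  0.596 -1.158]
t 33.43 p [475.8 280.6  99. ] az 0.71 tilt 1.05 F [0.6 0.  0.1] w 68.4
   foot n 1880 z 94.1 mec [474.6 295.6  23.7] mean [474.8 296.8]
t 33.48 p [476.1 280.5  99.5] az 0.70 tilt 1.03 F [ 0.4 -0.2  0.1] w 68.5
delta tool mm [ -1.4 -15.8  19.4]
```

>>> {"op": "servo_tool", "data": {
  "targets": [
    {"gripper": 0.2,"tx": 0,"ty": -0.005,"tz": 0,"turn": 0},
    {"gripper": 0.2,"tx": 0,"ty": -0.005,"tz": 0,"turn": 0},
    {"gripper": 0.2,"tx": 0,"ty": -0.004,"tz": 0,"turn": 0},
    {"gripper": 0.2,"tx": 0,"ty": 0,"tz": 0,"turn": 0}
  ]
}}

```text
t: 33.82
position: [478.0, 295.2, 102.3]
tool_rot: [1.0, 0.005, -0.006, 0.003]
wrist_force: [0.9, 0.3, -0.3]
gripper_width: 68.5
```

Run:
```python
from h import *
tl()
go((474.5,295.8,80))
```

```text
t 33.82 p [478.  295.2 102.3] az 0.54  tiltx -12.4 tilty -5.4 mrad; outward -13.4 lateral 1.9 F [ 0.9  0.3 -0.3] w 68.5 q [-0.376  0.828 -0.443  1.843  0.573  0.614 -1.167]
t 33.82 p [478.  295.2 102.3] az 0.54 tilt 0.78 F [ 0.9  0.3 -0.3] w 68.5
delta tool mm [-3.2 -0.8 22.3]
```

>>> {"op": "servo_tool", "data": {
  "targets": [
    {"gripper": 0.2,"tx": -0.001,"ty": -0.001,"tz": 0.007,"turn": 0},
    {"gripper": 0.2,"tx": -0.001,"ty": -0.001,"tz": 0.007,"turn": 0},
    {"gripper": 0.25,"tx": -0.001,"ty": -0.001,"tz": 0.004,"turn": 0}
  ]
}}

```text
t: 34.07
position: [475.8, 299.5, 84.6]
tool_rot: [1.0, 0.005, -0.005, 0.001]
wrist_force: [-0.2, -0.1, -0.6]
gripper_width: 64.0
```

Run:
```python
from h import *
tl()
go((474.5,295.8,80))
```

```text
t 34.07 p [475.8 299.5  84.6] az 0.54  tiltx -9.1 tilty -2.8 mrad; outward -9.2 lateral 2.5 F [-0.2 -0.1 -0.6] w 64.0 q [-0.399  0.853 -0.419  1.855  0.595  0.57  -1.195]
t 34.07 p [475.8 299.5  84.6] az 0.54 tilt 0.55 F [-0.2 -0.1 -0.6] w 64.0
delta tool mm [-1.3  3.7  4.7]
```

>>> {"op": "servo_tool", "data": {
  "targets": [
    {"gripper": 0.25,"tx": -0.001,"ty": 0.003,"tz": 0.002,"turn": 0},
    {"gripper": 0.3,"tx": -0.001,"ty": 0.001,"tz": 0.001,"turn": 0}
  ]
}}

```text
t: 34.23
position: [472.6, 295.3, 79.9]
tool_rot: [1.0, 0.005, -0.006, 0.002]
wrist_force: [-0.7, -0.8, -0.1]
gripper_width: 59.6
```

Run:
```python
from h import *
tl()
go((474.5,295.8,80))
```

```text
t 34.23 p [472.6 295.3  79.9] az 0.61  tiltx -11.0 tilty -4.0 mrad; outward -11.5 lateral 2.4 F [-0.7 -0.8 -0.1] w 59.6 q [-0.4    0.856 -0.411  1.869  0.603  0.554 -1.2  ]
t 34.23 p [472.6 295.3  79.9] az 0.61 tilt 0.67 F [-0.7 -0.8 -0.1] w 59.6
delta tool mm [ 1.9 -0.5 -0.1]
```

>>> {"op": "servo_tool", "data": {
  "targets": [
    {"gripper": 0.35,"tx": 0.002,"ty": 0,"tz": 0,"turn": 0},
    {"gripper": 0.4,"tx": 0,"ty": 0,"tz": 0,"turn": 0},
    {"gripper": 0.6,"tx": 0,"ty": 0,"tz": 0,"turn": 0},
    {"gripper": 0.6,"tx": 0,"ty": 0,"tz": 0,"turn": 0}
  ],
  "grip_force": 45
}}

```text
t: 34.57
position: [473.9, 294.2, 79.7]
tool_rot: [1.0, 0.005, -0.006, 0.003]
wrist_force: [-0.2, -0.7, -2.2]
gripper_width: 46.2
```

Run:
```python
from h import *
tl()
im,d,P=wrist("w22")
```

```text
t 34.57 p [473.9 294.2  79.7] az 0.60  tiltx -12.5 tilty -5.8 mrad; outward -13.7 lateral 1.7 F [-0.2 -0.7 -2.2] w 46.2 q [-0.396  0.858 -0.413  1.866  0.602  0.559 -1.196]
t 34.57 p [473.9 294.2  79.7] az 0.60 tilt 0.79 F [-0.2 -0.7 -2.2] w 46.2
```

View pics/w22.png

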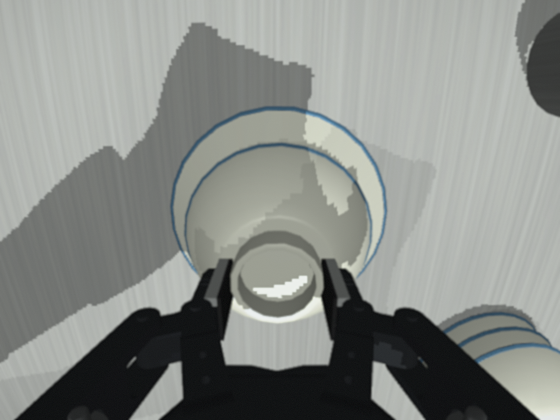

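>>> {"op": "servo_tool", "data": {
  "targets": [
    {"gripper": 0.6,"tx": 0,"ty": 0,"tz": -0.008,"turn": 0},
    {"gripper": 0.6,"tx": 0,"ty": 0,"tz": -0.02,"turn": 0},
    {"gripper": 0.6,"tx": 0,"ty": 0,"tz": -0.03,"turn": 0},
    {"gripper": 0.6,"tx": 0,"ty": 0,"tz": -0.03,"turn": 0},
    {"gripper": 0.6,"tx": 0,"ty": 0,"tz": -0.025,"turn": 0},
    {"gripper": 0.6,"tx": 0,"ty": 0,"tz": 0,"turn": 0}
  ],
  "grip_force": 60
}}

```text
t: 35.12
position: [474.0, 293.3, 196.9]
tool_rot: [1.0, 0.006, -0.009, 0.005]
wrist_force: [0.1, 0.3, -2.0]
gripper_width: 45.5
```

```bash
cat >> h.py <<'E'
RIC=((473.9,294.2,79.7),(-12.5,-5.8,0.6),(474.4,295.7,94))
E
python3 - <<'E'
from h import *
tl()
place(*RIC,(675.4,143.4),36,60)
im,d,P=wrist("w23")
E
```

```text
t 35.12 p [474.  293.3 196.9] az 0.63  tiltx -18.2 tilty -9.9 mrad; outward -20.7 lateral 1.1 F [ 0.1  0.3 -2. ] w 45.5 q [-0.317  0.696 -0.542  1.778  0.463  0.819 -1.074]
t 35.12 p [474.  293.3 196.9] az 0.63 tilt 1.19 F [ 0.1  0.3 -2. ] w 45.5
object foot now [474.5 294.8 211.2] obj tilt mrad [5.7 4.1] world delta [ 200.9 -151.4  -93.2] tool delta [200.9 152.7  91. ]
t 35.12 p [474.  293.3 196.9] az 0.63 tilt 1.19 F [ 0.1  0.3 -2. ] w 45.5
```

View pics/w23.png

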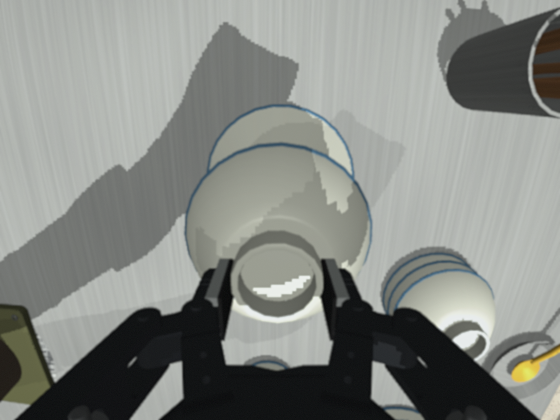

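>>> {"op": "servo_tool", "data": {
  "targets": [
    {"gripper": 0.6,"tx": 0.015,"ty": 0.012,"tz": -0.001,"turn": 0},
    {"gripper": 0.6,"tx": 0.022,"ty": 0.017,"tz": -0.001,"turn": 0},
    {"gripper": 0.6,"tx": 0.022,"ty": 0.017,"tz": -0.001,"turn": 0},
    {"gripper": 0.6,"tx": 0.022,"ty": 0.017,"tz": -0.001,"turn": 0},
    {"gripper": 0.6,"tx": 0.022,"ty": 0.017,"tz": -0.001,"turn": 0},
    {"gripper": 0.6,"tx": 0.022,"ty": 0.017,"tz": -0.001,"turn": 0},
    {"gripper": 0.6,"tx": 0.022,"ty": 0.017,"tz": -0.001,"turn": 0},
    {"gripper": 0.6,"tx": 0.022,"ty": 0.017,"tz": -0.001,"turn": 0},
    {"gripper": 0.6,"tx": 0.015,"ty": 0.01,"tz": 0,"turn": 0},
    {"gripper": 0.6,"tx": 0,"ty": 0,"tz": 0,"turn": 0}
  ],
  "grip_force": 60
}}

```text
t: 36.0
position: [658.6, 143.1, 186.6]
tool_rot: [1.0, 0.01, -0.02, 0.012]
wrist_force: [-0.1, -0.5, -2.0]
gripper_width: 45.7
```

Run:
```python
from h import *
tl()
place(*RIC,(675.4,143.4),36,60)
im,d,P=wrist("w24")
```

```text
t 36.00 p [658.6 143.1 186.6] az 1.08  tiltx -40.7 tilty -24.5 mrad; outward -44.9 lateral -15.3 F [-0.1 -0.5 -2. ] w 45.7 q [-0.025  0.87  -0.547  1.383  0.478  1.07  -0.644]
t 36.00 p [658.6 143.1 186.6] az 1.08 tilt 2.72 F [-0.1 -0.5 -2. ] w 45.7
object foot now [659.5 144.9 200.9] obj tilt mrad [28.2 18.5] world delta [ 15.9  -1.5 -82.9] tool delta [19.3 -0.2 82.2]
t 36.00 p [658.6 143.1 186.6] az 1.08 tilt 2.72 F [-0.1 -0.5 -2. ] w 45.7
```

View pics/w24.png

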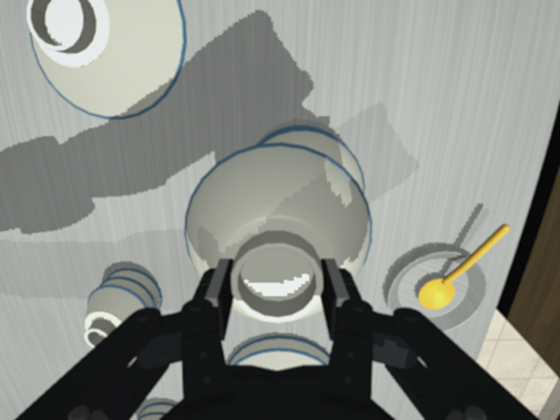

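>>> {"op": "servo_tool", "data": {
  "targets": [
    {"gripper": 0.6,"tx": 0.003,"ty": 0,"tz": -0.035,"turn": 0},
    {"gripper": 0.6,"tx": 0.003,"ty": 0,"tz": 0,"turn": 0},
    {"gripper": 0.6,"tx": 0.003,"ty": 0,"tz": 0.04,"turn": 0},
    {"gripper": 0.6,"tx": 0.003,"ty": 0,"tz": 0,"turn": 0},
    {"gripper": 0.6,"tx": 0.001,"ty": 0,"tz": -0.035,"turn": 0},
    {"gripper": 0.6,"tx": 0.001,"ty": 0,"tz": 0,"turn": 0},
    {"gripper": 0.6,"tx": 0.001,"ty": 0,"tz": 0.04,"turn": 0},
    {"gripper": 0.6,"tx": 0,"ty": 0,"tz": 0,"turn": 0}
  ],
  "grip_force": 60
}}

```text
t: 36.72
position: [663.3, 150.9, 173.7]
tool_rot: [0.999, 0.016, -0.028, 0.011]
wrist_force: [-2.2, -1.1, -3.9]
gripper_width: 45.7
```

Run:
```python
from h import *
tl()
place(*RIC,(675.4,143.4),36,60)
```

```text
t 36.72 p [663.3 150.9 173.7] az 1.77  tiltx -55.7 tilty -23.7 mrad; outward -59.6 lateral -10.7 F [-2.2 -1.1 -3.9] w 45.7 q [-0.037  0.901 -0.547  1.353  0.479  1.083 -0.634]
t 36.72 p [663.3 150.9 173.7] az 1.77 tilt 3.47 F [-2.2 -1.1 -3.9] w 45.7
object foot now [664.4 152.7 187.9] obj tilt mrad [43.4 17.6] world delta [ 11.   -9.3 -69.9] tool delta [14.6  8.1 69.4]
```

>>> {"op": "servo_tool", "data": {
  "targets": [
    {"gripper": 0.6,"tx": 0.003,"ty": 0.001,"tz": -0.01,"turn": 0},
    {"gripper": 0.6,"tx": 0.003,"ty": 0.001,"tz": -0.01,"turn": 0},
    {"gripper": 0.6,"tx": 0.003,"ty": 0.001,"tz": -0.01,"turn": 0},
    {"gripper": 0.6,"tx": 0.003,"ty": 0.001,"tz": -0.01,"turn": 0},
    {"gripper": 0.6,"tx": 0.001,"ty": 0.001,"tz": 0,"turn": 0}
  ],
  "grip_force": 60
}}

```text
t: 37.13
position: [679.1, 152.0, 224.6]
tool_rot: [0.999, 0.019, -0.027, 0.009]
wrist_force: [0.4, -0.0, -2.4]
gripper_width: 45.6
```

Run:
```python
from h import *
tl()
```

```text
t 37.13 p [679.1 152.  224.6] az 2.12  tiltx -53.8 tilty -19.4 mrad; outward -56.8 lateral -7.2 F [ 0.4 -0.  -2.4] w 45.6 q [-0.036  0.872 -0.566  1.247  0.45   1.205 -0.583]
```

>>> {"op": "servo_tool", "data": {
  "targets": [
    {"gripper": 0.6,"tx": 0,"ty": 0.001,"tz": 0.01,"turn": 0},
    {"gripper": 0.6,"tx": 0,"ty": 0.001,"tz": 0.01,"turn": 0},
    {"gripper": 0.6,"tx": 0,"ty": 0.001,"tz": 0.01,"turn": 0},
    {"gripper": 0.6,"tx": 0,"ty": 0.001,"tz": 0.01,"turn": 0}
  ],
  "grip_force": 60
}}

```text
t: 37.47
position: [679.1, 149.1, 188.1]
tool_rot: [1.0, 0.019, -0.023, 0.007]
wrist_force: [-0.9, -0.2, -0.9]
gripper_width: 45.8
```

Run:
```python
from h import *
tl()
place(*RIC,(675.4,143.4),36,60)
```

```text
t 37.47 p [679.1 149.1 188.1] az 2.16  tiltx -45.3 tilty -15.6 mrad; outward -47.6 lateral -5.6 F [-0.9 -0.2 -0.9] w 45.8 q [-0.03   0.902 -0.556  1.299  0.473  1.121 -0.601]
t 37.47 p [679.1 149.1 188.1] az 2.16 tilt 2.75 F [-0.9 -0.2 -0.9] w 45.8
object foot now [680.1 150.7 202.4] obj tilt mrad [33.   9.5] world delta [ -4.7  -7.3 -84.4] tool delta [-1.   6.  84.6]
```

>>> {"op": "servo_tool", "data": {
  "targets": [
    {"gripper": 0.6,"tx": 0,"ty": 0.001,"tz": 0.005,"turn": 0},
    {"gripper": 0.6,"tx": 0,"ty": 0.001,"tz": 0.005,"turn": 0},
    {"gripper": 0.6,"tx": 0,"ty": 0.001,"tz": 0.005,"turn": 0},
    {"gripper": 0.6,"tx": 0,"ty": 0.001,"tz": 0.005,"turn": 0},
    {"gripper": 0.6,"tx": 0,"ty": 0.001,"tz": 0.005,"turn": 0}
  ],
  "grip_force": 60
}}

```text
t: 37.88
position: [674.4, 141.4, 155.1]
tool_rot: [0.999, 0.019, -0.028, 0.009]
wrist_force: [0.6, -0.3, -2.2]
gripper_width: 45.4
```

Run:
```python
from h import *
tl()
place(*RIC,(675.4,143.4),36,60)
```

```text
t 37.88 p [674.4 141.4 155.1] az 2.20  tiltx -55.1 tilty -19.1 mrad; outward -57.9 lateral -7.4 F [ 0.6 -0.3 -2.2] w 45.4 q [-0.023  0.933 -0.545  1.338  0.492  1.066 -0.611]
t 37.88 p [674.4 141.4 155.1] az 2.20 tilt 3.34 F [ 0.6 -0.3 -2.2] w 45.4
object foot now [675.5 143.1 169.3] obj tilt mrad [42.8 13. ] world delta [ -0.1   0.3 -51.3] tool delta [ 2.8 -1.2 51.2]
```

>>> {"op": "servo_tool", "data": {
  "targets": [
    {"gripper": 0.6,"tx": 0.001,"ty": 0,"tz": -0.015,"turn": 0},
    {"gripper": 0.6,"tx": 0.001,"ty": 0,"tz": -0.015,"turn": 0},
    {"gripper": 0.6,"tx": 0.001,"ty": 0,"tz": -0.015,"turn": 0},
    {"gripper": 0.6,"tx": 0.001,"ty": 0,"tz": -0.015,"turn": 0},
    {"gripper": 0.6,"tx": 0,"ty": 0,"tz": 0,"turn": 0}
  ],
  "grip_force": 60
}}

```text
t: 38.3
position: [680.2, 140.9, 211.7]
tool_rot: [0.999, 0.019, -0.031, 0.01]
wrist_force: [0.5, -0.2, -0.9]
gripper_width: 45.4
```

Run:
```python
from h import *
tl()
```

```text
t 38.30 p [680.2 140.9 211.7] az 2.19  tiltx -62.3 tilty -21.8 mrad; outward -65.4 lateral -8.7 F [ 0.5 -0.2 -0.9] w 45.4 q [-0.021  0.887 -0.563  1.256  0.455  1.193 -0.571]
```

>>> {"op": "servo_tool", "data": {
  "targets": [
    {"gripper": 0.6,"tx": 0,"ty": 0,"tz": 0.015,"turn": 0},
    {"gripper": 0.6,"tx": 0,"ty": 0,"tz": 0.015,"turn": 0},
    {"gripper": 0.6,"tx": 0,"ty": 0,"tz": 0.015,"turn": 0},
    {"gripper": 0.6,"tx": 0,"ty": 0,"tz": 0.015,"turn": 0}
  ],
  "grip_force": 60
}}

```text
t: 38.63
position: [679.8, 140.9, 152.9]
tool_rot: [0.999, 0.019, -0.026, 0.008]
wrist_force: [0.0, 0.1, -1.7]
gripper_width: 45.4
```

Run:
```python
from h import *
tl()
place(*RIC,(675.4,143.4),36,60)
```

```text
t 38.63 p [679.8 140.9 152.9] az 2.14  tiltx -51.6 tilty -17.9 mrad; outward -54.1 lateral -7.1 F [ 0.   0.1 -1.7] w 45.4 q [-0.023  0.941 -0.543  1.325  0.494  1.067 -0.607]
t 38.63 p [679.8 140.9 152.9] az 2.14 tilt 3.13 F [ 0.   0.1 -1.7] w 45.4
object foot now [680.8 142.6 167.2] obj tilt mrad [39.3 11.8] world delta [ -5.4   0.8 -49.2] tool delta [-2.8 -1.8 49.4]
```

>>> {"op": "servo_tool", "data": {
  "targets": [
    {"gripper": 0.6,"tx": 0,"ty": 0,"tz": -0.01,"turn": 0},
    {"gripper": 0.6,"tx": 0,"ty": 0,"tz": -0.01,"turn": 0},
    {"gripper": 0.6,"tx": 0,"ty": 0,"tz": -0.01,"turn": 0},
    {"gripper": 0.6,"tx": 0,"ty": 0,"tz": -0.008,"turn": 0},
    {"gripper": 0.6,"tx": 0,"ty": 0,"tz": -0.004,"turn": 0}
  ],
  "grip_force": 60
}}

```text
t: 39.05
position: [679.6, 140.7, 194.5]
tool_rot: [0.999, 0.019, -0.03, 0.01]
wrist_force: [-0.4, 0.5, -1.2]
gripper_width: 45.3
```

Run:
```python
from h import *
tl()
```

```text
t 39.05 p [679.6 140.7 194.5] az 2.18  tiltx -59.2 tilty -20.2 mrad; outward -62.0 lateral -7.8 F [-0.4  0.5 -1.2] w 45.3 q [-0.021  0.901 -0.558  1.28   0.466  1.154 -0.581]
```

>>> {"op": "servo_tool", "data": {
  "targets": [
    {"gripper": 0.6,"tx": 0,"ty": 0,"tz": 0.04,"turn": 0}
  ],
  "grip_force": 60
}}

```text
t: 39.13
position: [684.8, 143.6, 165.4]
tool_rot: [1.0, 0.018, -0.019, 0.006]
wrist_force: [2.7, 0.7, -0.5]
gripper_width: 45.8
```

Run:
```python
from h import *
tl()
```

```text
t 39.13 p [684.8 143.6 165.4] az 2.07  tiltx -38.5 tilty -12.0 mrad; outward -40.2 lateral -3.8 F [ 2.7  0.7 -0.5] w 45.8 q [-0.022  0.928 -0.549  1.311  0.49   1.078 -0.603]
```

>>> {"op": "servo_tool", "data": {
  "targets": [
    {"gripper": 0.6,"tx": 0,"ty": 0,"tz": -0.004,"turn": 0}
  ],
  "grip_force": 60
}}

```text
t: 39.22
position: [680.3, 141.1, 162.8]
tool_rot: [0.999, 0.019, -0.026, 0.008]
wrist_force: [-2.3, -2.5, -5.4]
gripper_width: 45.7
```

Run:
```python
from h import *
tl()
place(*RIC,(675.4,143.4),36,60)
```

```text
t 39.22 p [680.3 141.1 162.8] az 2.11  tiltx -51.0 tilty -17.4 mrad; outward -53.5 lateral -6.7 F [-2.3 -2.5 -5.4] w 45.7 q [-0.022  0.93  -0.546  1.316  0.487  1.085 -0.601]
t 39.22 p [680.3 141.1 162.8] az 2.11 tilt 3.09 F [-2.3 -2.5 -5.4] w 45.7
object foot now [681.4 142.7 177.1] obj tilt mrad [38.7 11.3] world delta [ -6.    0.7 -59.1] tool delta [-2.9 -1.8 59.3]
```

>>> {"op": "servo_tool", "data": {
  "targets": [
    {"gripper": 0.6,"tx": 0,"ty": 0,"tz": -0.035,"turn": 0},
    {"gripper": 0.6,"tx": 0,"ty": 0,"tz": 0,"turn": 0},
    {"gripper": 0.6,"tx": 0,"ty": 0,"tz": 0.035,"turn": 0},
    {"gripper": 0.6,"tx": 0,"ty": 0,"tz": -0.035,"turn": 0},
    {"gripper": 0.6,"tx": 0,"ty": 0,"tz": 0,"turn": 0}
  ],
  "grip_force": 60
}}

```text
t: 39.63
position: [685.9, 144.5, 202.2]
tool_rot: [1.0, 0.018, -0.022, 0.005]
wrist_force: [2.5, 1.9, 2.5]
gripper_width: 45.8
```

Run:
```python
from h import *
tl()
place(*RIC,(675.4,143.4),36,60)
```

```text
t 39.63 p [685.9 144.5 202.2] az 2.07  tiltx -43.8 tilty -10.2 mrad; outward -45.0 lateral -1.0 F [2.5 1.9 2.5] w 45.8 q [-0.02   0.895 -0.563  1.267  0.464  1.154 -0.58 ]
t 39.63 p [685.9 144.5 202.2] az 2.07 tilt 2.58 F [2.5 1.9 2.5] w 45.8
object foot now [686.8 146.1 216.4] obj tilt mrad [31.5  4.1] world delta [-11.4  -2.7 -98.4] tool delta [-7.1  1.4 98.9]
```

>>> {"op": "servo_tool", "data": {
  "targets": [
    {"gripper": 0.6,"tx": -0.002,"ty": 0,"tz": 0.04,"turn": 0},
    {"gripper": 0.6,"tx": -0.002,"ty": 0,"tz": -0.03,"turn": 0},
    {"gripper": 0.6,"tx": 0,"ty": 0,"tz": 0,"turn": 0},
    {"gripper": 0.6,"tx": -0.002,"ty": 0,"tz": 0.04,"turn": 0},
    {"gripper": 0.6,"tx": -0.002,"ty": 0,"tz": -0.03,"turn": 0},
    {"gripper": 0.6,"tx": 0,"ty": 0,"tz": 0,"turn": 0},
    {"gripper": 0.6,"tx": -0.002,"ty": 0,"tz": 0.04,"turn": 0},
    {"gripper": 0.6,"tx": -0.002,"ty": 0,"tz": -0.03,"turn": 0},
    {"gripper": 0.6,"tx": 0,"ty": 0,"tz": 0,"turn": 0}
  ],
  "grip_force": 60
}}

```text
t: 40.38
position: [678.6, 150.0, 167.7]
tool_rot: [1.0, 0.016, -0.025, -0.003]
wrist_force: [2.1, 0.9, 2.2]
gripper_width: 45.4
```

Run:
```python
from h import *
tl()
place(*RIC,(675.4,143.4),36,60)
```

```text
t 40.38 p [678.6 150.  167.7] az 1.85  tiltx -50.0 tilty 4.3 mrad; outward -47.9 lateral 15.0 F [2.1 0.9 2.2] w 45.4 q [-0.019  0.925 -0.56   1.318  0.475  1.08  -0.606]
t 40.38 p [678.6 150.  167.7] az 1.85 tilt 2.88 F [2.1 0.9 2.2] w 45.4
object foot now [679.6 151.4 182. ] obj tilt mrad [ 37.6 -10.4] world delta [ -4.2  -8.  -64. ] tool delta [-1.2  8.2 64.1]
```

>>> {"op": "servo_tool", "data": {
  "targets": [
    {"gripper": 0.6,"tx": 0,"ty": 0.002,"tz": -0.03,"turn": 0}
  ]
}}

```text
t: 40.47
position: [675.9, 146.5, 191.9]
tool_rot: [0.999, 0.017, -0.032, -0.001]
wrist_force: [-1.4, -1.8, -4.7]
gripper_width: 45.5
```

Run:
```python
from h import *
tl(); camera("wrist"); tl(); camera("wrist"); tl()
```

```text
t 40.47 p [675.9 146.5 191.9] az 1.94  tiltx -63.4 tilty -0.0 mrad; outward -62.0 lateral 13.4 F [-1.4 -1.8 -4.7] w 45.5 q [-0.014  0.902 -0.568  1.291  0.455  1.139 -0.585]
 t 40.52 p [683.5 149.  205.4] az 1.78  tiltx -41.6 tilty 7.9 mrad; outward -39.0 lateral 16.6 F [3.6 0.1 5.8] w 45.5 q [-0.013  0.889 -0.573  1.276  0.454  1.143 -0.584]
 t 40.57 p [685.4 150.1 206.3] az 1.75  tiltx -35.4 tilty 10.3 mrad; outward -32.3 lateral 17.6 F [1.4 0.4 1.6] w 45.4 q [-0.014  0.888 -0.573  1.276  0.455  1.138 -0.585]
```

>>> {"op": "servo_tool", "data": {
  "targets": [
    {"gripper": 0.6,"tx": 0,"ty": 0.002,"tz": 0.04,"turn": 0},
    {"gripper": 0.6,"tx": 0,"ty": 0,"tz": -0.03,"turn": 0}
  ]
}}

```text
t: 40.73
position: [684.7, 148.3, 191.6]
tool_rot: [1.0, 0.015, -0.019, -0.006]
wrist_force: [-2.2, -2.1, -7.9]
gripper_width: 45.4
```

Run:
```python
from h import *
tl(); camera("wrist"); tl(); camera("wrist"); tl()
```

```text
t 40.73 p [684.7 148.3 191.6] az 1.73  tiltx -37.9 tilty 11.2 mrad; outward -34.7 lateral 19.0 F [-2.2 -2.1 -7.9] w 45.4 q [-0.012  0.902 -0.567  1.291  0.461  1.112 -0.589]
 t 40.78 p [692.6 151.8 208.7] az 1.60  tiltx -13.4 tilty 20.0 mrad; outward -8.8 lateral 22.4 F [2.2 0.7 5. ] w 45.1 q [-0.011  0.884 -0.574  1.275  0.459  1.118 -0.587]
 t 40.83 p [695.5 153.7 212.5] az 1.58  tiltx -3.1 tilty 24.0 mrad; outward 2.1 lateral 24.2 F [0.9 1.5 0.6] w 45.2 q [-0.011  0.88  -0.576  1.272  0.46   1.114 -0.588]
```

Run:
```python
from h import *
place(*RIC,(675.4,143.4),36,60)
```

```text
t 40.83 p [695.5 153.7 212.5] az 1.58 tilt 1.39 F [0.9 1.5 0.6] w 45.2
object foot now [695.8 154.8 226.8] obj tilt mrad [ -9.3 -30. ] world delta [ -20.4  -11.4 -108.8] tool delta [-20.5  13.5 108.6]
```

>>> {"op": "servo_tool", "data": {
  "targets": [
    {"gripper": 0.6,"tx": -0.004,"ty": 0.03,"tz": 0,"turn": 0},
    {"gripper": 0.6,"tx": -0.004,"ty": -0.025,"tz": 0,"turn": 0}
  ]
}}

```text
t: 41.0
position: [694.4, 141.3, 220.3]
tool_rot: [1.0, 0.009, 0.007, -0.01]
wrist_force: [1.9, -6.2, -3.0]
gripper_width: 45.6
```

Run:
```python
from h import *
tl(); camera("wrist"); tl(); camera("wrist"); tl()
place(*RIC,(675.4,143.4),36,60)
```

```text
t 41.00 p [694.4 141.3 220.3] az 1.03  tiltx 14.0 tilty 20.5 mrad; outward 17.8 lateral 17.2 F [ 1.9 -6.2 -3. ] w 45.6 q [ 0.005  0.858 -0.571  1.298  0.462  1.096 -0.59 ]
 t 41.05 p [690.6 160.8 222.8] az 1.90  tiltx 13.5 tilty 39.8 mrad; outward 22.2 lateral 35.8 F [-1.4  8.4 -0.1] w 45.5 q [-0.008  0.857 -0.586  1.298  0.455  1.092 -0.593]
 t 41.10 p [689.  164.8 223. ] az 2.30  tiltx 11.6 tilty 43.8 mrad; outward 21.5 lateral 39.9 F [-0.9  3.3 -1.9] w 45.4 q [-0.01   0.857 -0.59   1.299  0.453  1.091 -0.591]
t 41.10 p [689.  164.8 223. ] az 2.30 tilt 2.60 F [-0.9  3.3 -1.9] w 45.4
object foot now [689.1 165.6 237.4] obj tilt mrad [-24. -50.] world delta [ -13.7  -22.2 -119.4] tool delta [-16.2  26.8 118.1]
```

>>> {"op": "servo_tool", "data": {
  "targets": [
    {"gripper": 0.6,"tx": -0.004,"ty": -0.025,"tz": 0,"turn": 0},
    {"gripper": 0.6,"tx": -0.004,"ty": 0.035,"tz": 0,"turn": 0}
  ]
}}

```text
t: 41.27
position: [680.8, 172.1, 231.3]
tool_rot: [0.999, 0.028, 0.012, -0.03]
wrist_force: [-1.4, 6.7, 0.0]
gripper_width: 45.5
```

Run:
```python
from h import *
tl(); camera("wrist"); camera("wrist"); tl()
place(*RIC,(675.4,143.4),36,60)
```

```text
t 41.27 p [680.8 172.1 231.3] az 3.22  tiltx 22.5 tilty 61.4 mrad; outward 36.9 lateral 54.0 F [-1.4  6.7  0. ] w 45.5 q [-0.003  0.836 -0.607  1.331  0.449  1.068 -0.589]
 t 41.37 p [686.  145.  229.1] az 1.80  tiltx 25.0 tilty 34.5 mrad; outward 31.6 lateral 28.6 F [ 0.3 -2.4 -2.4] w 45.7 q [ 0.015  0.834 -0.585  1.332  0.458  1.074 -0.587]
t 41.37 p [686.  145.  229.1] az 1.80 tilt 2.44 F [ 0.3 -2.4 -2.4] w 45.7
object foot now [685.9 145.9 243.5] obj tilt mrad [-37.4 -40.6] world delta [ -10.5   -2.5 -125.5] tool delta [-13.9   6.4 125. ]
```

>>> {"op": "servo_tool", "data": {
  "targets": [
    {"gripper": 0.6,"tx": -0.004,"ty": -0.025,"tz": 0,"turn": 0},
    {"gripper": 0.6,"tx": -0.004,"ty": 0.035,"tz": 0,"turn": 0}
  ]
}}

```text
t: 41.53
position: [679.2, 148.6, 236.5]
tool_rot: [0.999, 0.021, 0.019, -0.023]
wrist_force: [-0.9, 6.5, -0.4]
gripper_width: 45.6
```

Run:
```python
from h import *
tl(); camera("wrist"); camera("wrist"); tl()
place(*RIC,(675.4,143.4),36,60)
```

```text
t 41.53 p [679.2 148.6 236.5] az 2.37  tiltx 36.7 tilty 46.4 mrad; outward 45.8 lateral 37.5 F [-0.9  6.5 -0.4] w 45.6 q [ 0.023  0.814 -0.598  1.361  0.457  1.053 -0.589]
 t 41.63 p [683.2 124.  234.7] az 1.09  tiltx 38.2 tilty 21.7 mrad; outward 41.5 lateral 14.6 F [ 1.  -2.7 -1.5] w 45.7 q [ 0.039  0.812 -0.579  1.362  0.466  1.058 -0.587]
t 41.63 p [683.2 124.  234.7] az 1.09 tilt 2.52 F [ 1.  -2.7 -1.5] w 45.7
object foot now [683.  125.1 249. ] obj tilt mrad [-50.6 -27.6] world delta [  -7.6   18.3 -131. ] tool delta [-12.3 -15.7 131. ]
```

>>> {"op": "servo_tool", "data": {
  "targets": [
    {"gripper": 0.6,"tx": 0,"ty": -0.03,"tz": -0.03,"turn": 0},
    {"gripper": 0.6,"tx": 0,"ty": 0.01,"tz": 0.04,"turn": 0}
  ]
}}

```text
t: 41.8
position: [688.7, 149.7, 244.6]
tool_rot: [0.999, 0.008, 0.03, -0.014]
wrist_force: [1.6, 6.6, 1.9]
gripper_width: 45.2
```

Run:
```python
from h import *
tl(); camera("wrist"); camera("wrist"); tl()
place(*RIC,(675.4,143.4),36,60)
```

```text
t 41.80 p [688.7 149.7 244.6] az 0.91  tiltx 59.9 tilty 29.2 mrad; outward 64.7 lateral 15.8 F [1.6 6.6 1.9] w 45.2 q [ 0.004  0.807 -0.581  1.341  0.468  1.06  -0.619]
 t 41.90 p [681.5 133.4 227.6] az 0.55  tiltx 32.2 tilty 5.4 mrad; outward 32.7 lateral -0.9 F [-1.4 -2.7 -4.6] w 45.5 q [ 0.01   0.821 -0.564  1.36   0.474  1.061 -0.618]
t 41.90 p [681.5 133.4 227.6] az 0.55 tilt 1.87 F [-1.4 -2.7 -4.6] w 45.5
object foot now [681.3 134.8 241.9] obj tilt mrad [-44.7 -11.2] world delta [  -5.9    8.6 -123.9] tool delta [ -9.9  -8.1 123.7]
```

>>> {"op": "servo_tool", "data": {
  "targets": [
    {"gripper": 0.6,"tx": -0.001,"ty": -0.001,"tz": 0.007,"turn": 0},
    {"gripper": 0.6,"tx": -0.001,"ty": -0.001,"tz": 0.007,"turn": 0},
    {"gripper": 0.6,"tx": -0.001,"ty": -0.001,"tz": 0.007,"turn": 0},
    {"gripper": 0.6,"tx": -0.001,"ty": -0.001,"tz": 0.007,"turn": 0},
    {"gripper": 0.6,"tx": -0.001,"ty": -0.001,"tz": 0.007,"turn": 0},
    {"gripper": 0.6,"tx": 0,"ty": -0.001,"tz": 0.007,"turn": 0}
  ]
}}

```text
t: 42.4
position: [680.9, 143.0, 191.8]
tool_rot: [1.0, 0.005, 0.023, -0.005]
wrist_force: [-0.0, 0.3, -2.1]
gripper_width: 45.6
```

Run:
```python
from h import *
tl();
place(*RIC,(675.4,143.4),36,60)
```

```text
t 42.40 p [680.9 143.  191.8] az 0.58  tiltx 46.1 tilty 10.6 mrad; outward 47.3 lateral 0.9 F [-0.   0.3 -2.1] w 45.6 q [-0.006  0.852 -0.548  1.41   0.504  0.971 -0.66 ]
t 42.40 p [680.9 143.  191.8] az 0.58 tilt 2.71 F [-0.   0.3 -2.1] w 45.6
object foot now [680.6 144.2 206.1] obj tilt mrad [-58.6 -16.4] world delta [ -5.2  -0.8 -88.1] tool delta [-9.3  1.7 87.7]
```

>>> {"op": "servo_tool", "data": {
  "targets": [
    {"gripper": 0.6,"tx": 0,"ty": 0,"tz": -0.035,"turn": 0},
    {"gripper": 0.6,"tx": 0,"ty": 0,"tz": 0.035,"turn": 0},
    {"gripper": 0.6,"tx": 0,"ty": 0,"tz": -0.035,"turn": 0},
    {"gripper": 0.6,"tx": 0,"ty": 0,"tz": 0.035,"turn": 0}
  ]
}}

```text
t: 42.73
position: [679.7, 145.8, 189.7]
tool_rot: [1.0, 0.006, 0.011, -0.007]
wrist_force: [3.6, 2.3, 2.4]
gripper_width: 45.9
```

Run:
```python
from h import *
tl(); camera("wrist"); camera("wrist"); tl()
place(*RIC,(675.4,143.4),36,60)
```

```text
t 42.73 p [679.7 145.8 189.7] az 0.64  tiltx 22.2 tilty 13.6 mrad; outward 24.6 lateral 8.6 F [3.6 2.3 2.4] w 45.9 q [-0.006  0.866 -0.557  1.387  0.493  1.002 -0.648]
 t 42.83 p [671.7 141.  178.8] az 0.73  tiltx 1.3 tilty 3.1 mrad; outward 1.9 lateral 2.8 F [-1.6 -0.8 -2.8] w 45.3 q [-0.007  0.875 -0.55   1.401  0.493  1.002 -0.649]
t 42.83 p [671.7 141.  178.8] az 0.73 tilt 0.19 F [-1.6 -0.8 -2.8] w 45.3
object foot now [672.  142.4 193.1] obj tilt mrad [-13.8  -8.9] world delta [  3.4   1.  -75.1] tool delta [ 3.3 -0.7 75.1]
```

>>> {"op": "servo_tool", "data": {
  "targets": [
    {"gripper": 0.6,"tx": 0.001,"ty": 0,"tz": 0.01,"turn": 0},
    {"gripper": 0.6,"tx": 0.001,"ty": 0,"tz": 0.012,"turn": 0},
    {"gripper": 0.6,"tx": 0.001,"ty": 0,"tz": 0.012,"turn": 0},
    {"gripper": 0.6,"tx": 0,"ty": 0,"tz": 0.006,"turn": 0}
  ]
}}

```text
t: 43.17
position: [677.0, 142.2, 139.1]
tool_rot: [1.0, 0.006, 0.004, -0.002]
wrist_force: [-0.8, -1.1, -2.0]
gripper_width: 45.4
```

Run:
```python
from h import *
tl(); 
im,d,P=wrist("w25")
place(*RIC,(675.4,143.4),36,60)
```

```text
t 43.17 p [677.  142.2 139.1] az 0.73  tiltx 8.1 tilty 4.7 mrad; outward 8.9 lateral 3.0 F [-0.8 -1.1 -2. ] w 45.4 q [-0.016  0.923 -0.529  1.42   0.524  0.93  -0.671]
t 43.17 p [677.  142.2 139.1] az 0.73 tilt 0.54 F [-0.8 -1.1 -2. ] w 45.4
t 43.22 p [676.5 142.  138.4] az 0.73 tilt 0.46 F [-0.8 -0.7 -2.3] w 45.7
object foot now [676.7 143.4 152.7] obj tilt mrad [-19.2 -10.2] world delta [ -1.3   0.  -34.7] tool delta [-1.5  0.1 34.7]
```

View pics/w25.png

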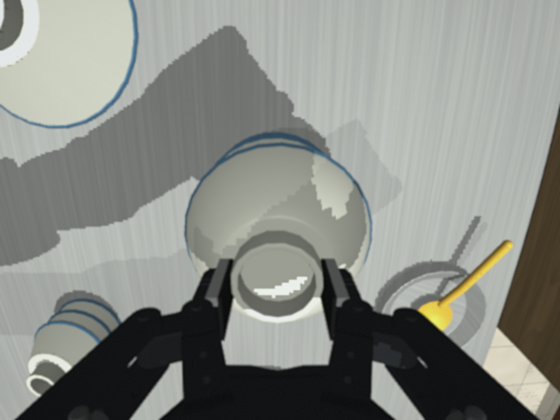

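>>> {"op": "servo_tool", "data": {
  "targets": [
    {"gripper": 0.6,"tx": -0.001,"ty": 0,"tz": 0.008,"turn": 0},
    {"gripper": 0.6,"tx": -0.001,"ty": 0,"tz": 0.008,"turn": 0},
    {"gripper": 0.6,"tx": 0,"ty": 0,"tz": 0.005,"turn": 0}
  ]
}}

```text
t: 43.47
position: [675.9, 142.7, 118.3]
tool_rot: [1.0, 0.006, 0.006, -0.003]
wrist_force: [-0.0, 0.3, -2.3]
gripper_width: 45.2
```

Run:
```python
from h import *
camera("wrist")
place(*RIC,(675.4,143.4),36,60)
```

```text
t 43.52 p [675.3 142.5 117.3] az 0.74 tilt 0.64 F [ 0.9 -0.1 -2.1] w 45.3
object foot now [675.5 143.8 131.6] obj tilt mrad [-22.4 -10.9] world delta [ -0.1  -0.4 -13.6] tool delta [-0.3  0.5 13.6]
```

>>> {"op": "servo_tool", "data": {
  "targets": [
    {"gripper": 0.6,"tx": 0,"ty": 0,"tz": 0.005,"turn": 0},
    {"gripper": 0.6,"tx": 0,"ty": 0,"tz": 0.003,"turn": 0}
  ]
}}

```text
t: 43.68
position: [675.8, 142.7, 109.3]
tool_rot: [1.0, 0.006, 0.006, -0.003]
wrist_force: [0.4, -0.3, -2.4]
gripper_width: 45.3
```

Run:
```python
from h import *
camera("wrist")
place(*RIC,(675.4,143.4),36,60)
```

```text
t 43.73 p [675.7 142.6 109. ] az 0.73 tilt 0.69 F [-0.7  0.5 -2.5] w 45.5
object foot now [675.9 144.  123.3] obj tilt mrad [-23.3 -11.1] world delta [-0.5 -0.6 -5.3] tool delta [-0.6  0.6  5.3]
```

>>> {"op": "servo_tool", "data": {
  "targets": [
    {"gripper": 0.6,"tx": -0.0005,"ty": 0.0005,"tz": 0.003,"turn": 0}
  ]
}}

```text
t: 43.82
position: [675.9, 142.6, 106.4]
tool_rot: [1.0, 0.006, 0.006, -0.003]
wrist_force: [0.7, 0.2, -1.6]
gripper_width: 45.6
```

Run:
```python
from h import *
place(*RIC,(675.4,143.4),36,60)
```

```text
t 43.82 p [675.9 142.6 106.4] az 0.73 tilt 0.78 F [ 0.7  0.2 -1.6] w 45.6
object foot now [676.  143.9 120.7] obj tilt mrad [-24.7 -11.9] world delta [-0.6 -0.5 -2.7] tool delta [-0.7  0.5  2.7]
```

>>> {"op": "servo_tool", "data": {
  "targets": [
    {"gripper": 0.6,"tx": 0,"ty": 0.0005,"tz": 0.0015,"turn": 0}
  ]
}}

```text
t: 43.9
position: [675.7, 142.0, 104.5]
tool_rot: [1.0, 0.006, 0.006, -0.003]
wrist_force: [-0.9, 0.3, -1.8]
gripper_width: 45.7
```

Run:
```python
from h import *
place(*RIC,(675.4,143.4),36,60)
```

```text
t 43.90 p [675.7 142.  104.5] az 0.74 tilt 0.75 F [-0.9  0.3 -1.8] w 45.7
object foot now [675.8 143.3 118.8] obj tilt mrad [-24.2 -11.7] world delta [-0.4  0.1 -0.8] tool delta [-0.4 -0.1  0.8]
```

>>> {"op": "servo_tool", "data": {
  "targets": [
    {"gripper": 0.6,"tx": 0,"ty": 0,"tz": 0.001,"turn": 0}
  ]
}}

```text
t: 43.98
position: [675.8, 142.1, 104.2]
tool_rot: [1.0, 0.006, 0.006, -0.003]
wrist_force: [-2.7, -1.8, 10.3]
gripper_width: 45.4
```

Run:
```python
from h import *
place(*RIC,(675.4,143.4),36,60)
```

```text
t 43.98 p [675.8 142.1 104.2] az 0.73 tilt 0.77 F [-2.7 -1.8 10.3] w 45.4
object foot now [675.9 143.4 118.5] obj tilt mrad [-24.5 -11.8] world delta [-0.5 -0.  -0.5] tool delta [-0.5  0.   0.5]
```

Contact at the expected height. Releasing.

>>> {"op": "servo_tool", "data": {
  "targets": [
    {"gripper": 0.4,"tx": 0,"ty": 0,"tz": 0,"turn": 0},
    {"gripper": 0.3,"tx": 0,"ty": 0,"tz": 0,"turn": 0},
    {"gripper": 0.2,"tx": 0,"ty": 0,"tz": -0.001,"turn": 0}
  ],
  "grip_force": 40
}}

```text
t: 44.23
position: [676.8, 142.4, 106.3]
tool_rot: [1.0, 0.006, 0.007, -0.003]
wrist_force: [0.8, -0.2, -0.4]
gripper_width: 67.9
```

Run:
```python
from h import *
tl()
```

```text
t 44.23 p [676.8 142.4 106.3] az 0.71  tiltx 14.6 tilty 6.9 mrad; outward 15.7 lateral 3.7 F [ 0.8 -0.2 -0.4] w 67.9 q [-0.023  0.959 -0.51   1.448  0.552  0.863 -0.696]
```

>>> {"op": "servo_tool", "data": {
  "targets": [
    {"gripper": 0.15,"tx": 0,"ty": 0,"tz": -0.01,"turn": 0},
    {"gripper": 0.15,"tx": 0,"ty": 0,"tz": -0.025,"turn": 0},
    {"gripper": 0.15,"tx": 0,"ty": 0,"tz": -0.03,"turn": 0},
    {"gripper": 0.15,"tx": 0,"ty": 0,"tz": -0.02,"turn": 0}
  ]
}}

```text
t: 44.57
position: [672.9, 140.8, 191.0]
tool_rot: [1.0, 0.007, 0.003, -0.002]
wrist_force: [0.5, -0.5, 0.5]
gripper_width: 72.4
```

Run:
```python
from h import *
tl()
im,d,P=wrist("w26"); W=cloud("wrist",d,P)
footfit(W,(675,143),118,24)
tl();go((477,294,200))
```

```text
t 44.57 p [672.9 140.8 191. ] az 0.77  tiltx 5.9 tilty 4.3 mrad; outward 6.6 lateral 3.0 F [ 0.5 -0.5  0.5] w 72.4 q [-0.003  0.861 -0.556  1.391  0.487  1.019 -0.642]
t 44.57 p [672.9 140.8 191. ] az 0.77 tilt 0.42 F [ 0.5 -0.5  0.5] w 72.4
   foot n 977 z 118.0 mec [675.8 143.8  23.6] mean [675.7 144.8]
 t 44.62 p [675.1 141.8 195.3] az 0.73  tiltx 12.4 tilty 6.6 mrad; outward 13.5 lateral 3.9 F [1.1 0.4 2.9] w 72.8 q [-0.003  0.857 -0.558  1.387  0.487  1.021 -0.642]
t 44.62 p [675.1 141.8 195.3] az 0.73 tilt 0.81 F [1.1 0.4 2.9] w 72.8
delta tool mm [-196.1 -154.8   -6.1]
```

View pics/w26.png

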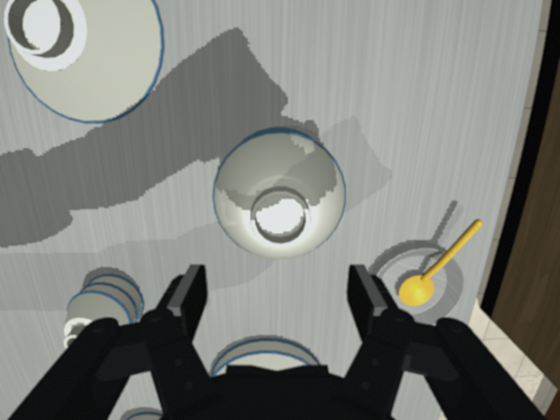

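>>> {"op": "servo_tool", "data": {
  "targets": [
    {"gripper": 0.15,"tx": -0.02,"ty": -0.016,"tz": 0,"turn": 0},
    {"gripper": 0.15,"tx": -0.022,"ty": -0.018,"tz": 0,"turn": 0},
    {"gripper": 0.15,"tx": -0.022,"ty": -0.018,"tz": 0,"turn": 0},
    {"gripper": 0.15,"tx": -0.022,"ty": -0.018,"tz": 0,"turn": 0},
    {"gripper": 0.15,"tx": -0.022,"ty": -0.018,"tz": 0,"turn": 0},
    {"gripper": 0.15,"tx": -0.022,"ty": -0.018,"tz": 0,"turn": 0},
    {"gripper": 0.15,"tx": -0.022,"ty": -0.018,"tz": 0,"turn": 0},
    {"gripper": 0.15,"tx": -0.022,"ty": -0.018,"tz": 0,"turn": 0},
    {"gripper": 0.15,"tx": -0.01,"ty": -0.01,"tz": 0,"turn": 0}
  ]
}}

```text
t: 45.37
position: [491.9, 295.6, 203.4]
tool_rot: [1.0, -0.001, 0.017, -0.006]
wrist_force: [-0.1, 1.0, 0.3]
gripper_width: 72.5
```

Run:
```python
from h import *
tl()
camera("wrist")
im,d,P=wrist("w27"); W=cloud("wrist",d,P)
footfit(W,(477,294),74,26)
tl();go((477,294,62))
```

```text
t 45.37 p [491.9 295.6 203.4] az -0.07  tiltx 35.0 tilty 12.7 mrad; outward 36.5 lateral -7.1 F [-0.1  1.   0.3] w 72.5 q [-0.316  0.682 -0.527  1.78   0.491  0.777 -1.095]
t 45.42 p [490.3 298.2 203.8] az 0.15 tilt 2.15 F [-2.2  1.5  0.2] w 72.4
   foot n 700 z 74.0 mec [473.6 295.   25.6] mean [473.6 295.7]
 t 45.47 p [492.6 296.1 203.6] az 0.05  tiltx 35.7 tilty 13.4 mrad; outward 37.5 lateral -6.9 F [1.  0.6 0.3] w 72.8 q [-0.316  0.682 -0.528  1.778  0.491  0.777 -1.092]
t 45.47 p [492.6 296.1 203.6] az 0.05 tilt 2.18 F [1.  0.6 0.3] w 72.8
delta tool mm [-20.6   4.  141. ]
```

View pics/w27.png

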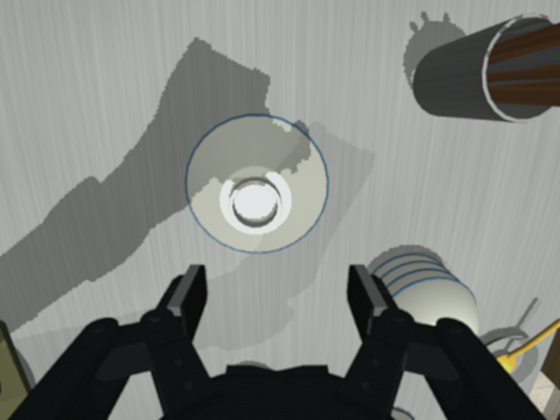

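>>> {"op": "servo_tool", "data": {
  "targets": [
    {"gripper": 0.15,"tx": -0.004,"ty": 0,"tz": -0.035,"turn": 0},
    {"gripper": 0.15,"tx": -0.004,"ty": 0,"tz": 0.035,"turn": 0},
    {"gripper": 0.15,"tx": 0,"ty": 0,"tz": -0.035,"turn": 0},
    {"gripper": 0.15,"tx": 0,"ty": 0,"tz": 0.035,"turn": 0}
  ]
}}

```text
t: 45.8
position: [487.7, 296.0, 204.9]
tool_rot: [1.0, -0.001, 0.013, -0.005]
wrist_force: [2.1, 2.2, 2.4]
gripper_width: 72.4
```

Run:
```python
from h import *
camera("wrist")
im,d,P=wrist("w28"); W=cloud("wrist",d,P)
footfit(W,(474,295),74,26)
tl();go((474,295,62))
```

```text
t 45.85 p [483.1 290.  194. ] az -0.15 tilt 0.58 F [-0.3 -1.1 -5.1] w 72.4
   foot n 750 z 74.0 mec [473.8 295.2  25.4] mean [473.6 295.8]
 t 45.90 p [482.2 288.3 195.2] az -0.16  tiltx 8.7 tilty -5.3 mrad; outward 4.8 lateral -9.0 F [-0.6 -0.7 -0.3] w 72.4 q [-0.315  0.692 -0.528  1.792  0.485  0.787 -1.096]
t 45.90 p [482.2 288.3 195.2] az -0.16 tilt 0.59 F [-0.6 -0.7 -0.3] w 72.4
delta tool mm [ -9.4  -7.4 133.1]
```

>>> {"op": "servo_tool", "data": {
  "targets": [
    {"gripper": 0.15,"tx": -0.002,"ty": -0.001,"tz": 0.02,"turn": 0},
    {"gripper": 0.15,"tx": -0.002,"ty": -0.001,"tz": 0.02,"turn": 0},
    {"gripper": 0.15,"tx": -0.002,"ty": -0.001,"tz": 0.02,"turn": 0},
    {"gripper": 0.15,"tx": -0.002,"ty": -0.001,"tz": 0.02,"turn": 0},
    {"gripper": 0.15,"tx": -0.001,"ty": -0.001,"tz": 0.015,"turn": 0}
  ]
}}

```text
t: 46.32
position: [483.4, 290.9, 104.8]
tool_rot: [1.0, -0.006, 0.012, 0.001]
wrist_force: [0.3, -0.2, 0.9]
gripper_width: 72.5
```

Run:
```python
from h import *
camera("wrist")
im,d,P=wrist("w29"); W=cloud("wrist",d,P)
footfit(W,(474,295),74,26,3)
tl();go((473.8,295.2,57))
```

```text
t 46.37 p [482.4 290.1 102.7] az -0.68 tilt 1.22 F [ 0.1 -0.5 -1.1] w 72.4
   foot n 1561 z 74.0 mec [473.9 294.9  25.7] mean [473.8 295.9]
 t 46.42 p [482.5 290.3 104.1] az -0.66  tiltx 21.3 tilty -3.2 mrad; outward 16.6 lateral -13.8 F [-0.3  0.4 -0.6] w 72.3 q [-0.388  0.813 -0.417  1.87   0.606  0.574 -1.218]
t 46.42 p [482.5 290.3 104.1] az -0.66 tilt 1.24 F [-0.3  0.4 -0.6] w 72.3
delta tool mm [-9.7 -5.  46.9]
```

>>> {"op": "servo_tool", "data": {
  "targets": [
    {"gripper": 0.15,"tx": -0.004,"ty": -0.002,"tz": 0.008,"turn": 0},
    {"gripper": 0.15,"tx": -0.004,"ty": -0.002,"tz": 0.008,"turn": 0},
    {"gripper": 0.15,"tx": -0.002,"ty": -0.001,"tz": 0.004,"turn": 0}
  ]
}}

```text
t: 46.67
position: [476.4, 296.0, 87.0]
tool_rot: [1.0, -0.008, 0.014, -0.0]
wrist_force: [-0.1, -0.7, -0.8]
gripper_width: 72.7
```

Run:
```python
from h import *
camera("wrist")
tl();go((473.9,295.2,57))
```

```text
t 46.72 p [475.7 296.1  86.6] az -0.83  tiltx 27.7 tilty 0.0 mrad; outward 23.5 lateral -14.6 F [-0.8  0.3 -1.1] w 72.6 q [-0.424  0.834 -0.382  1.894  0.634  0.516 -1.265]
t 46.72 p [475.7 296.1  86.6] az -0.83 tilt 1.59 F [-0.8  0.3 -1.1] w 72.6
delta tool mm [-2.6  1.  29.5]
```

>>> {"op": "servo_tool", "data": {
  "targets": [
    {"gripper": 0.15,"tx": -0.001,"ty": 0.0,"tz": -0.035,"turn": 0},
    {"gripper": 0.15,"tx": 0,"ty": 0,"tz": 0.03,"turn": 0},
    {"gripper": 0.15,"tx": 0,"ty": 0.0,"tz": -0.035,"turn": 0},
    {"gripper": 0.15,"tx": 0,"ty": 0,"tz": 0.03,"turn": 0}
  ]
}}

```text
t: 47.05
position: [471.2, 297.7, 92.2]
tool_rot: [1.0, -0.006, 0.003, 0.003]
wrist_force: [2.3, 2.2, 2.6]
gripper_width: 72.6
```

Run:
```python
from h import *
tl();camera("wrist");camera("wrist")
tl();go((473.9,295.2,57))
```

```text
t 47.05 p [471.2 297.7  92.2] az -0.74  tiltx 6.4 tilty -5.9 mrad; outward 2.3 lateral -8.4 F [2.3 2.2 2.6] w 72.6 q [-0.409  0.832 -0.414  1.878  0.612  0.56  -1.245]
 t 47.15 p [465.6 291.   83.7] az -0.77  tiltx -8.2 tilty -19.8 mrad; outward -17.5 lateral -12.4 F [-1.3 -0.6 -0.1] w 72.6 q [-0.411  0.844 -0.407  1.887  0.613  0.559 -1.247]
t 47.15 p [465.6 291.   83.7] az -0.77 tilt 1.23 F [-1.3 -0.6 -0.1] w 72.6
delta tool mm [ 8.5 -4.8 26.5]
```

>>> {"op": "servo_tool", "data": {
  "targets": [
    {"gripper": 0.15,"tx": 0.004,"ty": -0.002,"tz": 0.006,"turn": 0},
    {"gripper": 0.15,"tx": 0.004,"ty": -0.002,"tz": 0.008,"turn": 0},
    {"gripper": 0.15,"tx": 0,"ty": -0.001,"tz": 0.005,"turn": 0}
  ]
}}

```text
t: 47.4
position: [475.6, 296.4, 66.7]
tool_rot: [1.0, -0.007, -0.002, 0.009]
wrist_force: [0.7, 0.2, 0.6]
gripper_width: 72.5
```

Run:
```python
from h import *
camera("wrist")
tl();go((473.9,295.2,57))
```

```text
t 47.45 p [474.9 296.5  66.2] az -0.74  tiltx -4.3 tilty -18.2 mrad; outward -13.2 lateral -13.2 F [-0.  -0.4 -0.5] w 72.9 q [-0.421  0.879 -0.389  1.865  0.63   0.541 -1.253]
t 47.45 p [474.9 296.5  66.2] az -0.74 tilt 1.07 F [-0.  -0.4 -0.5] w 72.9
delta tool mm [-1.   1.1  9.2]
```

>>> {"op": "servo_tool", "data": {
  "targets": [
    {"gripper": 0.2,"tx": -0.001,"ty": 0.001,"tz": 0.005,"turn": 0},
    {"gripper": 0.2,"tx": 0,"ty": 0,"tz": 0.003,"turn": 0}
  ]
}}

```text
t: 47.62
position: [474.9, 296.2, 59.8]
tool_rot: [1.0, -0.006, -0.0, 0.008]
wrist_force: [0.3, -0.7, -0.0]
gripper_width: 68.0
```

Run:
```python
from h import *
im,d,P=wrist("w30"); W=cloud("wrist",d,P)
footfit(W,(474,295),74,26,3)
tl();go((473.9,295.2,57))
```

```text
t 47.62 p [474.9 296.2  59.8] az -0.73 tilt 0.92 F [ 0.3 -0.7 -0. ] w 68.0
   foot n 2690 z 74.1 mec [474.1 297.1  37.4] mean [474.  296.9]
 t 47.67 p [474.9 296.4  59.6] az -0.72  tiltx -0.7 tilty -16.0 mrad; outward -9.1 lateral -13.2 F [0.3 0.1 0.5] w 68.5 q [-0.428  0.887 -0.377  1.872  0.641  0.519 -1.264]
t 47.67 p [474.9 296.4  59.6] az -0.72 tilt 0.92 F [0.3 0.1 0.5] w 68.5
delta tool mm [-1.   1.1  2.6]
```

View pics/w30.png

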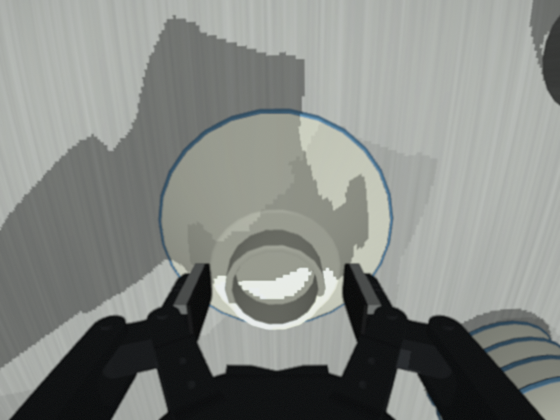

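Well aligned. Going down 2 mm and closing.

>>> {"op": "servo_tool", "data": {
  "targets": [
    {"gripper": 0.25,"tx": -0.001,"ty": 0.001,"tz": 0.002,"turn": 0},
    {"gripper": 0.3,"tx": 0,"ty": 0,"tz": 0,"turn": 0},
    {"gripper": 0.4,"tx": 0,"ty": 0,"tz": 0,"turn": 0},
    {"gripper": 0.6,"tx": 0,"ty": 0,"tz": 0,"turn": 0},
    {"gripper": 0.6,"tx": 0,"ty": 0,"tz": 0,"turn": 0}
  ],
  "grip_force": 60
}}

```text
t: 48.08
position: [473.9, 295.5, 59.1]
tool_rot: [1.0, -0.006, 0.001, 0.008]
wrist_force: [-0.8, -0.2, -4.5]
gripper_width: 49.5
```

Run:
```python
from h import *
tl()
```

```text
t 48.08 p [473.9 295.5  59.1] az -0.69  tiltx 1.3 tilty -15.3 mrad; outward -7.0 lateral -13.7 F [-0.8 -0.2 -4.5] w 49.5 q [-0.43   0.886 -0.373  1.878  0.645  0.511 -1.268]
```

>>> {"op": "servo_tool", "data": {
  "targets": [
    {"gripper": 0.6,"tx": 0,"ty": 0,"tz": -0.006,"turn": 0},
    {"gripper": 0.6,"tx": 0,"ty": 0,"tz": -0.015,"turn": 0},
    {"gripper": 0.6,"tx": 0,"ty": 0,"tz": -0.025,"turn": 0},
    {"gripper": 0.6,"tx": 0,"ty": 0,"tz": -0.03,"turn": 0},
    {"gripper": 0.6,"tx": 0,"ty": 0,"tz": -0.03,"turn": 0},
    {"gripper": 0.6,"tx": 0,"ty": 0,"tz": -0.03,"turn": 0},
    {"gripper": 0.6,"tx": 0,"ty": 0,"tz": -0.02,"turn": 0}
  ],
  "grip_force": 80
}}

```text
t: 48.67
position: [468.7, 293.2, 215.0]
tool_rot: [1.0, -0.005, -0.008, 0.014]
wrist_force: [0.8, 0.0, -2.9]
gripper_width: 48.8
```

```bash
cat >> h.py <<'E'
NOO=((473.9,295.5,59.1),(1.3,-15.3,-0.69),(474,295.1,74))
E
python3 - <<'E'
from h import *
tl();camera("wrist");im,d,P=wrist("w31"); tl()
place(*NOO,(664,-160.2),0,46)
E
```

```text
t 48.67 p [468.7 293.2 215. ] az -0.59  tiltx -15.6 tilty -28.0 mrad; outward -28.1 lateral -15.5 F [ 0.8  0.  -2.9] w 48.8 q [-0.326  0.67  -0.549  1.765  0.452  0.867 -1.099]
t 48.72 p [470.2 294.7 218.2] az -0.60 tilt 1.53 F [ 1.4  0.3 -1.3] w 48.9
 t 48.77 p [470.1 294.5 215.9] az -0.61  tiltx -11.3 tilty -24.7 mrad; outward -22.7 lateral -15.0 F [ 0.8 -0.3 -4.1] w 49.2 q [-0.327  0.669 -0.549  1.764  0.453  0.864 -1.1  ]
t 48.77 p [470.1 294.5 215.9] az -0.61 tilt 1.56 F [ 0.8 -0.3 -4.1] w 49.2
object foot now [470.4 294.2 230.8] obj tilt mrad [12.6  9.4] world delta [ 193.6 -454.4 -110.8] tool delta [199.7 449.5 119.8]
```

View pics/w31.png

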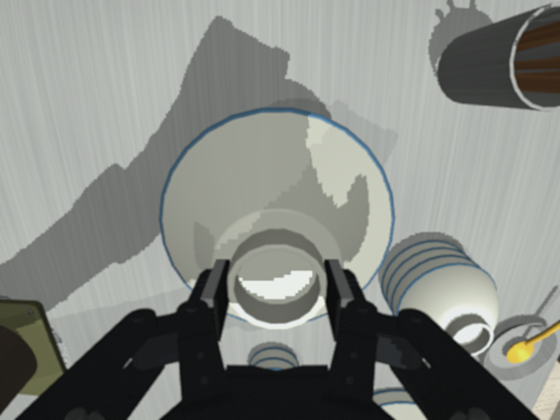

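>>> {"op": "servo_tool", "data": {
  "targets": [
    {"gripper": 0.6,"tx": 0.006,"ty": 0.02,"tz": -0.001,"turn": 0},
    {"gripper": 0.6,"tx": 0.01,"ty": 0.03,"tz": -0.001,"turn": 0},
    {"gripper": 0.6,"tx": 0.01,"ty": 0.03,"tz": -0.001,"turn": 0},
    {"gripper": 0.6,"tx": 0.012,"ty": 0.03,"tz": -0.001,"turn": 0},
    {"gripper": 0.6,"tx": 0.012,"ty": 0.03,"tz": -0.001,"turn": 0},
    {"gripper": 0.6,"tx": 0.014,"ty": 0.03,"tz": -0.001,"turn": 0},
    {"gripper": 0.6,"tx": 0.014,"ty": 0.03,"tz": -0.001,"turn": 0},
    {"gripper": 0.6,"tx": 0.014,"ty": 0.03,"tz": -0.001,"turn": 0},
    {"gripper": 0.6,"tx": 0.014,"ty": 0.03,"tz": -0.001,"turn": 0},
    {"gripper": 0.6,"tx": 0.014,"ty": 0.03,"tz": -0.001,"turn": 0},
    {"gripper": 0.6,"tx": 0.014,"ty": 0.03,"tz": -0.001,"turn": 0},
    {"gripper": 0.6,"tx": 0.01,"ty": 0.025,"tz": 0,"turn": 0}
  ],
  "grip_force": 80
}}

```text
t: 49.77
position: [604.0, -61.5, 214.0]
tool_rot: [1.0, 0.005, -0.022, 0.013]
wrist_force: [0.7, 0.0, -3.7]
gripper_width: 49.0
```

Run:
```python
from h import *
tl();camera("wrist");camera("wrist"); tl()
place(*NOO,(664,-160.2),0,46)
```

```text
t 49.77 p [604.  -61.5 214. ] az 0.55  tiltx -43.6 tilty -25.8 mrad; outward -40.8 lateral -30.1 F [ 0.7  0.  -3.7] w 49.0 q [ 0.325  0.753 -0.58   1.586  0.486  0.999 -0.409]
 t 49.87 p [604.1 -66.9 212.8] az 0.05  tiltx -44.7 tilty -30.3 mrad; outward -41.1 lateral -35.0 F [-0.5  0.  -4.2] w 48.7 q [ 0.328  0.754 -0.574  1.585  0.488  0.999 -0.411]
t 49.87 p [604.1 -66.9 212.8] az 0.05 tilt 3.10 F [-0.5  0.  -4.2] w 48.7
object foot now [604.9 -67.1 227.7] obj tilt mrad [46.2 15. ] world delta [  59.1  -93.1 -107.7] tool delta [ 63.8  89.9 107.8]
```

>>> {"op": "servo_tool", "data": {
  "targets": [
    {"gripper": 0.6,"tx": 0.012,"ty": 0.02,"tz": -0.002,"turn": 0},
    {"gripper": 0.6,"tx": 0.014,"ty": 0.024,"tz": -0.002,"turn": 0},
    {"gripper": 0.6,"tx": 0.014,"ty": 0.02,"tz": -0.002,"turn": 0},
    {"gripper": 0.6,"tx": 0.01,"ty": 0.012,"tz": 0,"turn": 0}
  ],
  "grip_force": 80
}}

```text
t: 50.2
position: [649.2, -142.0, 210.4]
tool_rot: [0.999, 0.004, -0.031, 0.013]
wrist_force: [-0.2, -0.4, -4.1]
gripper_width: 48.7
```

Run:
```python
from h import *
camera("wrist");tl()
```

```text
t 50.25 p [ 650.4 -145.1  209.3] az 0.20  tiltx -60.4 tilty -29.1 mrad; outward -52.6 lateral -41.6 F [ 3.8 -3.6 -4.5] w 48.9 q [ 0.406  0.843 -0.568  1.378  0.494  1.124 -0.247]
```

>>> {"op": "servo_tool", "data": {
  "targets": [
    {"gripper": 0.6,"tx": 0,"ty": 0,"tz": 0.035,"turn": 0},
    {"gripper": 0.6,"tx": 0,"ty": 0,"tz": -0.03,"turn": 0}
  ],
  "grip_force": 80
}}

```text
t: 50.42
position: [643.0, -147.5, 187.0]
tool_rot: [0.999, 0.001, -0.043, 0.013]
wrist_force: [-3.5, -0.4, -10.1]
gripper_width: 48.9
```

Run:
```python
from h import *
camera("wrist");camera("wrist"); tl()
place(*NOO,(664,-160.2),0,46)
```

```text
t 50.52 p [ 655.2 -145.2  206.3] az 0.02  tiltx -49.5 tilty -27.2 mrad; outward -42.4 lateral -37.3 F [ 2.4  1.1 -1.1] w 48.8 q [ 0.406  0.848 -0.568  1.376  0.498  1.111 -0.252]
t 50.52 p [ 655.2 -145.2  206.3] az 0.02 tilt 3.24 F [ 2.4  1.1 -1.1] w 48.8
object foot now [ 656.1 -145.4  221.2] obj tilt mrad [51. 12.] world delta [   7.9  -14.8 -101.2] tool delta [ 12.9  12.  101. ]
```

>>> {"op": "servo_tool", "data": {
  "targets": [
    {"gripper": 0.6,"tx": 0,"ty": 0,"tz": 0.04,"turn": 0},
    {"gripper": 0.6,"tx": 0,"ty": 0,"tz": -0.035,"turn": 0}
  ],
  "grip_force": 80
}}

```text
t: 50.68
position: [648.7, -143.1, 181.5]
tool_rot: [0.999, 0.002, -0.036, 0.01]
wrist_force: [-5.3, -1.2, -18.2]
gripper_width: 49.0
```

Run:
```python
from h import *
camera("wrist");camera("wrist"); tl()
```

```text
t 50.78 p [ 662.3 -142.1  205.4] az 0.07  tiltx -30.3 tilty -23.6 mrad; outward -24.7 lateral -29.5 F [ 1.7  0.3 -0.9] w 49.3 q [ 0.404  0.849 -0.57   1.376  0.502  1.092 -0.257]
```

>>> {"op": "servo_tool", "data": {
  "targets": [
    {"gripper": 0.6,"tx": 0.004,"ty": 0.004,"tz": 0.04,"turn": 0},
    {"gripper": 0.6,"tx": 0.004,"ty": 0.004,"tz": -0.035,"turn": 0}
  ],
  "grip_force": 80
}}

```text
t: 50.95
position: [664.7, -146.7, 181.1]
tool_rot: [1.0, 0.003, -0.024, 0.008]
wrist_force: [-4.0, -1.3, -20.5]
gripper_width: 48.8
```

Run:
```python
from h import *
camera("wrist");camera("wrist"); tl()
place(*NOO,(664,-160.2),0,46)
```

```text
t 51.05 p [ 677.8 -147.   205.5] az 0.11  tiltx -6.6 tilty -21.2 mrad; outward -2.0 lateral -22.1 F [ 2.5 -0.3 -0.4] w 48.6 q [ 0.406  0.861 -0.571  1.344  0.507  1.087 -0.245]
t 51.05 p [ 677.8 -147.   205.5] az 0.11 tilt 1.27 F [ 2.5 -0.3 -0.4] w 48.6
object foot now [ 678.1 -147.3  220.4] obj tilt mrad [8.1 6. ] world delta [ -14.1  -12.9 -100.4] tool delta [-13.4  10.7 100.7]
```

>>> {"op": "servo_tool", "data": {
  "targets": [
    {"gripper": 0.6,"tx": -0.003,"ty": 0.003,"tz": 0.008,"turn": 0},
    {"gripper": 0.6,"tx": -0.004,"ty": 0.003,"tz": 0.012,"turn": 0},
    {"gripper": 0.6,"tx": -0.004,"ty": 0.003,"tz": 0.012,"turn": 0},
    {"gripper": 0.6,"tx": -0.003,"ty": 0.002,"tz": 0.008,"turn": 0}
  ],
  "grip_force": 80
}}

```text
t: 51.38
position: [669.0, -156.7, 176.2]
tool_rot: [1.0, 0.003, 0.01, 0.013]
wrist_force: [-0.0, 0.0, -3.4]
gripper_width: 48.8
```

Run:
```python
from h import *
camera("wrist");im,d,P=wrist("w32"); tl()
place(*NOO,(664,-160.2),0,46)
```

```text
t 51.43 p [ 667.6 -157.4  175. ] az 0.29 tilt 1.81 F [-0.9 -0.5 -4.3] w 49.1
 t 51.48 p [ 668.1 -157.1  175.6] az 0.28  tiltx 16.8 tilty -26.2 mrad; outward 22.3 lateral -21.6 F [-0.   0.3 -2.8] w 49.0 q [ 0.426  0.871 -0.557  1.428  0.541  0.978 -0.267]
t 51.48 p [ 668.1 -157.1  175.6] az 0.28 tilt 1.78 F [-0.   0.3 -2.8] w 49.0
object foot now [ 668.  -157.3  190.5] obj tilt mrad [-15.2  10.9] world delta [ -4.   -2.9 -70.5] tool delta [-5.2  1.  70.4]
```

View pics/w32.png

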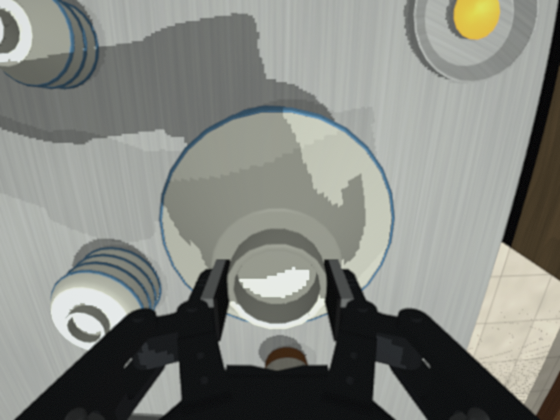

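>>> {"op": "servo_tool", "data": {
  "targets": [
    {"gripper": 0.6,"tx": -0.003,"ty": 0.001,"tz": 0.008,"turn": 0},
    {"gripper": 0.6,"tx": -0.003,"ty": 0.001,"tz": 0.01,"turn": 0},
    {"gripper": 0.6,"tx": -0.002,"ty": 0,"tz": 0.01,"turn": 0},
    {"gripper": 0.6,"tx": -0.001,"ty": 0,"tz": 0.004,"turn": 0}
  ],
  "grip_force": 80
}}

```text
t: 51.82
position: [661.3, -159.7, 146.2]
tool_rot: [1.0, 0.003, 0.013, 0.014]
wrist_force: [-0.8, 0.6, -4.0]
gripper_width: 49.0
```

Run:
```python
from h import *
camera("wrist");camera("wrist"); tl()
place(*NOO,(664,-160.2),0,46)
```

```text
t 51.92 p [ 661.4 -159.7  146.3] az 0.33  tiltx 25.8 tilty -28.0 mrad; outward 31.6 lateral -21.1 F [-0.4  0.5 -3.4] w 48.8 q [ 0.428  0.892 -0.54   1.482  0.572  0.898 -0.295]
t 51.92 p [ 661.4 -159.7  146.3] az 0.33 tilt 2.18 F [-0.4  0.5 -3.4] w 48.8
object foot now [ 661.1 -159.9  161.2] obj tilt mrad [-24.2  12.7] world delta [  2.9  -0.3 -41.2] tool delta [ 1.8 -0.8 41.3]
```

>>> {"op": "servo_tool", "data": {
  "targets": [
    {"gripper": 0.6,"tx": 0.002,"ty": 0,"tz": -0.03,"turn": 0},
    {"gripper": 0.6,"tx": 0,"ty": 0,"tz": 0.025,"turn": 0}
  ],
  "grip_force": 80
}}

```text
t: 52.08
position: [667.1, -158.9, 155.7]
tool_rot: [1.0, 0.003, 0.017, 0.014]
wrist_force: [4.0, 1.4, -0.9]
gripper_width: 48.8
```

Run:
```python
from h import *
camera("wrist");camera("wrist"); tl()
place(*NOO,(664,-160.2),0,46)
```

```text
t 52.18 p [ 656.8 -159.9  143.3] az 0.36  tiltx 8.9 tilty -27.1 mrad; outward 15.1 lateral -24.3 F [-1.2 -0.4 -5.7] w 49.1 q [ 0.428  0.897 -0.54   1.48   0.569  0.912 -0.291]
t 52.18 p [ 656.8 -159.9  143.3] az 0.36 tilt 1.64 F [-1.2 -0.4 -5.7] w 49.1
object foot now [ 656.8 -160.2  158.2] obj tilt mrad [-7.3 11.9] world delta [  7.2  -0.  -38.2] tool delta [ 6.9 -1.  38.2]
```

Tilt is good. Correcting x by 7 mm and lowering.

>>> {"op": "servo_tool", "data": {
  "targets": [
    {"gripper": 0.6,"tx": 0.003,"ty": 0,"tz": 0.004,"turn": 0},
    {"gripper": 0.6,"tx": 0.003,"ty": 0,"tz": 0.006,"turn": 0},
    {"gripper": 0.6,"tx": 0.001,"ty": 0,"tz": 0.006,"turn": 0}
  ],
  "grip_force": 80
}}

```text
t: 52.43
position: [665.4, -160.4, 128.0]
tool_rot: [1.0, 0.003, 0.005, 0.014]
wrist_force: [0.2, 0.1, -3.2]
gripper_width: 48.9
```

Run:
```python
from h import *
camera("wrist");tl()
place(*NOO,(664,-160.2),0,46)
```

```text
t 52.48 p [ 664.7 -160.3  126.5] az 0.37  tiltx 9.1 tilty -26.9 mrad; outward 15.1 lateral -24.0 F [ 0.  -0.9 -4.4] w 48.8 q [ 0.419  0.927 -0.531  1.464  0.579  0.899 -0.295]
t 52.48 p [ 664.7 -160.3  126.5] az 0.37 tilt 1.63 F [ 0.  -0.9 -4.4] w 48.8
object foot now [ 664.7 -160.5  141.4] obj tilt mrad [-7.5 11.6] world delta [ -0.7   0.3 -21.4] tool delta [-0.9 -0.9 21.4]
```

>>> {"op": "servo_tool", "data": {
  "targets": [
    {"gripper": 0.6,"tx": -0.0005,"ty": -0.0005,"tz": 0.006,"turn": 0},
    {"gripper": 0.6,"tx": -0.0005,"ty": 0,"tz": 0.005,"turn": 0}
  ],
  "grip_force": 80
}}

```text
t: 52.65
position: [665.0, -159.8, 115.4]
tool_rot: [1.0, 0.003, 0.006, 0.013]
wrist_force: [-1.0, -0.2, -4.0]
gripper_width: 49.0
```

Run:
```python
from h import *
camera("wrist");tl()
place(*NOO,(664,-160.2),0,46)
```

```text
t 52.70 p [ 664.3 -159.9  114.5] az 0.36  tiltx 9.6 tilty -26.7 mrad; outward 15.6 lateral -23.7 F [-0.5  0.1 -4.2] w 48.7 q [ 0.416  0.941 -0.523  1.473  0.589  0.877 -0.304]
t 52.70 p [ 664.3 -159.9  114.5] az 0.36 tilt 1.63 F [-0.5  0.1 -4.2] w 48.7
object foot now [ 664.3 -160.2  129.4] obj tilt mrad [-8.  11.4] world delta [-0.3 -0.  -9.4] tool delta [-0.4 -0.2  9.4]
```

>>> {"op": "servo_tool", "data": {
  "targets": [
    {"gripper": 0.6,"tx": -0.0005,"ty": 0,"tz": 0.004,"turn": 0},
    {"gripper": 0.6,"tx": 0,"ty": 0,"tz": 0.002,"turn": 0}
  ],
  "grip_force": 80
}}

```text
t: 52.87
position: [663.8, -160.1, 108.0]
tool_rot: [1.0, 0.003, 0.005, 0.013]
wrist_force: [-0.2, -0.7, -3.7]
gripper_width: 49.0
```

Run:
```python
from h import *
place(*NOO,(664,-160.2),0,46)
```

```text
t 52.87 p [ 663.8 -160.1  108. ] az 0.37 tilt 1.63 F [-0.2 -0.7 -3.7] w 49.0
object foot now [ 663.8 -160.3  122.9] obj tilt mrad [-8.  11.5] world delta [ 0.2  0.1 -2.9] tool delta [ 0.2 -0.2  2.9]
```

>>> {"op": "servo_tool", "data": {
  "targets": [
    {"gripper": 0.6,"tx": 0,"ty": 0,"tz": 0.0015,"turn": 0}
  ],
  "grip_force": 80
}}

```text
t: 52.95
position: [663.7, -160.2, 106.3]
tool_rot: [1.0, 0.003, 0.005, 0.013]
wrist_force: [-0.3, -0.2, -3.3]
gripper_width: 48.8
```

Run:
```python
from h import *
place(*NOO,(664,-160.2),0,46)
```

```text
t 52.95 p [ 663.7 -160.2  106.3] az 0.37 tilt 1.63 F [-0.3 -0.2 -3.3] w 48.8
object foot now [ 663.7 -160.4  121.2] obj tilt mrad [-8.  11.5] world delta [ 0.3  0.2 -1.2] tool delta [ 0.3 -0.2  1.2]
```

>>> {"op": "servo_tool", "data": {
  "targets": [
    {"gripper": 0.6,"tx": 0,"ty": 0,"tz": 0.0005,"turn": 0}
  ],
  "grip_force": 80
}}

```text
t: 53.03
position: [663.5, -160.2, 105.5]
tool_rot: [1.0, 0.003, 0.004, 0.013]
wrist_force: [-0.5, 0.1, -0.0]
gripper_width: 48.9
```

Run:
```python
from h import *
place(*NOO,(664,-160.2),0,46)
```

```text
t 53.03 p [ 663.5 -160.2  105.5] az 0.36 tilt 1.62 F [-0.5  0.1 -0. ] w 48.9
object foot now [ 663.5 -160.5  120.4] obj tilt mrad [-7.5 11.6] world delta [ 0.5  0.3 -0.4] tool delta [ 0.5 -0.3  0.4]
```

Contact: the bowl's weight is now off the gripper. A slight extra lower, then release.

>>> {"op": "servo_tool", "data": {
  "targets": [
    {"gripper": 0.6,"tx": 0,"ty": 0,"tz": 0.0005,"turn": 0},
    {"gripper": 0.35,"tx": 0,"ty": 0,"tz": 0,"turn": 0},
    {"gripper": 0.25,"tx": 0,"ty": 0,"tz": 0,"turn": 0},
    {"gripper": 0.15,"tx": 0,"ty": 0,"tz": -0.001,"turn": 0}
  ],
  "grip_force": 40
}}

```text
t: 53.37
position: [665.3, -160.3, 108.3]
tool_rot: [1.0, 0.003, 0.007, 0.014]
wrist_force: [0.4, -0.6, 0.9]
gripper_width: 72.4
```

Run:
```python
from h import *
tl()
```

```text
t 53.37 p [ 665.3 -160.3  108.3] az 0.35  tiltx 13.4 tilty -27.3 mrad; outward 19.4 lateral -23.4 F [ 0.4 -0.6  0.9] w 72.4 q [ 0.415  0.948 -0.519  1.477  0.596  0.862 -0.31 ]
```

>>> {"op": "servo_tool", "data": {
  "targets": [
    {"gripper": 0.1,"tx": 0,"ty": 0,"tz": -0.01,"turn": 0},
    {"gripper": 0.1,"tx": 0,"ty": 0,"tz": -0.025,"turn": 0},
    {"gripper": 0.1,"tx": 0,"ty": 0,"tz": -0.03,"turn": 0},
    {"gripper": 0.1,"tx": 0,"ty": 0,"tz": -0.03,"turn": 0}
  ]
}}

```text
t: 53.7
position: [660.8, -157.6, 202.5]
tool_rot: [1.0, 0.003, 0.002, 0.013]
wrist_force: [0.3, 0.2, -0.2]
gripper_width: 76.4
```

Run:
```python
from h import *
tl();camera("wrist")
im,d,P=wrist("w33"); W=cloud("wrist",d,P)
footfit(W,(664,-160),120,26)
tl()
```

```text
t 53.70 p [ 660.8 -157.6  202.5] az 0.40  tiltx 3.1 tilty -26.0 mrad; outward 9.0 lateral -24.6 F [ 0.3  0.2 -0.2] w 76.4 q [ 0.434  0.839 -0.572  1.412  0.518  1.037 -0.246]
t 53.75 p [ 664.9 -157.1  210.1] az 0.37 tilt 1.75 F [2.6 0.5 5.3] w 76.9
   foot n 928 z 120.0 mec [ 663.3 -160.9   25.7] mean [ 663.5 -159.8]
 t 53.80 p [ 665.2 -157.1  208.1] az 0.37  tiltx 16.1 tilty -26.7 mrad; outward 21.8 lateral -22.3 F [0.6 0.2 0.2] w 77.0 q [ 0.434  0.834 -0.575  1.406  0.519  1.035 -0.246]
```

View pics/w33.png

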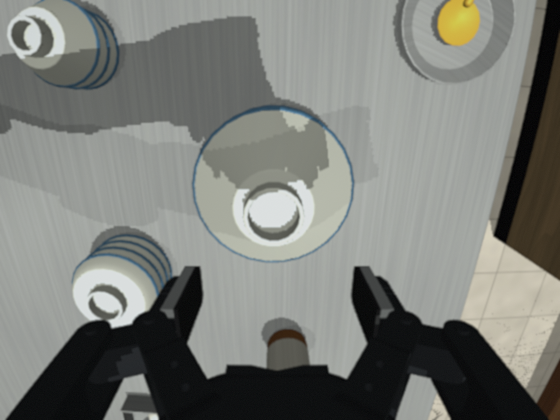

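Run:
```python
from h import *
Ws={}
for n in ("side","top"):
    im,d=camera(n); cv2.imwrite(f"pics/{n}9.png",im); Ws[n]=cloud(n,d)
    W=Ws[n]
    print(n)
    for nm,c,z,fr in (("tea",(460,-16),88,16),("sauce",(474,-285),81,22),("rice",(676,143),118,24),("noodle",(664,-160),120,26)):
        try: print(nm);footfit(W,c,z,fr,4)
        except Exception as e: print("hidden")
    o=cloud(n,np.load(n+"0.npy"))
    for nm,c,z in (("soy",(684,-412),160),("hold",(685,414),120)):
        for Q in (o,W):
            q=Q.reshape(-1,3);m=(np.hypot(q[:,0]-c[0],q[:,1]-c[1])<60)&(abs(q[:,2]-z)<6);print(nm,m.sum(),np.round(q[m].mean(0),1))
tl()
```

```text
side
tea
   foot n 51 z 87.6 mec [460.  -17.2  16. ] mean [459.  -17.7]
sauce
   foot n 100 z 80.2 mec [ 473.7 -288.2   22.1] mean [ 474.8 -289.4]
rice
   foot n 32 z 117.3 mec [672.1 143.2  23.8] mean [663.4 142.5]
noodle
   foot n 106 z 119.2 mec [ 662.5 -163.6   25.5] mean [ 663.3 -163.6]
soy 159 [ 684.3 -416.9  159.9]
soy 158 [ 684.4 -416.7  159.9]
hold 112 [682.3 403.6 118.8]
hold 111 [681.4 403.1 119.1]
top
tea
   foot n 48 z 87.8 mec [461.2 -14.2  15.4] mean [461.8 -14.3]
sauce
   foot n 0 z nan mec [0. 0. 0.] mean [nan nan]
rice
   foot n 88 z 118.3 mec [676.7 145.4  24. ] mean [676.1 145.8]
noodle
   foot n 45 z 119.7 mec [ 664.2 -158.3   25.8] mean [ 662.2 -145.3]
soy 96 [ 684.1 -411.4  160. ]
soy 96 [ 683.8 -412.   159.8]
hold 146 [681.  414.5 119.9]
hold 150 [681.6 416.1 119.6]
 t 53.90 p [ 662.1 -157.7  203.1] az 0.38  tiltx 7.3 tilty -26.8 mrad; outward 13.3 lateral -24.4 F [-0.5 -0.6 -0.4] w 76.8 q [ 0.434  0.838 -0.572  1.411  0.52   1.033 -0.247]
  return _methods._mean(a, axis=axis, dtype=dtype,
  ret = ret.dtype.type(ret / rcount)
h.py:37: RuntimeWarning: Mean of empty slice.
  print("   foot n",len(q),"z %.1f"%np.median(q[:,2]),"mec",np.round((cx,cy,rr),1),"mean",np.round(q[:,:2].mean(0),1))
  ret = um.true_divide(
```

View pics/side9.png

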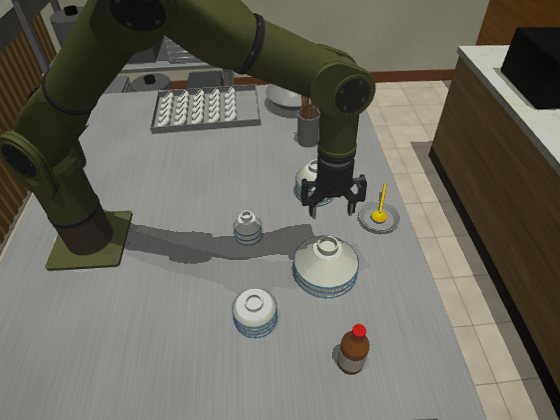

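View pics/top9.png

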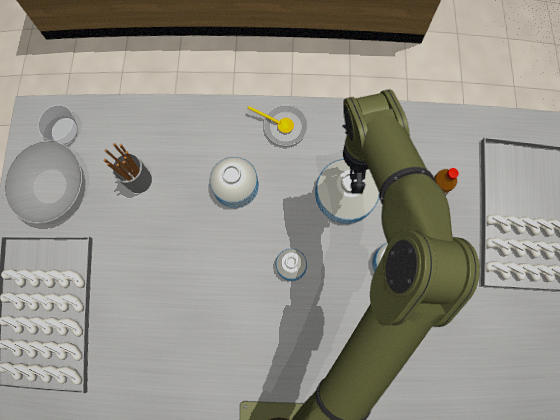

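All four piles look complete: the side view shows the noodle pile at (326,265), sauce at (255,312), tea at (247,228) and rice at (315,180). The bottle and the holder have not moved, and the gripper hangs clear.

```bash
python3 -c "
from h import *
print(close_job())"
```

```text
the job is handed in; nothing more can be done
None
```

I took the tower down in order (tea cup, sauce dish, rice bowl, noodle bowl), set each piece over its own pile and handed the job in at about 54 s.

**Nesting:** after each release, the wrist camera's depth put the foot tops at 88.0, 81.0, 118.0 and 120.0 mm. Those are the fully nested heights.

**Pile positions:** the new pieces' centres lie within about 1.5 mm of where I measured the piles beforehand.

**Bystanders:** the sauce bottle and chopstick holder match their first readings to within about 2 mm. The gripper was empty and hanging clear above the noodle pile at the end.

**Forces:** the highest reading I saw at a set-down was about 18 N, with the tea cup. While I was shaking the carried noodle bowl to level it, the wrist read about 20 N.

**What went less well:**
- **Tool tilt:** the tool kept drifting off vertical by up to about 4 degrees. I had to correct it with quick up-down strokes, some while carrying the bowls clear of the piles.
- **Tilted set-down:** the sauce dish went down about 2 degrees tilted and settled flat when released.
- **Final checks:** in the last top view the arm hid the sauce pile's foot, so that camera gave no reading there; the side camera did. The top and side cameras also differ from the wrist camera by up to about 4 mm sideways, about as much as they did at the start.

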